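# Load a church-key caddy in a one-hand ratchet clamp

## Robot

A 7-joint arm with a two-finger parallel gripper is mounted at the origin on the work surface. World frame = base frame: x ahead of the robot, y to its left, z up, the work surface at z = 0. Lengths are in m, angles in rad, forces in N, time in s.
With the tool pointing down it reaches from about 0.425 to 0.925 m from the base axis. Payload 6.8 kg.
Tool frame: the origin (TCP) lies midway between the tips of the shut fingers; the grasp point (between the pads) lies 19 mm behind it; z points along the fingers, y is the direction in which the jaws open and shut (so a half turn about z gives the same grasp; the last joint's range is limited). The gripper opens to 85 mm and grips with 20 to 120 N. Pads are 22 mm wide; open, the fingers measure 114 mm over their backs; the gripper's body (76 mm by 85 mm) begins 54 mm behind the grasp point. The pads swing forward as they close: fully open they stand 13 mm farther back than shut.
Start: joints at [1.052, 0.477, 0.022, 1.555, -0.011, 1.109, -0.083], TCP at [0.27, -0.619, 0.231] pointing down, gripper open.
Joint ranges: [-2.96, 2.96], [-0.34, 2.1], [-1.41, 1.46], [0.24, 2.44], [-1.37, 4.51], [0.17, 1.92], [-2.96, 2.96]. Speed limits (rad/s): [2.39, 2.39, 3.14, 3.14, 3.14, 3.14, 3.14].

## Interface

Orientations are given as a unit quaternion [w, x, y, z].
In Python, from station import readout, eyes, ticket gives the robot as it stands. The module is installed in compiled form; this text tells all that it offers.
- The arm moves only by the shell command python3 -m crank 'ROWS' [FORCE]. ROWS is JSON, a list of rows, each an object of numbers: "jaw": the opening in per cent of the stroke, from 0 (shut) to 100 (fully open); "x", "y", "z": the shift along the tool's x, y, z in mm; "ax", "ay", "az": the turn, a rotation vector about the tool's x, y, z in degrees. In form: [{"jaw": .., "x": .., "y": .., "z": .., "ax": .., "ay": .., "az": ..}, ...]. A call has 1 to 12 rows; each row shifts and turns the commanded pose from where the row before left it, along the tool's axes as they then stand; what a row does not reach is not made up. A row lasts 1/8 s, in which the tool goes at most 62.5 mm and 10.7 degrees, less where a joint would pass 70% of its speed; a pose out of reach is approached as far as the arm can. A call with a gripper value outside its range is refused whole. The fingers move at their own pace and stop on an object; FORCE is the grip in N (left out, the last holds). Time passes only in rows, so rows that do not move let the fingers close. It gives the time, the measured TCP pose, the force and the opening at its end, in the units of the state.
- readout.get_obs(): the state, without advancing time (a new reading comes with each control period).
- eyes.read_camera(name): name is "side" or "top" or "wrist"; returns (picture, depth): 420x560x3 uint8, red, green, blue; 420x560 float32, m along the optical axis (not along the pixel's ray), 0 where there is no reading.
- eyes.calibration(name): a dict with "fx", "fy", "cx", "cy" (pixels), "R" (3x3) and "t" (3): a world point X has camera coordinates R X + t. Camera axes: x right, y down, z forward; pixel columns grow to the right and rows downward; lengths in m; the calibration is good to about 2 mm. A picture is of the moment at which its call begins: read the wrist's pose just before it. calibration takes no time and is no camera call; for the wrist camera it gives the pose at the moment of the call.
- ticket.hand_in(): hands the job in, once; it reports no verdict.
The state is a dict: "t": time; "q": joint angles; "joint_vel": joint speeds; "joint_torque": joint torques, N m; "eef_pos": TCP position; "tool_rot": TCP orientation; "contact_force": force on the tool from outside, world axes, zero at the start; "torque": the same for the moment, N m; "gripper_width": opening from 0.0 (shut) to 1.0 (fully open).
Only numpy, scipy, OpenCV 4.12 (cv2) and the standard library are available. Lean on these libraries where they do the work, as an engineer would, in place of code of your own. Each camera call takes 0.05 s, during which the arm holds its last target. There are 200 camera calls.

## Task

Set the beech caddy upright in the clamp's bay with its slots towards you, pump the orange trigger until the jaw grips it firmly, and only then slide every church key lying in the drawer, nose first, into a slot of its own until you feel it reach the hidden stop. With all of them fully home and still clamped, press the red release so that the jaw springs fully open, then set the loaded caddy upright on the middle of the green felt mat, the keys still home. Leave the other things in the drawer where they are.

Things in the scene. Friction and masses are not known exactly. Their poses are not given: they have to be found in the camera images.
- bay (a point): Middle of the clamp's loading bay, on its bed, an aluminium plate 84 x 400 mm, 8 mm thick (this point is 8 mm above the drawer floor). x points away from the robot, y along the clamp to the fixed jaw, z up. The bed's front edge is at x = -42 mm; a back fence stands at x = +36 mm, 18 mm high above the bed. The bay is open at the front (-x) and above.
- pad_face (a point): Middle of the moving jaw's rubber pad face, which looks to +y (y = -76.5 mm from the bay's middle with the jaw open); pad 26 mm, jaw behind it 44 mm high above the bed. Across the bay stands the orange fixed jaw, face at y = +87 mm, 20 mm thick, 24 mm high above the bed. From y = -122 to -292 mm lies the black housing, 50 mm wide (x), its top 48 mm above the bed.
- jaw (a joint): Travel of the moving jaw towards the fixed jaw (m), 0 fully open, at most 0.055. A ratchet of 9 mm pitch: every full stroke of the trigger takes it on one tooth (it rests at about 8.5, 17.5, 26.5, 35.5, 44.5 mm); half strokes gain nothing. A light spring drives it back to 0 when the release is pressed.
- pad (a joint): How far the springy rubber pad on the moving jaw is pressed in (m), 0 free, at most 0.012, 1.5 N per mm. With the caddy gripped between the jaws and the trigger let go it reads about 0.005; sliding the caddy along the bed takes at most 0.0025. One stroke too many only meets resistance.
- trigger_top (a point): Top of the orange trigger's thumb plate (34 x 36 mm), to be pumped by pressing down; at rest 108 mm above the drawer floor. A full stroke is 40 mm straight down (force 5 to 12 N; then a stop); it springs back up by itself. It is the end of a lever hinged 76 mm further along the clamp's +y, 80 mm above the floor.
- release_top (a point): Top of the red release tab (26 x 24 mm), 70 mm above the drawer floor; press it 8 mm down (under 6 N) and hold for about a second to let the jaw spring open.
- caddy_grip (a point): The beech caddy: block 60 mm (x) x 124 mm (y) x 36 mm high, 0.38 kg, with a carrying rib 16 mm thick (x), 60 mm long (y), 36 mm high standing on the middle of its top. This point is in the rib, above the caddy's middle, 58 mm above its underside, 22 mm above the block's top, 14 mm below the rib's top. z up; the slots open in its front, the -x face at x = -30 mm.
- caddy_mouth (a point): Mouth of the caddy's middle slot: middle of its opening in the front face, 18 mm above the underside. Axes of the caddy. Slots lie at y = -42, 0, +42 mm from here, each 15 mm wide and 12 mm high, running in along +x to a hidden stop, 30 to 45 mm behind the front face, at a different depth in each slot.
- mat_top (a point): Middle of the top of the green felt mat, 150 x 150 mm and 2 mm thick, lying on the drawer floor.
- key_a_grip (a point): Church key with cream handle (absent in some runs): centre of the handle, which is 48 mm long (x), 16 mm wide (y), 26 mm high (z); it lies on the handle's underside, 13 mm below this point. From the handle's end at x = +24 mm a flat steel shank, 12 mm wide and 9 mm high, flush with the underside, runs on along +x to a rounded nose at x = +76 mm. 45 g.
- key_a_tip (a point): Nose of the cream church key's shank: at its foremost point, half-way up the shank (4.5 mm above the key's underside). Axes as for its handle.
- key_b_grip (a point): Church key with red handle (absent in some runs): centre of the handle, which is 48 mm long (x), 16 mm wide (y), 26 mm high (z); it lies on the handle's underside, 13 mm below this point. From the handle's end at x = +24 mm a flat steel shank, 12 mm wide and 9 mm high, flush with the underside, runs on along +x to a rounded nose at x = +76 mm. 45 g.
- key_b_tip (a point): Nose of the red church key's shank: at its foremost point, half-way up the shank (4.5 mm above the key's underside). Axes as for its handle.
- key_c_grip (a point): Church key with green handle (absent in some runs): centre of the handle, which is 48 mm long (x), 16 mm wide (y), 26 mm high (z); it lies on the handle's underside, 13 mm below this point. From the handle's end at x = +24 mm a flat steel shank, 12 mm wide and 9 mm high, flush with the underside, runs on along +x to a rounded nose at x = +76 mm. 45 g.
- key_c_tip (a point): Nose of the green church key's shank: at its foremost point, half-way up the shank (4.5 mm above the key's underside). Axes as for its handle.
- key_d_grip (a point): Church key with blue handle (absent in some runs): centre of the handle, which is 48 mm long (x), 16 mm wide (y), 26 mm high (z); it lies on the handle's underside, 13 mm below this point. From the handle's end at x = +24 mm a flat steel shank, 12 mm wide and 9 mm high, flush with the underside, runs on along +x to a rounded nose at x = +76 mm. 45 g.
- key_d_tip (a point): Nose of the blue church key's shank: at its foremost point, half-way up the shank (4.5 mm above the key's underside). Axes as for its handle.
- corkscrew: Bystander, to be left alone: nickel rack-and-pinion corkscrew, lying, about 145 x 66 x 26 mm. Origin at its underside.
- bull_opener: Bystander, to be left alone: bronze bull-head can opener, lying, about 135 x 50 x 17 mm. Origin at its underside.
- capsule_cutter: Bystander, to be left alone: pewter capsule cutter, a flat disc 42 mm across and 16 high with a bar at its edge. Origin at its underside.
- stopper: Bystander, to be left alone: chrome bottle stopper, upright, 38 mm across, 43 high. Origin at its underside.
- jigger: Bystander, to be left alone: steel jigger cup, 44 mm across, 55 high. Origin at its underside.
- cork_tin: Bystander, to be left alone: round brass tin, 68 mm across, 32 high. Origin at its underside.
- twine_spool: Bystander, to be left alone: wooden spool, 44 mm across, 45 high. Origin at its underside.
Things that resemble listed ones, but are neither listed nor needed, are in the scene too. What is meant by the part that bears key_b_grip is not turquoise, and is the smaller of those in its own colour.

How it is judged:
By the outcome, as a careful person would: the job done as asked, in the order asked, and still so for the second after the job is handed in, with the robot touching nothing.
Of key_a, key_b, key_c, key_d only 2 to 3 are there at a start; the rules pass over those that are not, and their reading is None.
At some moment in a run one of key_a, key_b, key_c, key_d may be knocked a few centimetres aside while the robot is not near it.
Once in a run the grip may slacken for a moment while it holds something.
It also fails if it takes over 210 s, if anything falls off the work surface, if the arm or the gripper's body presses on something with over 40 N, if the wrist force passes 120 N, or if a joint passes its speed limit or range.

## Working session

There is one attempt and no reset: what is moved stays moved. The work goes in short steps, Python scripts to look and compute and a shell command to move; the robot and the scene stay as the last step left them, time stands still between calls to the robot, and variables do not carry over. Pictures are saved under pics/ and viewed, about 12 in all and at most 16, crops included, and the job is handed in when it is done.

```bash
mkdir -p pics; ls
cat > h.py <<'E'
import numpy as np, cv2
from station import readout, eyes, ticket
def shot(n, name=None):
    c=eyes.calibration(n); im,d=eyes.read_camera(n)
    if name: cv2.imwrite('pics/'+name+'.png', im[:,:,::-1]); np.savez('pics/'+name+'.npz',im=im,d=d,**{k:np.array(v) for k,v in c.items()})
    return im,d,c
def load(name):
    z=np.load('pics/'+name+'.npz'); return z['im'],z['d'],{k:z[k] for k in ('fx','fy','cx','cy','R','t')}
def ray(c,u,v,z):  # pixel onto plane z
    R=np.array(c['R']);t=np.array(c['t']); o=-R.T@t; d=R.T@np.array([(u-c['cx'])/c['fx'],(v-c['cy'])/c['fy'],1])
    return o+d*(z-o[2])/d[2]
def cloud(c,d):
    v,u=np.mgrid[:d.shape[0],:d.shape[1]]
    P=np.stack([(u-c['cx'])/c['fx']*d,(v-c['cy'])/c['fy']*d,d],-1)
    return (P-np.array(c['t']))@np.array(c['R'])
def proj(c,X):
    p=np.array(c['R'])@np.array(X)+np.array(c['t']); return c['fx']*p[0]/p[2]+c['cx'], c['fy']*p[1]/p[2]+c['cy']
E
python3 - <<'E'
from h import *
for n in ('top','side'):
    im,d,c=shot(n,n+'0'); print(n,c)
print(readout.get_obs())
E
```

```text
pics
top {'fx': 471.211747812258, 'fy': 471.211747812258, 'cx': 276.88110892605073, 'cy': 212.09252632201716, 'R': array([[-0.0483632 , -0.99882867, -0.00151601],
       [-0.97435974,  0.04751221, -0.21992202],
       [ 0.21973644, -0.00915899, -0.97551628]]), 't': array([0.05301237, 0.55810391, 1.44096742])}
side {'fx': 451.02870053252224, 'fy': 451.02870053252224, 'cx': 284.6208855880881, 'cy': 209.79782777429938, 'R': array([[-0.75682197, -0.6535216 , -0.01140299],
       [-0.48114347,  0.56883516, -0.66702888],
       [ 0.4424042 , -0.49933563, -0.7449446 ]]), 't': array([0.43907099, 0.31502998, 1.03239864])}
{'t': 0.1, 'q': array([ 1.05187933,  0.47771793,  0.02235537,  1.55630142, -0.01150835,
        1.10929637, -0.08308399]), 'joint_vel': array([-1.44677235e-03, -1.49891922e-03,  1.81906325e-03, -2.83534007e-03,
        4.11691435e-04,  4.80998494e-04, -3.92070577e-05]), 'joint_torque': array([ 4.09470202e-03, -5.97765541e+01,  1.61426090e+00, -2.81954616e+01,
        1.29200183e-02,  5.06693163e-03,  2.48105016e-05]), 'eef_pos': array([ 0.26935192, -0.61837773,  0.23044445]), 'tool_rot': array([-7.67074621e-04,  9.78975238e-01,  2.03977567e-01, -2.17802012e-04]), 'contact_force': array([ 0.25469354, -0.88774958, -0.29104244]), 'torque': array([ 0.02976096,  0.05002821, -0.0039579 ]), 'gripper_width': 1.0012234779711493}
```

View pics/top0.png

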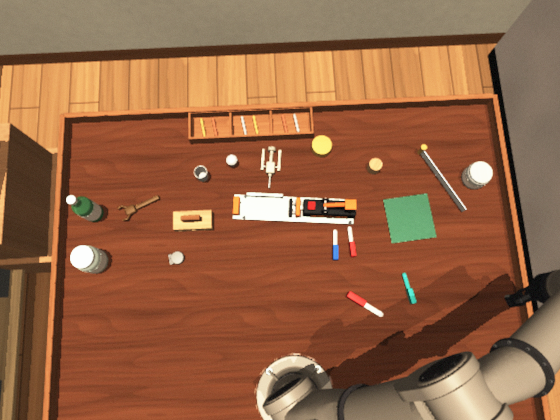

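View pics/side0.png

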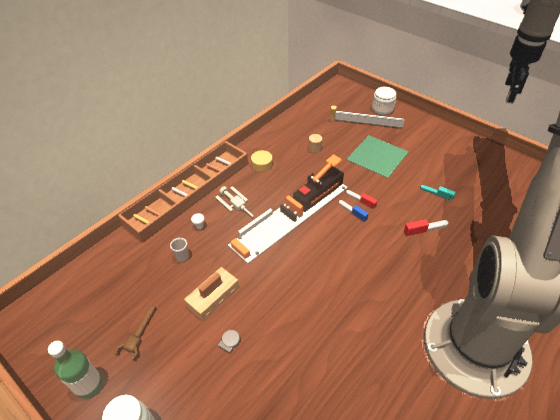

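Run:
```python
from h import *
im,d,c=load('top0')
a=cv2.resize(im[185:320,225:440],None,fx=3.6,fy=3.6,interpolation=cv2.INTER_CUBIC)
im2,d2,c2=load('side0')
b=cv2.resize(im[100:145,180:320],None,fx=2.8,fy=2.5,interpolation=cv2.INTER_CUBIC)
b2=cv2.resize(im[195:240,160:225],None,fx=5,fy=2.5,interpolation=cv2.INTER_CUBIC)
W=774; out=np.zeros((a.shape[0]+114,W,3),np.uint8); out[:a.shape[0]]=a[:,:W]; 
out[a.shape[0]:a.shape[0]+112,:b.shape[1]]=b; out[a.shape[0]:a.shape[0]+112,400:400+b2.shape[1]]=b2
cv2.imwrite('pics/crop1.png',out[:,:,::-1])
P=cloud(c,d)
hsv=cv2.cvtColor(im,cv2.COLOR_RGB2HSV)
for n,(lo,hi) in dict(red=((0,190,110),(8,255,255)),red2=((172,190,110),(180,255,255)),blue=((105,150,80),(130,255,255)),turq=((80,120,80),(100,255,255)),green=((60,100,50),(79,255,255)),orange=((9,190,170),(18,255,255)),white=((0,0,150),(180,60,255)),tan=((14,70,120),(26,190,255))).items():
    m=cv2.inRange(hsv,lo,hi); k,_,s,ce=cv2.connectedComponentsWithStats(m)
    for i in range(1,k):
        if s[i,4]>25:
            q=P[_==i]; q=q[(q[:,2]>-.05)]
            if len(q): print(n,s[i].tolist(),ce[i].round(1),np.median(q,0).round(3),q.min(0).round(3),q.max(0).round(3))
```

```text
red [308, 201, 7, 9, 57] [311.  205.4] [ 0.576 -0.084  0.07 ] [ 0.561 -0.094  0.057] [ 0.593 -0.073  0.076]
red [346, 291, 17, 16, 30] [352.7 299.5] [ 0.274 -0.197  0.029] [ 0.254 -0.224  0.002] [ 0.304 -0.179  0.038]
blue [333, 245, 5, 15, 74] [335.  252.1] [ 0.428 -0.155  0.026] [ 0.405 -0.163  0.018] [ 0.451 -0.146  0.035]
turq [402, 273, 14, 31, 139] [408.9 289. ] [ 0.296 -0.38   0.021] [ 0.23  -0.403 -0.007] [0.352 0.04  1.529]
orange [327, 202, 18, 5, 32] [338.1 204.7] [ 0.565 -0.172  0.095] [ 0.559 -0.188  0.043] [ 0.588 -0.132  0.112]
white [293, 114, 6, 18, 36] [295.8 122.2] [ 0.883 -0.054  0.022] [ 0.847 -0.061  0.009] [ 0.91  -0.046  0.028]
white [241, 117, 6, 18, 40] [243.3 125.3] [0.878 0.126 0.023] [0.23  0.04  0.015] [0.91  0.132 1.529]
white [261, 149, 4, 21, 51] [262.2 160. ] [0.753 0.066 0.01 ] [ 0.723  0.061 -0.003] [0.794 0.072 0.016]
white [266, 151, 8, 22, 101] [269.9 164.8] [0.731 0.04  0.022] [0.708 0.03  0.012] [0.783 0.055 0.032]
white [275, 150, 6, 21, 52] [278.4 159.9] [0.753 0.011 0.01 ] [0.719 0.004 0.001] [0.788 0.024 0.016]
white [424, 151, 43, 59, 156
[... 3817 characters left out ...]
64.3] [0.418 0.586 0.046] [0.23  0.04  0.022] [0.452 0.613 1.529]
tan [37, 256, 15, 7, 79] [ 44.6 259. ] [0.448 0.744 0.049] [0.443 0.744 0.045] [0.453 0.746 0.05 ]
tan [1, 270, 21, 150, 1510] [ 11.5 345.5] [0.23  0.04  1.529] [0.23  0.04  1.529] [0.23  0.04  1.529]
tan [520, 300, 40, 120, 1778] [548.6 350.7] [ 0.18  -0.41   0.712] [ 0.116 -0.477  0.649] [0.237 0.04  1.529]
tan [344, 350, 202, 70, 5771] [463.  391.9] [ 0.107 -0.244  0.777] [-0.074 -0.656 -0.007] [0.23  0.04  1.529]
tan [266, 366, 37, 33, 182] [279.2 376.7] [0.064 0.053 0.019] [ 0.002 -0.028  0.008] [0.085 0.083 0.21 ]
tan [263, 379, 74, 41, 1050] [301.6 407. ] [ 0.032 -0.009  0.354] [-0.006 -0.069  0.307] [0.23  0.085 1.529]
```

View pics/crop1.png

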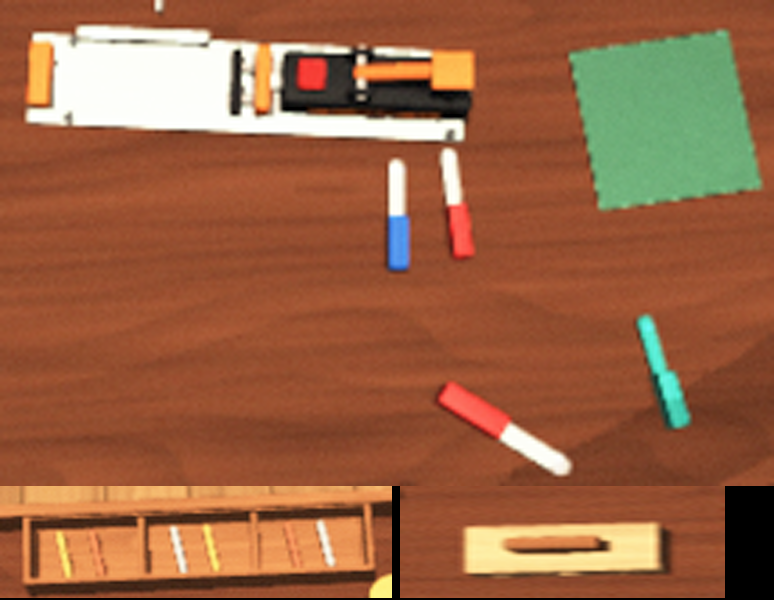

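```bash
cat >> h.py <<'E'
def rect(im,c,box,lo,hi,z,big=True):
    u0,v0,u1,v1=box; hsv=cv2.cvtColor(im,cv2.COLOR_RGB2HSV); m=np.zeros(im.shape[:2],np.uint8)
    m[v0:v1,u0:u1]=cv2.inRange(hsv,lo,hi)[v0:v1,u0:u1]
    if big:
        k,l,s,_=cv2.connectedComponentsWithStats(m); m=(l==1+np.argmax(s[1:,4])).astype(np.uint8)
    v,u=np.nonzero(m)
    P=np.array([ray(c,a+da,b+db,z)[:2] for a,b in zip(u,v) for da in(-.5,.5) for db in(-.5,.5)])*1000
    (cx,cy),(w,h),a=cv2.minAreaRect(P.astype(np.float32))
    if w<h: w,h,a=h,w,a+90
    return np.round([cx,cy,w,h,(a+90)%180-90],1), np.array([u.mean(),v.mean()]).round(1)
E
python3 - <<'E'
from h import *
im,d,c=load('top0'); s,ds,cs=load('side0')
print('caddy top',rect(im,c,(168,205,216,236),(12,60,110),(28,200,255),.036))
print('caddy side',rect(s,cs,(180,260,245,320),(12,60,150),(28,200,255),.036))
print('mat',rect(im,c,(380,190,440,246),(60,60,40),(85,255,255),.002))
print('blue',rect(im,c,(325,240,345,262),(100,100,60),(130,255,255),.026))
print('red',rect(im,c,(340,238,360,260),(0,170,90),(6,255,255),.026))
print('blue shank',rect(im,c,(325,225,345,248),(0,0,150),(180,70,255),.009))
print('red shank',rect(im,c,(342,222,358,244),(0,0,150),(180,70,255),.009))
print('fixed',rect(im,c,(228,192,242,218),(8,150,120),(20,255,255),.032))
print('trig',rect(im,c,(344,196,360,214),(8,150,120),(20,255,255),.108))
print('rel',rect(im,c,(304,198,320,212),(0,170,90),(8,255,255),.070))
print('plate',rect(im,c,(225,185,360,228),(0,0,140),(180,60,255),.008,False))
cv2.imwrite('pics/crop2.png',cv2.resize(s[255:325,175:250],None,fx=8,fy=8,interpolation=cv2.INTER_CUBIC)[:,:,::-1])
E
```

```text
caddy top (array([553.1, 302.6, 129.9,  72.9,  89.9]), array([192. , 219.7]))
caddy side (array([557.9, 304.6, 137.2,  67.7,  89.5]), array([210. , 291.5]))
mat (array([ 533.4, -410.9,  150.5,  150.4,  -84.6]), array([409.2, 218. ]))
blue (array([ 428.1, -154.3,   48.8,   16.1,   -4.3]), array([335., 252.]))
red (array([ 434.8, -210. ,   54.6,   26. ,    2.4]), array([352.2, 249.4]))
blue shank (array([ 481.1, -160.3,   53.2,   16.4,   -4.3]), array([334.6, 236.8]))
red shank (array([ 488.6, -210.1,   53.2,   16.3,   -4.7]), array([349.8, 233.7]))
fixed (array([599.3, 163.5,  87.4,  46.2,  -2.8]), array([232.9, 203.6]))
trig (array([ 563.2, -206.1,   57.8,   49.8,   -4.6]), array([352.1, 203.1]))
rel (array([576.1, -83.7,  29.8,  28.7,  -3.6]), array([311.1, 205. ]))
plate (array([594.8, -30.4, 403.5, 126.7,  82.8]), array([279.1, 208.7]))
```

View pics/crop2.png

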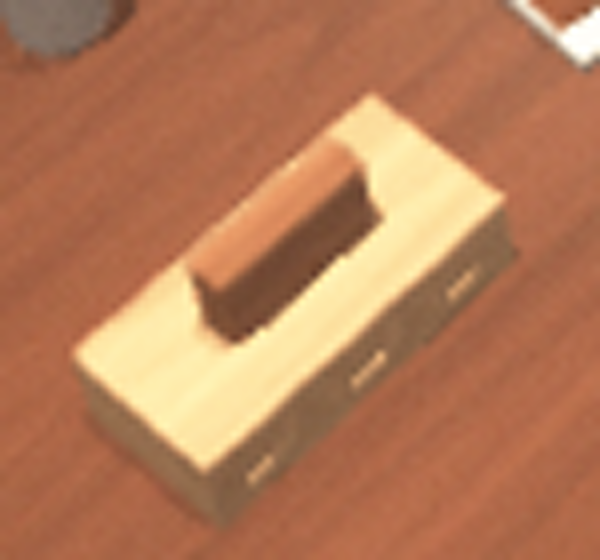

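```bash
python3 -m crank '[{"jaw":100,"y":-60},{"y":-60},{"y":-60},{"y":-60},{"y":-60},{"y":-60},{"y":-60},{"y":-60}]' 60
```

```text
schema error: expected keys jaw, x, y, z, ax, ay, az
```

```bash
python3 -m crank '[{"jaw":100,"x":0,"y":0,"z":-25,"ax":0,"ay":0,"az":8},{"jaw":100,"x":0,"y":0,"z":-25,"ax":0,"ay":0,"az":8},{"jaw":100,"x":0,"y":0,"z":-20,"ax":0,"ay":0,"az":7.5},{"jaw":100,"x":20,"y":-50,"z":0,"ax":0,"ay":0,"az":0},{"jaw":100,"x":20,"y":-50,"z":0,"ax":0,"ay":0,"az":0},{"jaw":100,"x":20,"y":-50,"z":0,"ax":0,"ay":0,"az":0},{"jaw":100,"x":20,"y":-50,"z":0,"ax":0,"ay":0,"az":0},{"jaw":100,"x":20,"y":-50,"z":0,"ax":0,"ay":0,"az":0},{"jaw":100,"x":20,"y":-50,"z":0,"ax":0,"ay":0,"az":0},{"jaw":100,"x":20,"y":-50,"z":0,"ax":0,"ay":0,"az":0},{"jaw":100,"x":20,"y":-50,"z":0,"ax":0,"ay":0,"az":0},{"jaw":100,"x":0,"y":0,"z":0,"ax":0,"ay":0,"az":0}]' 60
python3 - <<'E'
from h import *
im,d,c=shot('wrist','w1'); print(c['t'],c['R'])
R=np.array(c['R']); print('cam pos',-R.T@np.array(c['t'])); print(readout.get_obs()['q'].round(2))
E
```

```text
t: 1.6
eef_pos: [0.4308, -0.2143, 0.3012]
tool_rot: [-0.001, 1.0, 0.004, 0.0]
contact_force: [-0.5, 0.2, 0.2]
gripper_width: 0.999
[-0.2174776   0.35803126  0.56062287] [[ 0.00868979 -0.99996163 -0.0011053 ]
 [-0.96277707 -0.00866527  0.27015778]
 [-0.27015699 -0.00128345 -0.96281543]]
cam pos [ 0.49805031 -0.21364728  0.44281104]
[ 0.47  0.1  -0.14  1.91  0.02  1.14 -1.24]
```

View pics/w1.png

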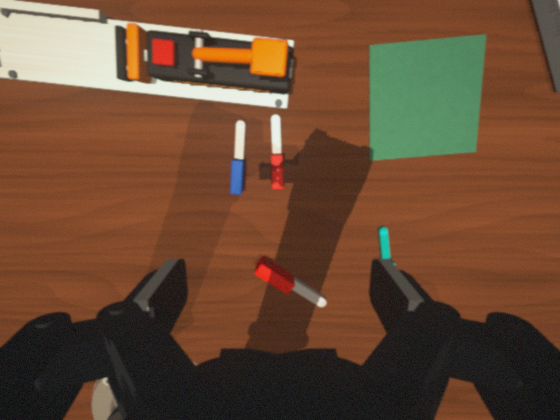

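Run:
```python
from h import *
im,d,c=load('w1')
print('mat',rect(im,c,(365,30,490,165),(60,60,40),(85,255,255),.002))
print('blue',rect(im,c,(225,150,250,200),(100,100,40),(130,255,255),.026))
print('red',rect(im,c,(265,150,290,195),(0,150,50),(6,255,255),.026))
print('blue shank',rect(im,c,(230,115,250,165),(0,0,120),(180,70,255),.009))
print('red shank',rect(im,c,(265,110,288,165),(0,0,120),(180,70,255),.009))
print('trig',rect(im,c,(245,30,295,80),(8,180,130),(20,255,255),.108))
print('rel',rect(im,c,(146,35,178,68),(0,170,90),(6,255,255),.070))
P=cloud(c,d)
for n,(u,v) in dict(trig=(270,57),rel=(163,52),lever=(215,57),house=(180,75),jaw=(136,50),plate=(60,60)).items(): print(n,P[v-2:v+3,u-2:u+3].reshape(-1,3).mean(0).round(4))
# plate front edge: lowest white rows
hsv=cv2.cvtColor(im,cv2.COLOR_RGB2HSV); m=cv2.inRange(hsv,(0,0,110),(180,70,255)); m[115:]=0;m[:,300:]=0
pts=[]
for u in range(5,285,5):
    v=np.nonzero(m[:,u])[0]
    if len(v): pts.append(ray(c,u,v.max()+.5,.008)[:2])
pts=np.array(pts); vx,vy,x0,y0=cv2.fitLine(pts.astype(np.float32)*1000,cv2.DIST_HUBER,0,.01,.01).ravel(); print('front edge dir',vx,vy,x0,y0, 'yaw',np.degrees(np.arctan2(-vx,vy)))
e=np.nonzero(m[95:103].max(0))[0].max(); print('plate right end',ray(c,290,100,.008), ray(c,e,100,.008))
for cand in [(294,40),(288,107)]: print(ray(c,*cand,.008))
```

```text
mat (array([ 531.3, -411.3,  148.9,  148.5,    5.2]), array([424.7,  96.6]))
blue (array([ 428.6, -157.7,   47.5,   17.8,   -1.9]), array([236.7, 176.3]))
red (array([ 436. , -211.7,   49.3,   19.1,    0.8]), array([276.8, 171.3]))
blue shank (array([ 477.3, -160.5,   54.3,   15.7,   -3.7]), array([239.6, 139.4]))
red shank (array([ 485.7, -210.1,   53.5,   15.6,    3.4]), array([275.7, 133.4]))
trig (array([ 562.2, -200.6,   42.7,   34. ,   87.3]), array([267.2,  57.1]))
rel (array([573.7, -85.8,  27.1,  25.4,  -5.3]), array([162.9,  51.8]))
trig [ 0.5628 -0.2047  0.1067]
rel [ 0.5741 -0.0855  0.0689]
lever [ 0.5652 -0.147   0.0916]
house [ 0.5506 -0.1028  0.0697]
jaw [ 0.58   -0.0475  0.0493]
plate [0.5762 0.0705 0.0068]
front edge dir 0.09408908 0.9955638 534.98114 -49.466667 yaw -5.3988934
plate right end [ 0.52972256 -0.22893925  0.008     ] [ 0.52969955 -0.22626688  0.008     ]
[ 0.60179206 -0.23264288  0.008     ]
[ 0.52082607 -0.22642218  0.008     ]
```

```bash
python3 -m crank '[{"jaw":100,"x":10,"y":-50,"z":0,"ax":0,"ay":0,"az":0},{"jaw":100,"x":0,"y":-50,"z":0,"ax":0,"ay":0,"az":0},{"jaw":100,"x":0,"y":-50,"z":0,"ax":0,"ay":0,"az":0},{"jaw":100,"x":0,"y":-50,"z":0,"ax":0,"ay":0,"az":0},{"jaw":100,"x":0,"y":-50,"z":0,"ax":0,"ay":0,"az":0},{"jaw":100,"x":0,"y":-50,"z":0,"ax":0,"ay":0,"az":0},{"jaw":100,"x":0,"y":-50,"z":0,"ax":0,"ay":0,"az":0},{"jaw":100,"x":0,"y":-50,"z":0,"ax":0,"ay":0,"az":0},{"jaw":100,"x":0,"y":0,"z":0,"ax":0,"ay":0,"az":0}]'
python3 - <<'E'
from h import *
im,d,c=shot('wrist','w2')
E
```

```text
t: 2.78
eef_pos: [0.439, 0.1837, 0.3012]
tool_rot: [-0.001, 1.0, 0.002, -0.0]
contact_force: [0.7, -1.2, -0.1]
gripper_width: 1.001
```

View pics/w2.png

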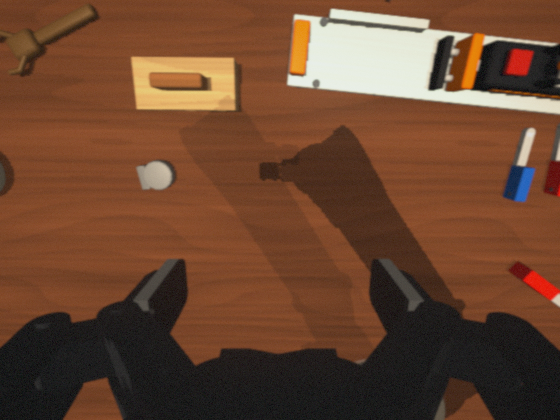

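Run:
```python
from h import *
im,d,c=load('w2')
hsv=cv2.cvtColor(im,cv2.COLOR_RGB2HSV); m=cv2.inRange(hsv,(0,0,110),(180,70,255)); m[115:]=0;m[:,:286]=0
pts=[]
for u in range(295,555,4):
    v=np.nonzero(m[40:,u])[0]
    if len(v): pts.append(ray(c,u,40+v.max()+.5,.008)[:2])
pts=np.array(pts)*1000; vx,vy,x0,y0=cv2.fitLine(pts.astype(np.float32),cv2.DIST_HUBER,0,.01,.01).ravel(); yaw=np.arctan2(-vx,vy) if vy>0 else np.arctan2(vx,-vy)
print('front edge',vx,vy,x0,y0,np.degrees(yaw))
ex=np.array([np.cos(yaw),np.sin(yaw)]);ey=np.array([-ex[1],ex[0]])
off=np.dot(ex,(x0,y0)); print('bay x coordinate along ex =',off+42)
# left end
l=[]
for v in range(20,84,4):
    u=np.nonzero(m[v,286:])[0].min()+286
    l.append(np.dot(ey,ray(c,u-.5,v,.008)[:2]*1000))
print('white left (per row) along ey',np.round(l,1))
print('corner fl',[np.dot(e,ray(c,287.5,85.5,.008)[:2]*1000).round(1) for e in(ex,ey)])
for n,box,z in(('fixed',(284,15,315,80),.032),('jaw',(455,30,490,95),.052)):
    r=rect(im,c,box,(8,150,100),(20,255,255),z);print(n,r,[np.dot(e,r[0][:2]).round(1) for e in(ex,ey)])
r=rect(im,c,(500,45,535,80),(0,170,90),(6,255,255),.070);print('rel',r)
print('caddy',rect(im,c,(120,45,250,120),(14,60,100),(28,200,255),.036))
print('rib',rect(im,c,(145,68,206,92),(5,120,60),(14,255,185),.072))
P=cloud(c,d)
for n,(u,v) in dict(rib=(175,79),block=(215,95),block2=(140,100),floor=(250,200)).items(): print(n,P[v-1:v+2,u-1:u+2].reshape(-1,3).mean(0).round(4))
for p in [(132,57),(235,58),(235,110),(137,109)]: print(p,ray(c,*p,.036).round(4))
```

```text
front edge 0.09319479 0.9956479 538.62946 -9.4210205 -5.3474283
bay x coordinate along ex = 579.16327
white left (per row) along ey [205.4 202.3 201.7 202.4 201.9 201.3 202.  202.7 202.1 201.5 202.2 202.9
 202.4 201.8 225.9 225.4]
corner fl [np.float64(537.2), np.float64(223.4)]
fixed (array([595.5, 159.5,  60.8,  20.7,  -5.2]), array([299.2,  46.9])) [np.float64(578.0), np.float64(214.3)]
jaw (array([580.7, -38.7,  65.6,  39.7,   7.1]), array([468.4,  58.7])) [np.float64(581.8), np.float64(15.6)]
rel (array([574.3, -82.3,  27.6,  27.3,  -4.9]), array([519. ,  61.7]))
caddy (array([553.6, 300.5, 128.3,  63.7,  89.5]), array([185.3,  83.5]))
rib (array([552.5, 297.7,  63.3,  17.7, -89.7]), array([178.,  82.]))
rib [0.5547 0.3005 0.0712]
block [0.5412 0.2636 0.0344]
block2 [0.5348 0.3579 0.0349]
floor [ 0.3976  0.2258 -0.0014]
(132, 57) [0.5837 0.3613 0.036 ]
(235, 58) [0.5832 0.237  0.036 ]
(235, 110) [0.5234 0.2389 0.036 ]
(137, 109) [0.524  0.3624 0.036 ]
```

```bash
python3 -m crank '[{"jaw":100,"x":0,"y":0,"z":0,"ax":0,"ay":0,"az":-10},{"jaw":100,"x":0,"y":0,"z":0,"ax":0,"ay":0,"az":-10},{"jaw":100,"x":0,"y":0,"z":0,"ax":0,"ay":0,"az":-10},{"jaw":100,"x":0,"y":0,"z":0,"ax":0,"ay":0,"az":-10},{"jaw":100,"x":0,"y":0,"z":0,"ax":0,"ay":0,"az":-10},{"jaw":100,"x":0,"y":0,"z":0,"ax":0,"ay":0,"az":-10},{"jaw":100,"x":0,"y":0,"z":0,"ax":0,"ay":0,"az":-10},{"jaw":100,"x":0,"y":0,"z":0,"ax":0,"ay":0,"az":-10},{"jaw":100,"x":0,"y":0,"z":0,"ax":0,"ay":0,"az":-10},{"jaw":100,"x":40,"y":40,"z":0,"ax":0,"ay":0,"az":0},{"jaw":100,"x":40,"y":40,"z":0,"ax":0,"ay":0,"az":0},{"jaw":100,"x":36,"y":34,"z":-20,"ax":0,"ay":0,"az":0}]'
python3 -m crank '[{"jaw":100,"x":0,"y":0,"z":0,"ax":0,"ay":0,"az":0}]'
```

```text
t: 4.32
eef_pos: [0.5553, 0.2942, 0.3191]
tool_rot: [0.0, 0.709, 0.706, -0.002]
contact_force: [0.6, -0.3, 0.0]
gripper_width: 0.995
t: 4.45
eef_pos: [0.5559, 0.2973, 0.3211]
tool_rot: [-0.0, 0.708, 0.707, 0.001]
contact_force: [0.2, -1.1, -0.1]
gripper_width: 0.997
```

```bash
python3 -m crank '[{"jaw":100,"x":1,"y":-2.5,"z":50,"ax":0,"ay":0,"az":0},{"jaw":100,"x":0,"y":0,"z":50,"ax":0,"ay":0,"az":0},{"jaw":60,"x":0,"y":0,"z":50,"ax":0,"ay":0,"az":0},{"jaw":60,"x":0,"y":0,"z":50,"ax":0,"ay":0,"az":0},{"jaw":60,"x":0,"y":0,"z":40,"ax":0,"ay":0,"az":0},{"jaw":60,"x":0,"y":0,"z":20,"ax":0,"ay":0,"az":0},{"jaw":60,"x":0,"y":0,"z":15,"ax":0,"ay":0,"az":0},{"jaw":60,"x":0,"y":0,"z":4,"ax":0,"ay":0,"az":0},{"jaw":60,"x":0,"y":0,"z":0,"ax":0,"ay":0,"az":0}]'
```

```text
t: 5.58
eef_pos: [0.5511, 0.2986, 0.0432]
tool_rot: [0.0, 0.707, 0.707, 0.001]
contact_force: [-0.7, -0.1, -0.1]
gripper_width: 0.603
```

```bash
python3 -m crank '[{"jaw":60,"x":0,"y":2,"z":0,"ax":0,"ay":0,"az":0},{"jaw":5,"x":0,"y":0,"z":0,"ax":0,"ay":0,"az":0},{"jaw":5,"x":0,"y":0,"z":0,"ax":0,"ay":0,"az":0},{"jaw":5,"x":0,"y":0,"z":0,"ax":0,"ay":0,"az":0},{"jaw":5,"x":0,"y":0,"z":0,"ax":0,"ay":0,"az":0}]' 80
python3 -m crank '[{"jaw":5,"x":0,"y":0,"z":-20,"ax":0,"ay":0,"az":0},{"jaw":5,"x":0,"y":0,"z":-40,"ax":0,"ay":0,"az":0},{"jaw":5,"x":0,"y":0,"z":0,"ax":0,"ay":0,"az":0}]'
python3 -m crank '[{"jaw":5,"x":0,"y":0,"z":0,"ax":0,"ay":0,"az":0}]'
```

```text
t: 6.2
eef_pos: [0.5531, 0.2986, 0.0429]
tool_rot: [0.0, 0.707, 0.707, 0.001]
contact_force: [0.3, -1.1, 4.7]
gripper_width: 0.17
t: 6.58
eef_pos: [0.5538, 0.2998, 0.1056]
tool_rot: [0.0, 0.707, 0.707, 0.003]
contact_force: [0.9, 1.0, -4.1]
gripper_width: 0.176
t: 6.7
eef_pos: [0.5517, 0.2976, 0.1016]
tool_rot: [-0.0, 0.707, 0.707, -0.001]
contact_force: [-0.5, -0.2, -4.9]
gripper_width: 0.172
```

```bash
python3 -m crank '[{"jaw":5,"x":-36,"y":6.5,"z":0,"ax":0,"ay":0,"az":0},{"jaw":5,"x":-36,"y":6.5,"z":0,"ax":0,"ay":0,"az":0},{"jaw":5,"x":-36,"y":6.5,"z":0,"ax":0,"ay":0,"az":0},{"jaw":5,"x":-36,"y":6.5,"z":0,"ax":0,"ay":0,"az":0},{"jaw":5,"x":-36,"y":6.5,"z":0,"ax":0,"ay":0,"az":0},{"jaw":5,"x":-36,"y":6.5,"z":0,"ax":0,"ay":0,"az":0},{"jaw":5,"x":0,"y":0,"z":0,"ax":0,"ay":0,"az":2.7},{"jaw":5,"x":0,"y":0,"z":0,"ax":0,"ay":0,"az":2.7},{"jaw":5,"x":0,"y":0,"z":0,"ax":0,"ay":0,"az":0},{"jaw":5,"x":0,"y":0,"z":0,"ax":0,"ay":0,"az":0}]'
python3 - <<'E'
from h import *
im,d,c=shot('wrist','w3'); print(readout.get_obs()['eef_pos'],readout.get_obs()['tool_rot'])
im,d,c=shot('top','top1')
E
```

```text
t: 7.95
eef_pos: [0.5909, 0.0823, 0.1014]
tool_rot: [-0.0, 0.739, 0.674, -0.001]
contact_force: [0.1, 1.1, -3.7]
gripper_width: 0.171
[0.59109786 0.08236159 0.10163892] [-3.38699722e-04  7.39064437e-01  6.73634437e-01 -5.37186586e-04]
```

View pics/w3.png

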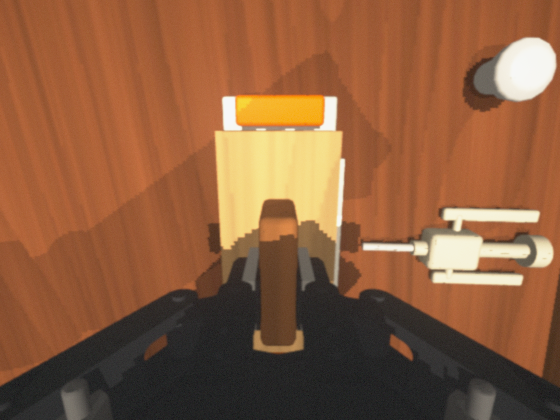

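Run:
```python
from h import *
im,d,c=load('w3'); yaw=np.radians(-5.35); ex=np.array([np.cos(yaw),np.sin(yaw)]);ey=np.array([-ex[1],ex[0]])
b=lambda u,v,z:(np.array([ex@ray(c,u,v,z)[:2],ey@ray(c,u,v,z)[:2]])*1000).round(1)
P=cloud(c,d); print('caddy top z',P[170:190,240:260,2].mean(),'jaw top z',P[105:118,250:310,2].mean())
zt=P[170:190,240:260,2].mean()
print('caddy L,R end',b(216.5,131,zt),b(341.5,131,zt)); print('plate L,R far',b(222.5,97,.008),b(336.5,97,.008)); print('jaw near L,R',b(236,125,.032),b(324,125,.032),'far',b(236,96,.032),b(324,96,.032)); print('fence',b(343.5,165,.026),b(339,165,.026))
```

```text
caddy top z 0.09344420012216852 jaw top z 0.03174371970471723
caddy L,R end [550.5 202.5] [609.4 202.6]
plate L,R far [539.2 224.6] [621.3 224.6]
jaw near L,R [551.5 205.2] [609.7 205.2] far [552.1 223.2] [609.  223.3]
fence [625.4 178.1] [622.3 178.1]
```

```bash
python3 -m crank '[{"jaw":5,"x":-2,"y":0,"z":0,"ax":0,"ay":0,"az":0},{"jaw":5,"x":0,"y":0,"z":20,"ax":0,"ay":0,"az":0},{"jaw":5,"x":0,"y":0,"z":20,"ax":0,"ay":0,"az":0},{"jaw":5,"x":0,"y":0,"z":6,"ax":0,"ay":0,"az":0},{"jaw":5,"x":0,"y":0,"z":0,"ax":0,"ay":0,"az":0}]'
python3 -m crank '[{"jaw":5,"x":0,"y":0,"z":3,"ax":0,"ay":0,"az":0},{"jaw":5,"x":0,"y":0,"z":1,"ax":0,"ay":0,"az":0},{"jaw":5,"x":0,"y":0,"z":0,"ax":0,"ay":0,"az":0}]'
python3 -m crank '[{"jaw":5,"x":0,"y":2,"z":0,"ax":0,"ay":0,"az":0},{"jaw":5,"x":0,"y":2,"z":0,"ax":0,"ay":0,"az":0},{"jaw":5,"x":0,"y":0,"z":0,"ax":0,"ay":0,"az":0},{"jaw":5,"x":0,"y":0,"z":0,"ax":0,"ay":0,"az":0}]'
python3 -m crank '[{"jaw":5,"x":0,"y":1.5,"z":0,"ax":0,"ay":0,"az":0},{"jaw":5,"x":0,"y":0,"z":0,"ax":0,"ay":0,"az":0}]'
```

```text
t: 8.68
eef_pos: [0.5908, 0.0804, 0.0553]
tool_rot: [-0.001, 0.739, 0.673, -0.001]
contact_force: [0.2, -0.3, -3.5]
gripper_width: 0.174
t: 9.05
eef_pos: [0.5916, 0.0804, 0.0526]
tool_rot: [0.0, 0.739, 0.673, 0.0]
contact_force: [-0.2, 0.1, -3.1]
gripper_width: 0.175
t: 9.55
eef_pos: [0.5954, 0.08, 0.0523]
tool_rot: [-0.0, 0.739, 0.673, -0.0]
contact_force: [0.3, 1.0, -3.5]
gripper_width: 0.175
t: 9.8
eef_pos: [0.5971, 0.0799, 0.0523]
tool_rot: [0.0, 0.739, 0.673, 0.0]
contact_force: [-0.1, -0.1, -4.3]
gripper_width: 0.17
```

Not yet on the bed; lower more, then feel for the fence.

```bash
python3 -m crank '[{"jaw":5,"x":0,"y":-2,"z":1.5,"ax":0,"ay":0,"az":0},{"jaw":5,"x":0,"y":0,"z":1.5,"ax":0,"ay":0,"az":0},{"jaw":5,"x":0,"y":0,"z":0,"ax":0,"ay":0,"az":0}]'
python3 -m crank '[{"jaw":5,"x":0,"y":2,"z":0,"ax":0,"ay":0,"az":0},{"jaw":5,"x":0,"y":0,"z":0,"ax":0,"ay":0,"az":0}]'
python3 -m crank '[{"jaw":5,"x":0,"y":1.5,"z":0,"ax":0,"ay":0,"az":0},{"jaw":5,"x":0,"y":0,"z":0,"ax":0,"ay":0,"az":0}]'
python3 -m crank '[{"jaw":5,"x":0,"y":1.5,"z":0,"ax":0,"ay":0,"az":0},{"jaw":5,"x":0,"y":0,"z":0,"ax":0,"ay":0,"az":0}]'
```

```text
t: 10.18
eef_pos: [0.5954, 0.08, 0.0509]
tool_rot: [0.001, 0.74, 0.673, 0.0]
contact_force: [-3.4, -2.2, 10.0]
gripper_width: 0.177
t: 10.42
eef_pos: [0.5957, 0.08, 0.0509]
tool_rot: [-0.0, 0.739, 0.673, -0.001]
contact_force: [-9.7, -2.7, 15.7]
gripper_width: 0.172
t: 10.68
eef_pos: [0.597, 0.0801, 0.0509]
tool_rot: [-0.0, 0.739, 0.673, -0.001]
contact_force: [-9.7, -1.6, 13.8]
gripper_width: 0.174
t: 10.92
eef_pos: [0.5977, 0.0802, 0.0509]
tool_rot: [-0.001, 0.739, 0.673, -0.002]
contact_force: [-12.0, -1.5, 18.4]
gripper_width: 0.175
```

```bash
python3 -m crank '[{"jaw":5,"x":0,"y":0,"z":-1.5,"ax":0,"ay":0,"az":0},{"jaw":5,"x":0,"y":0,"z":0,"ax":0,"ay":0,"az":0}]'
python3 -m crank '[{"jaw":5,"x":0,"y":1.5,"z":0,"ax":0,"ay":0,"az":0},{"jaw":5,"x":0,"y":0,"z":0,"ax":0,"ay":0,"az":0}]'
python3 -m crank '[{"jaw":5,"x":0,"y":1.5,"z":0,"ax":0,"ay":0,"az":0},{"jaw":5,"x":0,"y":0,"z":0,"ax":0,"ay":0,"az":0}]'
```

```text
t: 11.18
eef_pos: [0.5977, 0.0801, 0.051]
tool_rot: [-0.001, 0.739, 0.674, -0.002]
contact_force: [-7.4, -0.3, 5.2]
gripper_width: 0.177
t: 11.42
eef_pos: [0.5978, 0.0801, 0.0511]
tool_rot: [-0.002, 0.739, 0.674, -0.003]
contact_force: [-12.6, -1.3, 10.2]
gripper_width: 0.175
t: 11.68
eef_pos: [0.5979, 0.0801, 0.0511]
tool_rot: [-0.002, 0.739, 0.674, -0.004]
contact_force: [-16.7, -0.9, 15.0]
gripper_width: 0.168
```

```bash
python3 -m crank '[{"jaw":5,"x":0,"y":-3.5,"z":0,"ax":0,"ay":0,"az":0},{"jaw":5,"x":0,"y":0,"z":0,"ax":0,"ay":0,"az":0},{"jaw":50,"x":0,"y":0,"z":0,"ax":0,"ay":0,"az":0},{"jaw":50,"x":0,"y":0,"z":0,"ax":0,"ay":0,"az":0},{"jaw":50,"x":0,"y":0,"z":-20,"ax":0,"ay":0,"az":0},{"jaw":50,"x":0,"y":0,"z":-40,"ax":0,"ay":0,"az":0},{"jaw":50,"x":0,"y":0,"z":-50,"ax":0,"ay":0,"az":0},{"jaw":0,"x":0,"y":0,"z":0,"ax":0,"ay":0,"az":0},{"jaw":0,"x":0,"y":0,"z":0,"ax":0,"ay":0,"az":0}]'
```

```text
t: 12.8
eef_pos: [0.5996, 0.0794, 0.1616]
tool_rot: [0.0, 0.739, 0.673, 0.0]
contact_force: [-0.6, 0.7, -0.1]
gripper_width: 0.083
```

```bash
python3 -m crank '[{"jaw":0,"x":-47.5,"y":-2,"z":0,"ax":0,"ay":0,"az":0},{"jaw":0,"x":-47.5,"y":-2,"z":0,"ax":0,"ay":0,"az":0},{"jaw":0,"x":-47.5,"y":-2,"z":0,"ax":0,"ay":0,"az":0},{"jaw":0,"x":-47.5,"y":-2,"z":0,"ax":0,"ay":0,"az":0},{"jaw":0,"x":-47.5,"y":-2,"z":0,"ax":0,"ay":0,"az":0},{"jaw":0,"x":-47,"y":-0.5,"z":0,"ax":0,"ay":0,"az":0},{"jaw":0,"x":0,"y":0,"z":0,"ax":0,"ay":0,"az":0},{"jaw":0,"x":0,"y":0,"z":0,"ax":0,"ay":0,"az":0}]'
python3 - <<'E'
from h import *
im,d,c=shot('wrist','w4'); o=readout.get_obs(); print(o['eef_pos'],o['tool_rot'],proj(c,[.5625,-.203,.108]))
P=cloud(c,d); u,v=map(int,proj(c,[.5625,-.203,.108])); 
print('trig',rect(im,c,(max(u-90,0),max(v-90,0),u+90,min(v+90,420)),(8,180,130),(20,255,255),.108))
im,d,c=shot('side','side1')
print(readout.get_obs()['q'].round(2))
E
```

```text
t: 13.8
eef_pos: [0.5618, -0.202, 0.1599]
tool_rot: [-0.001, 0.739, 0.673, -0.0]
contact_force: [0.6, 0.4, 0.8]
gripper_width: 0.001
[ 0.56213016 -0.20122283  0.16013586] [-8.32286009e-04  7.38905260e-01  6.73808819e-01  1.55842244e-05] (np.float64(281.0451447678931), np.float64(232.50093671294712))
trig (array([ 565.9, -181.5,   75.4,   34. ,   85.1]), array([283.5, 207.2]))
[ 0.65  0.48 -0.55  1.78  0.3   0.96 -0.11]
```

View pics/w4.png

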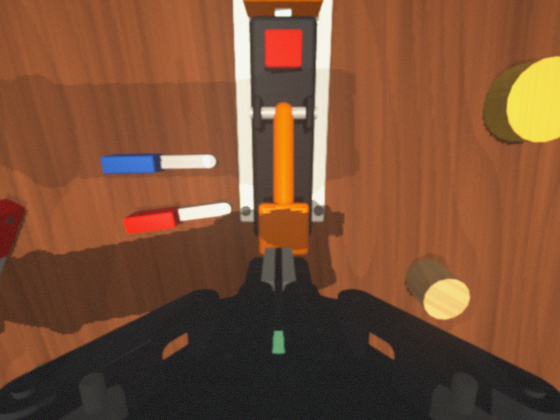

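```bash
python3 -m crank '[{"jaw":0,"x":0,"y":1,"z":30,"ax":0,"ay":0,"az":0},{"jaw":0,"x":0,"y":0,"z":18,"ax":0,"ay":0,"az":0},{"jaw":0,"x":0,"y":0,"z":15,"ax":0,"ay":0,"az":0},{"jaw":0,"x":0,"y":0,"z":15,"ax":0,"ay":0,"az":0},{"jaw":0,"x":0,"y":0,"z":10,"ax":0,"ay":0,"az":0},{"jaw":0,"x":0,"y":0,"z":0,"ax":0,"ay":0,"az":0}]'
python3 -m crank '[{"jaw":0,"x":0,"y":0,"z":4,"ax":0,"ay":0,"az":0},{"jaw":0,"x":0,"y":0,"z":2,"ax":0,"ay":0,"az":0},{"jaw":0,"x":0,"y":0,"z":0,"ax":0,"ay":0,"az":0},{"jaw":0,"x":0,"y":0,"z":0,"ax":0,"ay":0,"az":0}]'
```

```text
t: 14.65
eef_pos: [0.5634, -0.2037, 0.0727]
tool_rot: [0.0, 0.74, 0.673, -0.0]
contact_force: [-1.3, -3.1, 5.7]
gripper_width: -0.003
t: 15.15
eef_pos: [0.5639, -0.2037, 0.071]
tool_rot: [0.002, 0.74, 0.673, -0.001]
contact_force: [-13.1, -0.0, 37.0]
gripper_width: 0.003
```

```bash
python3 -m crank '[{"jaw":0,"x":0,"y":0,"z":-20,"ax":0,"ay":0,"az":0},{"jaw":0,"x":0,"y":0,"z":-15,"ax":0,"ay":0,"az":0},{"jaw":0,"x":0,"y":0,"z":-15,"ax":0,"ay":0,"az":0},{"jaw":0,"x":0,"y":0,"z":0,"ax":0,"ay":0,"az":0},{"jaw":0,"x":0,"y":0,"z":0,"ax":0,"ay":0,"az":0}]'
python3 -c "
from h import *
shot('wrist','w5')"
python3 -m crank '[{"jaw":0,"x":0,"y":0,"z":20,"ax":0,"ay":0,"az":0},{"jaw":0,"x":0,"y":0,"z":15,"ax":0,"ay":0,"az":0},{"jaw":0,"x":0,"y":0,"z":12,"ax":0,"ay":0,"az":0},{"jaw":0,"x":0,"y":0,"z":0,"ax":0,"ay":0,"az":0},{"jaw":0,"x":0,"y":0,"z":0,"ax":0,"ay":0,"az":0}]'
```

```text
t: 15.78
eef_pos: [0.5629, -0.2027, 0.1162]
tool_rot: [-0.0, 0.739, 0.673, -0.0]
contact_force: [-0.1, -0.5, -0.5]
gripper_width: -0.0
t: 16.45
eef_pos: [0.5642, -0.2042, 0.0712]
tool_rot: [0.001, 0.74, 0.673, -0.0]
contact_force: [-4.8, -1.8, 22.2]
gripper_width: 0.004
```

View pics/w5.png

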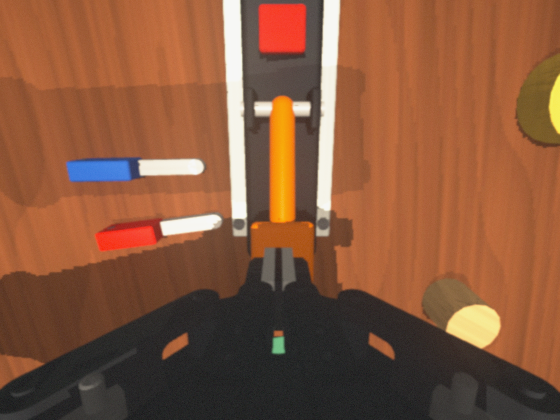

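```bash
python3 -m crank '[{"jaw":0,"x":0,"y":0,"z":-20,"ax":0,"ay":0,"az":0},{"jaw":0,"x":0,"y":0,"z":-15,"ax":0,"ay":0,"az":0},{"jaw":0,"x":0,"y":0,"z":-12,"ax":0,"ay":0,"az":0},{"jaw":0,"x":0,"y":0,"z":0,"ax":0,"ay":0,"az":0},{"jaw":0,"x":0,"y":0,"z":0,"ax":0,"ay":0,"az":0}]'
cat >> h.py <<'E'
def clampcheck(name):
    im,d,c=shot('top',name); yaw=np.radians(-5.35); ex=np.array([np.cos(yaw),np.sin(yaw)]);ey=np.array([-ex[1],ex[0]])
    hsv=cv2.cvtColor(im,cv2.COLOR_RGB2HSV); m=cv2.inRange(hsv,(8,150,90),(20,255,255)); m[:190]=0; m[220:]=0; m[:,:225]=0;m[:,325:]=0
    k,l,s,ce=cv2.connectedComponentsWithStats(m)
    for i in range(1,k):
        if s[i,4]>15: print('orange',s[i].tolist(),ce[i].round(1),'ey',(ey@ray(c,*ce[i],.05)[:2]*1000).round(1))
E
python3 - <<'E'
from h import *
clampcheck('top2')
im,d,c=load('top0'); 
yaw=np.radians(-5.35); ex=np.array([np.cos(yaw),np.sin(yaw)]);ey=np.array([-ex[1],ex[0]])
hsv=cv2.cvtColor(im,cv2.COLOR_RGB2HSV); m=cv2.inRange(hsv,(8,150,90),(20,255,255)); m[:190]=0; m[220:]=0; m[:,:225]=0;m[:,325:]=0
k,l,s,ce=cv2.connectedComponentsWithStats(m)
for i in range(1,k):
    if s[i,4]>15: print('t0',s[i].tolist(),ce[i].round(1),'ey',(ey@ray(c,*ce[i],.05)[:2]*1000).round(1))
E
```

```text
t: 17.08
eef_pos: [0.5629, -0.2027, 0.1162]
tool_rot: [-0.0, 0.739, 0.673, -0.0]
contact_force: [0.7, -0.7, 1.1]
gripper_width: -0.002
orange [225, 190, 100, 30, 845] [264.9 198.6] ey 118.9
orange [249, 198, 19, 6, 87] [258.5 200.7] ey 139.1
t0 [225, 190, 100, 30, 847] [265.3 198.6] ey 117.5
```

```bash
cat >> h.py <<'E'
def jawy(im,c):
    yaw=np.radians(-5.35); ey=np.array([-np.sin(yaw),np.cos(yaw)])
    hsv=cv2.cvtColor(im,cv2.COLOR_RGB2HSV); m=cv2.inRange(hsv,(9,70,165),(26,255,255)); m[:194]=0; m[217:]=0; m[:,:262]=0;m[:,306]=0;m[:,306:]=0
    k,l,s,ce=cv2.connectedComponentsWithStats(m)
    for i in range(1,k):
        if s[i,4]>15: print('jaw',s[i].tolist(),ce[i].round(1),'ey',(ey@ray(c,*ce[i],.05)[:2]*1000).round(1))
E
python3 - <<'E'
from h import *
for n in('top0','top1','top2'):
    im,d,c=load(n); print(n); jawy(im,c)
E
```

```text
top0
jaw [295, 197, 6, 19, 99] [297.6 206.4] ey 12.3
top1
jaw [268, 194, 38, 23, 619] [290.7 203.6] ey 34.6
top2
jaw [262, 195, 17, 19, 285] [270.2 203.7] ey 100.9
jaw [288, 196, 8, 21, 101] [292.3 205.9] ey 29.5
```

```bash
for i in 3 4; do python3 -m crank '[{"jaw":0,"x":0,"y":0,"z":20,"ax":0,"ay":0,"az":0},{"jaw":0,"x":0,"y":0,"z":15,"ax":0,"ay":0,"az":0},{"jaw":0,"x":0,"y":0,"z":12,"ax":0,"ay":0,"az":0},{"jaw":0,"x":0,"y":0,"z":0,"ax":0,"ay":0,"az":0},{"jaw":0,"x":0,"y":0,"z":0,"ax":0,"ay":0,"az":0}]'
python3 -m crank '[{"jaw":0,"x":0,"y":0,"z":-20,"ax":0,"ay":0,"az":0},{"jaw":0,"x":0,"y":0,"z":-15,"ax":0,"ay":0,"az":0},{"jaw":0,"x":0,"y":0,"z":-12,"ax":0,"ay":0,"az":0},{"jaw":0,"x":0,"y":0,"z":0,"ax":0,"ay":0,"az":0},{"jaw":0,"x":0,"y":0,"z":0,"ax":0,"ay":0,"az":0}]'; done
python3 - <<'E'
from h import *
im,d,c=shot('top','top3'); jawy(im,c)
E
```

```text
t: 17.75
eef_pos: [0.5642, -0.2042, 0.0712]
tool_rot: [0.001, 0.74, 0.673, -0.0]
contact_force: [-5.2, -2.7, 22.3]
gripper_width: 0.005
t: 18.38
eef_pos: [0.5629, -0.2027, 0.1162]
tool_rot: [-0.0, 0.739, 0.673, -0.0]
contact_force: [-1.1, 0.0, -0.6]
gripper_width: 0.002
t: 19.0
eef_pos: [0.5642, -0.2042, 0.0712]
tool_rot: [0.001, 0.74, 0.673, -0.0]
contact_force: [-5.5, -2.3, 22.3]
gripper_width: 0.004
t: 19.62
eef_pos: [0.5628, -0.2027, 0.1162]
tool_rot: [-0.0, 0.739, 0.673, -0.0]
contact_force: [-0.3, -1.0, 0.3]
gripper_width: -0.001
jaw [262, 195, 17, 19, 278] [270.  203.6] ey 101.5
jaw [284, 196, 11, 21, 101] [287.3 205.2] ey 45.7
```

Two teeth (+17.2), then four (+33.4): as expected. Fifth stroke.

```bash
python3 -m crank '[{"jaw":0,"x":0,"y":0,"z":20,"ax":0,"ay":0,"az":0},{"jaw":0,"x":0,"y":0,"z":15,"ax":0,"ay":0,"az":0},{"jaw":0,"x":0,"y":0,"z":12,"ax":0,"ay":0,"az":0},{"jaw":0,"x":0,"y":0,"z":0,"ax":0,"ay":0,"az":0},{"jaw":0,"x":0,"y":0,"z":0,"ax":0,"ay":0,"az":0}]'
python3 -m crank '[{"jaw":0,"x":0,"y":0,"z":-20,"ax":0,"ay":0,"az":0},{"jaw":0,"x":0,"y":0,"z":-15,"ax":0,"ay":0,"az":0},{"jaw":0,"x":0,"y":0,"z":-12,"ax":0,"ay":0,"az":0},{"jaw":0,"x":0,"y":0,"z":-40,"ax":0,"ay":0,"az":0},{"jaw":0,"x":0,"y":0,"z":-40,"ax":0,"ay":0,"az":0},{"jaw":0,"x":0,"y":0,"z":0,"ax":0,"ay":0,"az":0}]'
python3 - <<'E'
from h import *
im,d,c=shot('top','top4'); jawy(im,c)
im,d,c=shot('side','side2')
E
```

```text
t: 20.3
eef_pos: [0.5643, -0.2043, 0.0712]
tool_rot: [0.001, 0.74, 0.673, -0.0]
contact_force: [-5.0, -3.2, 21.6]
gripper_width: 0.002
t: 21.05
eef_pos: [0.5651, -0.2028, 0.1999]
tool_rot: [0.002, 0.739, 0.673, 0.001]
contact_force: [-0.7, -0.5, 0.8]
gripper_width: 0.003
jaw [262, 195, 16, 20, 259] [269.3 203.6] ey 103.8
jaw [282, 196, 13, 20, 104] [284.7 204.6] ey 54.1
```

```bash
python3 -m crank '[{"jaw":0,"x":0,"y":0,"z":-25,"ax":0,"ay":0,"az":10},{"jaw":0,"x":0,"y":0,"z":-25,"ax":0,"ay":0,"az":10},{"jaw":0,"x":0,"y":0,"z":-25,"ax":0,"ay":0,"az":10},{"jaw":0,"x":0,"y":0,"z":-25,"ax":0,"ay":0,"az":10},{"jaw":0,"x":0,"y":0,"z":0,"ax":0,"ay":0,"az":10},{"jaw":0,"x":0,"y":0,"z":0,"ax":0,"ay":0,"az":10},{"jaw":0,"x":0,"y":0,"z":0,"ax":0,"ay":0,"az":10},{"jaw":60,"x":0,"y":0,"z":0,"ax":0,"ay":0,"az":10},{"jaw":60,"x":-35,"y":-50,"z":0,"ax":0,"ay":0,"az":4.6},{"jaw":60,"x":-40,"y":-50,"z":0,"ax":0,"ay":0,"az":0},{"jaw":60,"x":-40,"y":-50,"z":0,"ax":0,"ay":0,"az":0},{"jaw":60,"x":0,"y":0,"z":0,"ax":0,"ay":0,"az":0}]'
python3 -m crank '[{"jaw":60,"x":0,"y":0,"z":0,"ax":0,"ay":0,"az":0}]'
python3 - <<'E'
from h import *
im,d,c=shot('wrist','w6')
E
```

```text
t: 22.65
eef_pos: [0.4429, -0.0548, 0.2954]
tool_rot: [0.0, 1.0, 0.003, -0.002]
contact_force: [1.5, -0.7, 0.0]
gripper_width: 0.6
t: 22.78
eef_pos: [0.4458, -0.0586, 0.296]
tool_rot: [0.0, 1.0, 0.0, -0.001]
contact_force: [0.5, 0.2, 0.3]
gripper_width: 0.604
```

View pics/w6.png

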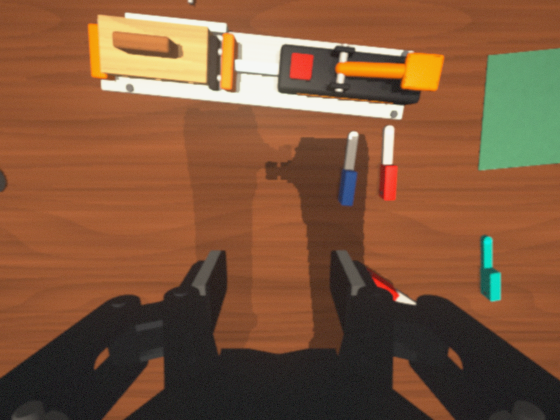

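```bash
cat >> h.py <<'E'
def keyline(im,c,boxh,boxs,blo,bhi):
    h=rect(im,c,boxh,blo,bhi,.026); s=rect(im,c,boxs,(0,0,100),(180,75,255),.009)
    v=s[0][:2]-h[0][:2]; print('handle',h,'\n shank',s,'\n dist %.1f yaw %.2f'%(np.hypot(*v),np.degrees(np.arctan2(v[1],v[0]))))
E
python3 - <<'E'
from h import *
im,d,c=load('w6')
print('caddy',rect(im,c,(95,12,220,95),(14,60,100),(28,200,255),.044))
for p in [(97,77),(99,15),(209,22),(207,82)]: print(p,ray(c,*p,.044).round(4))
P=cloud(c,d); print(P[65:75,120:190].reshape(-1,3).mean(0))
keyline(im,c,(335,165,362,212),(338,125,362,176),(100,100,30),(130,255,255))
keyline(im,c,(378,160,402,206),(380,122,400,168),(0,150,50),(6,255,255))
hsv=cv2.cvtColor(im,cv2.COLOR_RGB2HSV); m=cv2.inRange(hsv,(14,60,130),(28,200,255))
# front top edge: lowest tan row per column
pts=[]
for u in range(105,205,4):
    v=np.nonzero(m[40:100,u])[0]
    if len(v): pts.append(ray(c,u,40+v.max()+.5,.044)[:2]*1000)
pts=np.array(pts,np.float32); print(pts[::6]); l=cv2.fitLine(pts,cv2.DIST_HUBER,0,.01,.01).ravel(); print('front edge',l,np.degrees(np.arctan2(-l[0]*np.sign(l[1]),abs(l[1]))))
E
```

```text
caddy (array([594. ,  83. , 135.3,  65.6,  84.2]), array([155.3,  50.8]))
(97, 77) [0.5667 0.1563 0.044 ]
(99, 15) [0.6315 0.1437 0.044 ]
(209, 22) [0.6246 0.02   0.044 ]
(207, 82) [0.5613 0.0262 0.044 ]
[0.57487552 0.08692917 0.04450334]
handle (array([ 429.4, -152.9,   49.1,   20.1,   -4.1]), array([347.5, 187.2])) 
 shank (array([ 478.3, -158.3,   53.4,   16.1,   -4.3]), array([350.7, 150.4])) 
 dist 49.2 yaw -6.30
handle (array([ 437.1, -207.4,   51.8,   25.1,    2.5]), array([387.9, 181.9])) 
 shank (array([ 485.8, -208.3,   54. ,   15.9,    2.6]), array([387.5, 144.8])) 
 dist 48.7 yaw -1.06
[[551.7599   149.07051 ]
 [549.52954  120.59008 ]
 [564.02814   90.170395]
 [561.83844   61.84751 ]
 [558.5311    33.50474 ]]
front edge [ 7.1479186e-02 -9.9744207e-01  5.5643542e+02  8.3896225e+01] 4.098951
```

```bash
python3 -m crank '[{"jaw":60,"x":0,"y":-47,"z":20,"ax":0,"ay":0,"az":0},{"jaw":60,"x":0,"y":-47,"z":20,"ax":0,"ay":0,"az":0},{"jaw":60,"x":0,"y":-46,"z":20,"ax":0,"ay":0,"az":0},{"jaw":60,"x":0,"y":0,"z":0,"ax":0,"ay":8,"az":0},{"jaw":60,"x":0,"y":0,"z":0,"ax":0,"ay":8,"az":0},{"jaw":60,"x":0,"y":0,"z":0,"ax":0,"ay":8,"az":0},{"jaw":60,"x":0,"y":0,"z":0,"ax":0,"ay":8,"az":0},{"jaw":60,"x":0,"y":0,"z":0,"ax":0,"ay":0,"az":0},{"jaw":60,"x":0,"y":0,"z":0,"ax":0,"ay":0,"az":0}]'
python3 - <<'E'
from h import *
im,d,c=shot('wrist','w7'); print(readout.get_obs()['q'].round(2))
yaw=np.radians(-5.35); ex=np.array([np.cos(yaw),np.sin(yaw)]);ey=np.array([-ex[1],ex[0]])
for k in(-42,0,42):
    p=556.5*ex+(141.8+k)*ey; print(k,p.round(1),np.round(proj(c,[p[0]/1000,p[1]/1000,.026]),1))
u,v=map(int,proj(c,[.566,.087,.026]))
print(u,v); a=im[max(0,v-45):v+45,max(0,u-110):u+110]; cv2.imwrite('pics/w7c.png',cv2.resize(a,None,fx=3.6,fy=3.6,interpolation=cv2.INTER_CUBIC)[:,:,::-1]); print(a.shape)
E
```

```text
t: 23.95
eef_pos: [0.4475, 0.0815, 0.2373]
tool_rot: [-0.0, 0.961, -0.001, 0.275]
contact_force: [0.8, 0.2, 0.1]
gripper_width: 0.602
[ 0.23 -0.12 -0.66  2.39  0.44  0.37 -2.39]
-42 [563.4  47.5] [305.  189.9]
0 [567.3  89.3] [272.1 187.1]
42 [571.2 131.1] [239.4 184.2]
273 188
(90, 220, 3)
```

View pics/w7c.png

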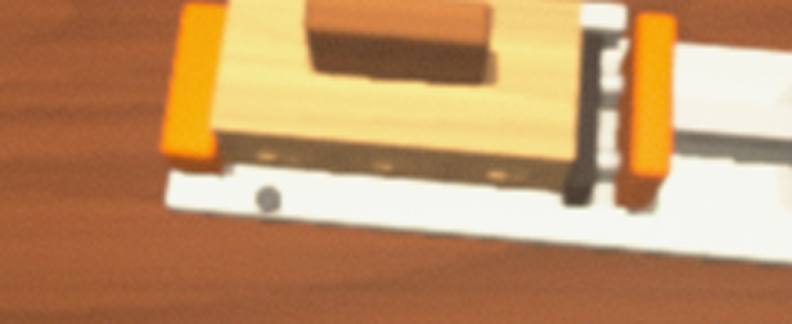

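Run:
```python
from h import *
im,d,c=load('w7')
yaw=np.radians(-5.35); ex=np.array([np.cos(yaw),np.sin(yaw)]);ey=np.array([-ex[1],ex[0]])
b=lambda u,v,z:(np.array([ex@ray(c,u,v,z)[:2],ey@ray(c,u,v,z)[:2]])*1000).round(1)
print('tl,tr',b(222.2,179.4,.044),b(323,187.4,.044)); print('bl,br',b(222.7,186.9,.008),b(322.2,195.2,.008))
for s in[(237.2,186.1),(269.1,188.8),(300.5,191.6)]: print('speck z26',b(*s,.026),'z20',b(*s,.020))
# fine: intensity profiles
g=cv2.cvtColor(im,cv2.COLOR_RGB2GRAY).astype(int)
for v in range(184,194): print(v,g[v,228:248],'|',g[v,260:280],'|',g[v,292:312])
r=lambda u,v:b(u,v,.044)
P=cloud(c,d)
for v in(172,176): print(v,[ (np.array([ex@P[v,u,:2],ey@P[v,u,:2]])*1000).round(0).tolist()+[round(P[v,u,2]*1000)] for u in (218,221,222,223,224,226,318,320,321,322,323,324,325)])
```

```text
tl,tr [554.1 202.5] [555.1  79.3]
bl,br [557.4 208.7] [557.9  75.5]
speck z26 [553.7 186.3] z20 [555.9 187.4]
speck z26 [553.8 145.4] z20 [556.  145.8]
speck z26 [553.7 105.3] z20 [555.9 105. ]
184 [ 96  99 101 101 105 103 106 113 114 113 111 109 108 106 106 106 106 104
 102 105] | [104 101 107 103 104 107 108 108 108 109 110 109 109 115 117 115 123 125
 128 132] | [195 199 205 206 207 211 214 214 216 215 216 217 217 218 219 220 220 220
 221 221]
185 [ 97 102 102 101 103 107 118 131 136 134 126 120 111 110 110 106 108 107
 108 105] | [101 104 103 103 103 104 106 106 107 103 109 107 102 106 103 108 102 104
 107 107] | [141 147 149 155 158 163 170 175 177 179 184 190 193 200 203 209 212 213
 214 214]
186 [ 97 100 103 102 105 110 124 142 155 158 150 132 117 112 112 114 116 110
 109 106] | [104 103 109 104 104 101 107 107 108 110 105 108 105 107 107 105 104 104
 105 101] | [110 113 111 111 115 115 120 121 124 126 135 138 141 147 148 156 162 166
 170 173]
187 [102 103 105 104 104 106 112 125 128 132 127 116 107 108 114 116 122 117
 110 106] | [104 103 108 104 103 106 108 112 114 115 113 1
[... 1479 characters left out ...]
 245
 245 245] | [245 245 245 244 244 243 243 242 242 240 240 240 239 239 238 236 232 227
 222 218] | [128 126 117 114 115 113 110 115 116 116 119 111 108 111 111 111 107 106
 105 105]
172 [[569.0, 212.0, 31], [570.0, 209.0, 30], [564.0, 204.0, 43], [565.0, 203.0, 42], [565.0, 202.0, 42], [565.0, 199.0, 43], [575.0, 86.0, 43], [575.0, 84.0, 43], [576.0, 83.0, 42], [576.0, 81.0, 42], [580.0, 79.0, 33], [580.0, 78.0, 33], [580.0, 77.0, 33]]
176 [[564.0, 212.0, 30], [559.0, 205.0, 42], [559.0, 204.0, 43], [559.0, 202.0, 43], [560.0, 201.0, 42], [560.0, 199.0, 42], [570.0, 86.0, 43], [570.0, 84.0, 43], [570.0, 82.0, 43], [570.0, 81.0, 43], [574.0, 79.0, 34], [575.0, 78.0, 33], [575.0, 76.0, 33]]
```

```bash
python3 -m crank '[{"jaw":45,"x":0,"y":0,"z":0,"ax":0,"ay":-8,"az":0},{"jaw":45,"x":0,"y":0,"z":0,"ax":0,"ay":-8,"az":0},{"jaw":45,"x":0,"y":0,"z":0,"ax":0,"ay":-8,"az":0},{"jaw":45,"x":0,"y":0,"z":0,"ax":0,"ay":-8,"az":0},{"jaw":45,"x":-5,"y":47,"z":0,"ax":0,"ay":0,"az":0},{"jaw":45,"x":-5,"y":47,"z":0,"ax":0,"ay":0,"az":0},{"jaw":45,"x":-5,"y":47,"z":0,"ax":0,"ay":0,"az":0},{"jaw":45,"x":-4,"y":47,"z":0,"ax":0,"ay":0,"az":0},{"jaw":45,"x":0,"y":48.5,"z":0,"ax":0,"ay":0,"az":0},{"jaw":45,"x":0,"y":0,"z":0,"ax":0,"ay":0,"az":4.3},{"jaw":45,"x":0,"y":0,"z":50,"ax":0,"ay":0,"az":0},{"jaw":45,"x":0,"y":0,"z":50,"ax":0,"ay":0,"az":0}]'
python3 -m crank '[{"jaw":45,"x":0,"y":0,"z":0,"ax":0,"ay":0,"az":0},{"jaw":45,"x":0,"y":0,"z":0,"ax":0,"ay":0,"az":0}]'
python3 - <<'E'
from h import *
im,d,c=shot('wrist','w8'); o=readout.get_obs(); print(o['eef_pos'],o['tool_rot'],o['q'].round(2)); print(proj(c,[.4287,-.155,.026]),proj(c,[.4875,-.155-.0045,.009]))
hsv=cv2.cvtColor(im,cv2.COLOR_RGB2HSV); m=cv2.inRange(hsv,(100,100,30),(130,255,255)); m[:50]=m[:50]; k,l,s,ce=cv2.connectedComponentsWithStats(m); print([(x.tolist(),y.round()) for x,y in zip(s[1:],ce[1:]) if x[4]>60])
E
```

```text
t: 25.5
eef_pos: [0.4295, -0.1556, 0.1362]
tool_rot: [-0.001, 0.999, -0.038, 0.001]
contact_force: [-0.2, -0.1, -0.6]
gripper_width: 0.448
t: 25.75
eef_pos: [0.429, -0.155, 0.1381]
tool_rot: [-0.0, 0.999, -0.037, 0.001]
contact_force: [-0.2, 0.4, -0.3]
gripper_width: 0.448
[ 0.42928465 -0.15515595  0.13863011] [ 1.10165184e-04  9.99304017e-01 -3.72752337e-02  1.42343155e-03] [ 0.45  0.26 -0.27  2.14  0.1   0.75 -1.53]
(np.float64(278.1482600854026), np.float64(206.64548410047007)) (np.float64(278.2733542945956), np.float64(135.0573149485358))
[([270, 177, 18, 56, 943], array([279., 205.]))]
```

View pics/w8.png

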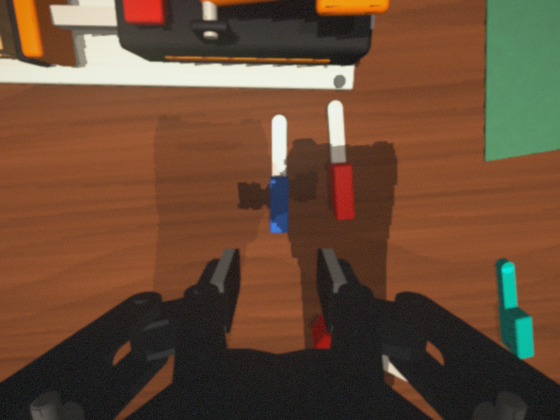

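```bash
python3 -m crank '[{"jaw":45,"x":0,"y":0,"z":45,"ax":0,"ay":0,"az":0},{"jaw":45,"x":0,"y":0,"z":45,"ax":0,"ay":0,"az":0},{"jaw":45,"x":0,"y":0,"z":30,"ax":0,"ay":0,"az":0},{"jaw":45,"x":0,"y":0,"z":13,"ax":0,"ay":0,"az":0},{"jaw":45,"x":0,"y":0,"z":0,"ax":0,"ay":0,"az":0},{"jaw":45,"x":0,"y":0,"z":0,"ax":0,"ay":0,"az":0}]'
python3 -m crank '[{"jaw":5,"x":0,"y":0,"z":0,"ax":0,"ay":0,"az":0},{"jaw":5,"x":0,"y":0,"z":0,"ax":0,"ay":0,"az":0},{"jaw":5,"x":0,"y":0,"z":0,"ax":0,"ay":0,"az":0},{"jaw":5,"x":0,"y":0,"z":0,"ax":0,"ay":0,"az":0}]' 80
```

```text
t: 26.55
eef_pos: [0.4287, -0.1551, 0.0052]
tool_rot: [0.0, 0.999, -0.037, 0.001]
contact_force: [-0.5, -0.7, 0.1]
gripper_width: 0.447
t: 27.05
eef_pos: [0.4281, -0.155, 0.005]
tool_rot: [0.0, 0.999, -0.037, 0.001]
contact_force: [-1.7, 0.2, 9.8]
gripper_width: 0.168
```

```bash
python3 -m crank '[{"jaw":5,"x":0,"y":0,"z":-15,"ax":0,"ay":0,"az":0},{"jaw":5,"x":0,"y":0,"z":-30,"ax":0,"ay":0,"az":0},{"jaw":5,"x":0,"y":-20,"z":-15,"ax":0,"ay":0,"az":0},{"jaw":5,"x":0,"y":-40,"z":0,"ax":0,"ay":0,"az":0},{"jaw":5,"x":0,"y":-40,"z":0,"ax":0,"ay":0,"az":0},{"jaw":5,"x":0,"y":-40,"z":0,"ax":0,"ay":0,"az":0},{"jaw":5,"x":0,"y":-40,"z":0,"ax":0,"ay":0,"az":0},{"jaw":5,"x":0,"y":-40,"z":0,"ax":0,"ay":0,"az":0},{"jaw":5,"x":0,"y":-40,"z":0,"ax":0,"ay":0,"az":0},{"jaw":5,"x":0,"y":-38,"z":0,"ax":0,"ay":0,"az":1.1},{"jaw":5,"x":15,"y":0,"z":20,"ax":0,"ay":0,"az":0},{"jaw":5,"x":0,"y":0,"z":0,"ax":0,"ay":0,"az":0}]'
python3 -m crank '[{"jaw":5,"x":0,"y":0,"z":0,"ax":0,"ay":0,"az":0}]'
python3 - <<'E'
from h import *
im,d,c=shot('wrist','w9'); o=readout.get_obs(); print(o['eef_pos'],o['tool_rot'])
hsv=cv2.cvtColor(im,cv2.COLOR_RGB2HSV); m=cv2.inRange(hsv,(100,100,30),(130,255,255)); k,l,s,ce=cv2.connectedComponentsWithStats(m); print([(x.tolist(),y.round()) for x,y in zip(s[1:],ce[1:]) if x[4]>60])
E
```

```text
t: 28.55
eef_pos: [0.4636, 0.1421, 0.0433]
tool_rot: [0.0, 0.999, -0.046, -0.001]
contact_force: [-0.3, 0.0, -0.7]
gripper_width: 0.166
t: 28.68
eef_pos: [0.4635, 0.1411, 0.0441]
tool_rot: [0.0, 0.999, -0.047, -0.0]
contact_force: [-0.3, -0.2, 0.3]
gripper_width: 0.167
[0.46378018 0.14092255 0.04429413] [ 8.52516710e-05  9.98895852e-01 -4.69793382e-02 -1.03557548e-04]
[([260, 217, 37, 110, 3662], array([278., 272.]))]
```

View pics/w9.png

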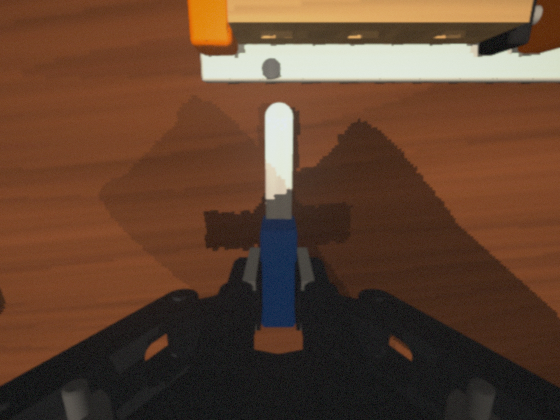

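Run:
```python
from h import *
im,d,c=load('w9')
yaw=np.radians(-5.35); ex=np.array([np.cos(yaw),np.sin(yaw)]);ey=np.array([-ex[1],ex[0]])
b=lambda u,v,z:(np.array([ex@ray(c,u,v,z)[:2],ey@ray(c,u,v,z)[:2]])*1000).round(1)
print('tcp',ex@[463.8,140.9],ey@[463.8,140.9])
hsv=cv2.cvtColor(im,cv2.COLOR_RGB2HSV); m=cv2.inRange(hsv,(0,0,110),(180,110,255))
for v in(120,140,160,180,190):
    u=np.nonzero(m[v,240:320])[0]+240; print(v,u.min(),u.max(),b((u.min()+u.max())/2,v,.0483), b(u.max()+.5,v,.0483)[1]-b(u.min()-.5,v,.0483)[1])
print('nose',b(279.5,102,.046))
g=cv2.cvtColor(im,cv2.COLOR_RGB2GRAY).astype(int)
for v in range(22,48,2): print(v,g[v,318:372:2],'|',g[v,420:476:2])
for v in range(22,48,2): print(v,g[v,222:276:2])
print('plate front',b(279,81,.008))
```

```text
tcp 448.6421093718006 183.5306723641073
120 264 293 [517.4 183.6] -12.900000000000006
140 264 293 [509.1 183.6] -13.099999999999994
160 264 292 [500.4 183.8] -12.899999999999977
180 265 292 [491.4 183.6] -12.700000000000017
190 265 290 [486.8 184. ] -11.800000000000011
nose [524.9 183.1]
22 [121 119 119 120 117 118 120 119 117 118 119 119 118 116 116 118 116 117
 117 117 115 115 116 117 116 116 115] | [116 115 113 112 111 114 112 113 111 113 115 113 113 113 112 115 113 111
 114 112 111 114 111 109 112 111 112 113]
24 [64 65 69 70 65 65 65 63 63 68 65 64 66 62 63 61 67 62 68 67 61 61 63 62
 63 62 62] | [63 58 58 58 59 58 59 60 61 63 62 63 58 62 61 64 61 62 64 62 63 62 59 62
 59 61 59 54]
26 [64 68 68 62 67 63 65 62 61 68 64 64 64 66 60 62 62 64 65 64 63 64 63 64
 63 63 65] | [61 60 62 62 58 61 60 60 58 61 62 59 60 62 64 60 59 59 61 59 61 56 60 58
 57 58 57 58]
28 [68 67 68 67 66 65 66 63 64 63 63 65 59 62 60 62 63 64 61 64 60 63 63 65
 64 64 61] | [60 61 60 57 62 57 59 60 56 60 61 63 63 60 64 59 64 61 58 61 59 60 58 56
 63 57 59 57]
30 [63 68 67 65 64 62 65 64 62 63 63 66 65 65 64 64 
[... 2586 characters left out ...]
57 150 139 124  85  70  67  67  68  72  72  68  67  73  71  71  72
  72  83 130 168 171 167 151 148 153]
38 [153 155 150 138 123  85  67  69  73  73  69  72  68  75  71  73  69  73
  70  78 115 122 124 118 110 111 106]
40 [145 147 148 136 119  85  67  67  71  68  70  70  72  70  72  74  72  74
  68  73  73  72  72  70  71  72  70]
42 [138 136 135 127 107  75  66  71  73  71  68  71  71  76  74  74  74  75
  74  72  75  74  74  75  74  69  71]
44 [121 125 119 106  90  70  69  73 100 107 109 126 162 180 179 174 171 171
 179 180 180 180 180 179 149 110 108]
46 [ 86  90  82  76  71  71  69  71 110 130 130 190 226 226 226 227 225 225
 226 226 226 226 226 226 221 213 212]
plate front [538.  183.2]
```

Run:
```python
from h import *
im,d,c=load('w9')
yaw=np.radians(-5.35); ex=np.array([np.cos(yaw),np.sin(yaw)]);ey=np.array([-ex[1],ex[0]])
b=lambda u,v,z:(np.array([ex@ray(c,u,v,z)[:2],ey@ray(c,u,v,z)[:2]])*1000).round(1)
g=cv2.cvtColor(im,cv2.COLOR_RGB2GRAY).astype(int)
for v in(33,34,35,36,37,38): print(v,g[v,256:300],'\n  ',g[v,342:386])
for u in(260.5,291.5,346.5,432.5,463.5): print(u,b(u,38,.020),b(u,36,.022))
print('corner bl',b(233,43.5,.008), 'tl',b(229.5,23,.044))
```

```text
33 [73 76 75 72 74 79 82 83 86 83 85 82 87 89 85 83 83 82 79 83 85 84 81 84
 80 84 81 86 80 81 80 83 82 84 81 77 74 65 66 70 70 72 73 72] 
   [67 68 65 64 66 64 65 65 68 71 76 79 75 77 78 75 81 76 78 76 77 79 74 77
 74 76 77 76 77 74 76 73 78 79 74 73 69 64 62 59 59 59 60 63]
34 [ 73  72  68  71  74  82  87  89  90  92  91  92  98  95  87  86  85  96
 103  93  87  83  84  83  84  85  85  82  82  83  84  79  80  83  82  79
  72  67  72  70  69  71  74  72] 
   [ 66  66  63  68  66  68  67  69  75  77  77  83  84  86  87  99 108 107
  97  85  81  77  73  76  75  74  75  75  76  76  74  76  76  77  73  74
  70  61  57  58  61  60  60  59]
35 [ 71  70  73  76  81  94 105 114 121 126 128 126 123 117 106 104 112 129
 139 122  94  84  84  82  81  81  84  82  83  83  80  83  85  81  83  84
  73  72  71  71  70  73  73  73] 
   [ 69  69  64  67  67  70  79  98 109 109 114 116 118 122 123 143 160 158
 133 106  89  76  75  76  76  76  75  79  74  74  77  72  74  77  76  74
  69  60  61  65  59  63  59  64]
36 [ 72  74  72  76  83 107 130 153 168 169 171 171 167 159 151 149 148 154
 153 131  97 
[... 522 characters left out ...]
168 169 169 165
 142 108  87  75  72  74  75  76  74  74  74  73  73  75  72  74  70  73
  68  66  63  63  62  61  62  67]
38 [ 73  71  70  72  78  99 115 121 122 122 124 123 118 116 110 110 111 110
 106  94  80  78  72  72  74  74  76  75  78  81  83  81  81  81  80  79
  76  69  69  70  69  69  71  69] 
   [ 68  66  67  66  67  84 103 118 118 119 118 119 116 119 118 120 118 114
 104  80  75  69  68  65  67  67  67  66  68  68  64  64  67  67  68  70
  66  67  61  65  65  62  66  64]
260.5 [555.9 192.2] [556.2 192.1]
291.5 [555.9 177.2] [556.2 177.3]
346.5 [555.8 150.6] [556.2 151. ]
432.5 [555.8 108.9] [556.2 109.9]
463.5 [555.8  93.9] [556.2  95.1]
corner bl [556.2 207.2] tl [555.5 203.6]
```

```bash
python3 -m crank '[{"jaw":5,"x":0,"y":-0.9,"z":10,"ax":0,"ay":0,"az":0},{"jaw":5,"x":0,"y":0,"z":7.8,"ax":0,"ay":0,"az":0},{"jaw":5,"x":12,"y":0,"z":0,"ax":0,"ay":0,"az":0},{"jaw":5,"x":12,"y":0,"z":0,"ax":0,"ay":0,"az":0},{"jaw":5,"x":0,"y":0,"z":0,"ax":0,"ay":0,"az":0},{"jaw":5,"x":0,"y":0,"z":0,"ax":0,"ay":0,"az":0}]'
python3 -m crank '[{"jaw":5,"x":4,"y":0,"z":0,"ax":0,"ay":0,"az":0},{"jaw":5,"x":4,"y":0,"z":0,"ax":0,"ay":0,"az":0},{"jaw":5,"x":3,"y":0,"z":0,"ax":0,"ay":0,"az":0},{"jaw":5,"x":0,"y":0,"z":0,"ax":0,"ay":0,"az":0}]'
python3 - <<'E'
from h import *
o=readout.get_obs(); e=o['eef_pos']*1000; ya=np.radians(-5.35); print('ex,ey',np.cos(ya)*e[0]+np.sin(ya)*e[1],-np.sin(ya)*e[0]+np.cos(ya)*e[1],e[2],o['contact_force'])
E
```

```text
t: 29.48
eef_pos: [0.4884, 0.1396, 0.026]
tool_rot: [0.0, 0.999, -0.047, -0.0]
contact_force: [-0.1, -0.1, -0.8]
gripper_width: 0.163
t: 29.98
eef_pos: [0.4997, 0.1387, 0.026]
tool_rot: [-0.0, 0.999, -0.047, 0.0]
contact_force: [-0.0, 0.0, -1.3]
gripper_width: 0.171
ex,ey 484.54540793901447 184.64850673734765 26.011761272317916 [-0.01312099  0.02586529 -1.34633866]
```

```bash
python3 -m crank '[{"jaw":5,"x":5,"y":0,"z":0,"ax":0,"ay":0,"az":0},{"jaw":5,"x":5,"y":0,"z":0,"ax":0,"ay":0,"az":0},{"jaw":5,"x":5,"y":0,"z":0,"ax":0,"ay":0,"az":0},{"jaw":5,"x":5,"y":0,"z":0,"ax":0,"ay":0,"az":0},{"jaw":5,"x":0,"y":0,"z":0,"ax":0,"ay":0,"az":0}]'
for i in 1 2 3; do python3 -m crank '[{"jaw":5,"x":2,"y":0,"z":0,"ax":0,"ay":0,"az":0},{"jaw":5,"x":0,"y":0,"z":0,"ax":0,"ay":0,"az":0}]'; done
```

```text
t: 30.6
eef_pos: [0.5198, 0.1367, 0.026]
tool_rot: [-0.0, 0.999, -0.047, 0.0]
contact_force: [-0.2, 1.4, -1.1]
gripper_width: 0.171
t: 30.85
eef_pos: [0.5213, 0.1366, 0.026]
tool_rot: [0.0, 0.999, -0.047, 0.0]
contact_force: [0.6, 0.3, -1.1]
gripper_width: 0.169
t: 31.1
eef_pos: [0.5234, 0.1364, 0.026]
tool_rot: [-0.0, 0.999, -0.047, 0.0]
contact_force: [0.3, -0.3, -0.6]
gripper_width: 0.169
t: 31.35
eef_pos: [0.5255, 0.1362, 0.026]
tool_rot: [-0.0, 0.999, -0.047, 0.0]
contact_force: [0.2, 0.6, -0.3]
gripper_width: 0.17
```

```bash
for i in 1 2 3 4 5; do python3 -m crank '[{"jaw":5,"x":1.5,"y":0,"z":0,"ax":0,"ay":0,"az":0},{"jaw":5,"x":0,"y":0,"z":0,"ax":0,"ay":0,"az":0}]' | grep -v -e tool -e grip; done
```

```text
t: 31.6
eef_pos: [0.5269, 0.1361, 0.026]
contact_force: [0.5, 0.1, -1.1]
t: 31.85
eef_pos: [0.5284, 0.136, 0.026]
contact_force: [1.4, 0.5, -0.0]
t: 32.1
eef_pos: [0.5299, 0.1359, 0.026]
contact_force: [-0.0, -0.0, -0.9]
t: 32.35
eef_pos: [0.5314, 0.1357, 0.026]
contact_force: [0.9, 0.2, -0.2]
t: 32.6
eef_pos: [0.5328, 0.1355, 0.026]
contact_force: [-0.3, -0.5, -0.0]
```

```bash
for i in 1 2 3 4 5; do python3 -m crank '[{"jaw":5,"x":1.5,"y":0,"z":0,"ax":0,"ay":0,"az":0},{"jaw":5,"x":0,"y":0,"z":0,"ax":0,"ay":0,"az":0}]' | grep -v -e tool -e grip; done
```

```text
t: 32.85
eef_pos: [0.533, 0.1355, 0.0257]
contact_force: [-4.2, 1.0, 0.1]
t: 33.1
eef_pos: [0.5331, 0.1354, 0.0255]
contact_force: [-8.7, 0.2, 4.9]
t: 33.35
eef_pos: [0.5332, 0.1353, 0.0253]
contact_force: [-12.5, 1.5, 6.4]
t: 33.6
eef_pos: [0.5333, 0.1353, 0.0252]
contact_force: [-16.4, 2.0, 10.2]
t: 33.85
eef_pos: [0.5333, 0.1353, 0.0252]
contact_force: [-21.3, 1.9, 15.7]
```

```bash
python3 -m crank '[{"jaw":5,"x":-5,"y":0,"z":-0.8,"ax":0,"ay":0,"az":0},{"jaw":5,"x":-1,"y":0,"z":0,"ax":0,"ay":0,"az":0},{"jaw":5,"x":0,"y":0,"z":0,"ax":0,"ay":0,"az":0}]'
python3 -m crank '[{"jaw":32,"x":0,"y":0,"z":0,"ax":0,"ay":0,"az":0},{"jaw":32,"x":0,"y":0,"z":0,"ax":0,"ay":0,"az":0},{"jaw":32,"x":0,"y":0,"z":0,"ax":0,"ay":0,"az":0},{"jaw":32,"x":0,"y":0,"z":-15,"ax":0,"ay":0,"az":0},{"jaw":32,"x":0,"y":0,"z":-35,"ax":0,"ay":0,"az":0},{"jaw":32,"x":-15,"y":0,"z":-50,"ax":0,"ay":0,"az":0},{"jaw":32,"x":-50,"y":30,"z":-50,"ax":0,"ay":0,"az":0},{"jaw":32,"x":-10,"y":50,"z":-20,"ax":0,"ay":0,"az":0},{"jaw":32,"x":0,"y":40,"z":0,"ax":0,"ay":0,"az":0},{"jaw":32,"x":0,"y":0,"z":0,"ax":0,"ay":0,"az":0}]'
python3 -m crank '[{"jaw":32,"x":0,"y":0,"z":0,"ax":0,"ay":0,"az":0}]'
python3 - <<'E'
from h import *
im,d,c=shot('wrist','w10'); o=readout.get_obs(); print(o['eef_pos'],o['tool_rot'])
yaw=np.radians(-5.35); ex=np.array([np.cos(yaw),np.sin(yaw)]);ey=np.array([-ex[1],ex[0]])
for n,lo,hi in(('blue',(100,100,30),(130,255,255)),('red',(0,150,50),(6,255,255))):
    m=cv2.inRange(cv2.cvtColor(im,cv2.COLOR_RGB2HSV),lo,hi); k,l,s,ce=cv2.connectedComponentsWithStats(m)
    for x,y in zip(s[1:],ce[1:]):
        if x[4]>100:
            z=.0475 if n=='blue' else .026; p=ray(c,*y,z)[:2]*1000; print(n,x.tolist(),y.round(),p.round(1),(ex@p).round(1),(ey@p).round(1))
E
```

```text
t: 34.22
eef_pos: [0.5331, 0.1355, 0.0264]
tool_rot: [0.0, 0.999, -0.047, -0.001]
contact_force: [-6.5, 0.4, 0.7]
gripper_width: 0.166
t: 35.48
eef_pos: [0.458, 0.0244, 0.1888]
tool_rot: [0.001, 0.999, -0.05, 0.001]
contact_force: [0.1, -0.1, 0.6]
gripper_width: 0.321
t: 35.6
eef_pos: [0.4585, 0.0282, 0.1882]
tool_rot: [-0.0, 0.999, -0.047, 0.001]
contact_force: [0.4, 0.1, 0.1]
gripper_width: 0.32
[0.45844384 0.02872659 0.18799544] [-2.99630225e-04  9.98933876e-01 -4.61607392e-02  4.55671888e-04]
blue [142, 104, 27, 52, 945] [154. 130.] [531.4 132.1] 516.7 181.1
red [390, 26, 36, 39, 1261] [408.  45.] [582.9 -99.6] 589.7 -44.8
red [491, 168, 34, 49, 1360] [508. 191.] [ 439.5 -202.9] 456.5 -161.1
red [461, 299, 66, 50, 1408] [493. 324.] [ 283.4 -203.1] 301.1 -175.8
```

View pics/w10.png

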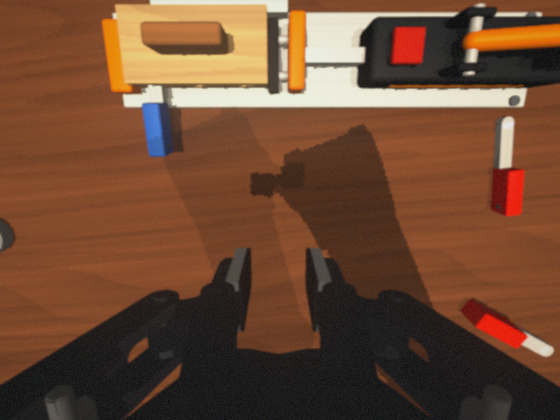

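```bash
python3 -m crank '[{"jaw":45,"x":0,"y":0,"z":0,"ax":0,"ay":0,"az":-7.3},{"jaw":45,"x":-15,"y":40,"z":0,"ax":0,"ay":0,"az":0},{"jaw":45,"x":-15,"y":40,"z":0,"ax":0,"ay":0,"az":0},{"jaw":45,"x":0,"y":40,"z":0,"ax":0,"ay":0,"az":0},{"jaw":45,"x":0,"y":40,"z":0,"ax":0,"ay":0,"az":0},{"jaw":45,"x":0,"y":40,"z":0,"ax":0,"ay":0,"az":0},{"jaw":45,"x":0,"y":37,"z":0,"ax":0,"ay":0,"az":0},{"jaw":45,"x":0,"y":0,"z":45,"ax":0,"ay":0,"az":0},{"jaw":45,"x":0,"y":0,"z":0,"ax":0,"ay":0,"az":0},{"jaw":45,"x":0,"y":0,"z":0,"ax":0,"ay":0,"az":0}]'
python3 - <<'E'
from h import *
im,d,c=shot('wrist','w11'); o=readout.get_obs(); print(o['eef_pos'],o['tool_rot'],o['q'].round(2))
hsv=cv2.cvtColor(im,cv2.COLOR_RGB2HSV)
m=cv2.inRange(hsv,(0,150,50),(6,255,255)); k,l,s,ce=cv2.connectedComponentsWithStats(m)
for x,y in zip(s[1:],ce[1:]):
    if x[4]>100: print(x.tolist(),y.round(1),ray(c,*y,.026).round(4))
print(proj(c,[.4365,-.209,.026]))
sh=[]
m2=cv2.inRange(hsv,(0,0,110),(180,110,255))
for v in range(110,185,6):
    u=np.nonzero(m2[v,240:320])[0]+240
    r=np.nonzero(m[v,240:320])[0]+240
    if 8<len(u)<40: p=ray(c,u.mean(),v,.009)*1000; print('sh',v,len(u),p[:2].round(1))
    if 8<len(r)<40: p=ray(c,r.mean(),v,.026)*1000; print('hd',v,len(r),p[:2].round(1))
E
```

```text
t: 36.9
eef_pos: [0.4371, -0.2092, 0.1433]
tool_rot: [-0.0, 1.0, 0.018, 0.0]
contact_force: [0.2, 0.2, 0.2]
gripper_width: 0.453
[ 0.43738345 -0.20947609  0.14371956] [1.25807707e-04 9.99839879e-01 1.78759318e-02 8.07305978e-04] [ 0.43  0.28 -0.13  2.08  0.05  0.78 -1.27]
[64, 0, 48, 25, 1000] [87.3 10.4] [ 0.5805 -0.0624  0.026 ]
[271, 176, 21, 56, 1033] [281.1 203.5] [ 0.4382 -0.2115  0.026 ]
[244, 321, 57, 33, 1051] [266.9 340.3] [ 0.2975 -0.2029  0.026 ]
(np.float64(278.13193738143457), np.float64(205.2855323212442))
sh 116 12 [ 511.4 -208.3]
sh 122 16 [ 506.4 -208.5]
sh 128 17 [ 501.4 -209.1]
sh 134 16 [ 496.4 -208.9]
sh 140 16 [ 491.3 -209.1]
sh 146 16 [ 486.1 -209.3]
sh 152 16 [ 480.9 -209.5]
sh 158 16 [ 475.6 -209.7]
sh 164 16 [ 470.3 -209.9]
sh 170 16 [ 464.9 -210.1]
hd 182 19 [ 457.1 -210.7]
```

```bash
python3 -m crank '[{"jaw":45,"x":0.5,"y":1.8,"z":45,"ax":0,"ay":0,"az":0},{"jaw":45,"x":0,"y":0,"z":45,"ax":0,"ay":0,"az":0},{"jaw":45,"x":0,"y":0,"z":35,"ax":0,"ay":0,"az":0},{"jaw":45,"x":0,"y":0,"z":13,"ax":0,"ay":0,"az":0},{"jaw":45,"x":0,"y":0,"z":0,"ax":0,"ay":0,"az":0},{"jaw":45,"x":0,"y":0,"z":0,"ax":0,"ay":0,"az":0}]'
python3 -m crank '[{"jaw":5,"x":0,"y":0,"z":0,"ax":0,"ay":0,"az":0},{"jaw":5,"x":0,"y":0,"z":0,"ax":0,"ay":0,"az":0},{"jaw":5,"x":0,"y":0,"z":0,"ax":0,"ay":0,"az":0},{"jaw":5,"x":0,"y":0,"z":0,"ax":0,"ay":0,"az":0}]' 80
```

```text
t: 37.7
eef_pos: [0.438, -0.2124, 0.006]
tool_rot: [0.0, 1.0, 0.017, 0.001]
contact_force: [-0.2, -0.3, 0.3]
gripper_width: 0.448
t: 38.2
eef_pos: [0.4376, -0.2123, 0.0059]
tool_rot: [0.0, 1.0, 0.017, 0.001]
contact_force: [-1.3, 0.6, 9.5]
gripper_width: 0.165
```

```bash
python3 -m crank '[{"jaw":5,"x":0,"y":0,"z":-15,"ax":0,"ay":0,"az":0},{"jaw":5,"x":-5,"y":0,"z":-25,"ax":0,"ay":0,"az":0},{"jaw":5,"x":0,"y":0,"z":0,"ax":0,"ay":0,"az":7.3},{"jaw":5,"x":0,"y":-38,"z":0,"ax":0,"ay":0,"az":0},{"jaw":5,"x":0,"y":-40,"z":0,"ax":0,"ay":0,"az":0},{"jaw":5,"x":0,"y":-40,"z":0,"ax":0,"ay":0,"az":0},{"jaw":5,"x":0,"y":-40,"z":0,"ax":0,"ay":0,"az":0},{"jaw":5,"x":0,"y":-40,"z":0,"ax":0,"ay":0,"az":0},{"jaw":5,"x":0,"y":-40,"z":0,"ax":0,"ay":0,"az":0},{"jaw":5,"x":0,"y":-34,"z":0,"ax":0,"ay":0,"az":0},{"jaw":5,"x":0,"y":0,"z":0,"ax":0,"ay":0,"az":0},{"jaw":5,"x":0,"y":0,"z":0,"ax":0,"ay":0,"az":0}]'
cat >> h.py <<'E'
def rel(name,z_over):
    im,d,c=shot('wrist',name); o=readout.get_obs(); e=o['eef_pos']*1000
    yaw=np.radians(-5.35); ex=np.array([np.cos(yaw),np.sin(yaw)]);ey=np.array([-ex[1],ex[0]])
    b=lambda u,v,z:(np.array([ex@ray(c,u,v,z)[:2],ey@ray(c,u,v,z)[:2]])*1000).round(1)
    q=o['tool_rot']; print('tcp',(ex@e[:2]).round(1),(ey@e[:2]).round(1),e[2].round(1),'yaw',np.degrees(2*np.arctan2(q[2],q[1])).round(2))
    hsv=cv2.cvtColor(im,cv2.COLOR_RGB2HSV); m=cv2.inRange(hsv,(0,0,110),(180,110,255)); zt=e[2]/1000-z_over+.009
    for v in range(90,200,12):
        u=np.nonzero(m[v,250:310])[0]+250
        if 8<len(u)<45: print(v,u.min(),u.max(),b((u.min()+u.max())/2,v,zt))
    g=cv2.cvtColor(im,cv2.COLOR_RGB2GRAY).astype(int); return im,c,g,b
E
python3 - <<'E'
from h import *
im,c,g,b=rel('w12',.0059)
yaw=np.radians(-5.35); ex=np.array([np.cos(yaw),np.sin(yaw)]);ey=np.array([-ex[1],ex[0]])
for s in(184.5,143,101.4):
    for w in(-7.5,7.5):
        p=(556*ex+(s+w)*ey)/1000; print(s,w,np.round(proj(c,[*p,.021]),1))
p=(556*ex+101.4*ey)/1000; u,v=map(int,proj(c,[*p,.021]))
for r in range(max(0,v-4),v+5): print(r,g[r,u-24:u+26])
E
```

```text
t: 39.7
eef_pos: [0.4571, 0.058, 0.045]
tool_rot: [0.0, 0.999, -0.047, 0.0]
contact_force: [-0.6, 0.1, -1.1]
gripper_width: 0.168
tcp 449.7 99.8 44.9 yaw -5.44
114 264 290 [521.3 100.9]
126 262 291 [516.3 101.1]
138 263 292 [511.2 100.7]
150 263 292 [506.  100.7]
162 263 291 [500.7 100.9]
174 264 291 [495.3 100.7]
186 264 291 [489.8 100.7]
184.5 -7.5 [120.1  41. ]
184.5 7.5 [89.2 41. ]
143 -7.5 [205.7  41. ]
143 7.5 [174.7  41. ]
101.4 -7.5 [291.4  40.9]
101.4 7.5 [260.5  40.9]
36 [80 82 80 79 78 78 74 76 73 76 76 82 85 88 87 86 88 87 89 85 85 88 86 86
 84 87 82 83 88 87 87 87 84 86 86 84 89 84 83 86 86 84 77 70 68 65 70 70
 66 68]
37 [78 80 78 78 79 79 74 73 79 77 77 78 85 86 89 85 85 85 88 92 87 88 87 86
 86 85 89 85 83 85 87 83 86 84 84 86 87 91 86 87 85 84 82 74 69 70 68 66
 70 72]
38 [ 78  79  79  79  79  79  75  78  76  76  74  81  85  87  89  87  88  89
  94  99 106 111 110 100  95  92  94  93  94  93  92  90  95  94  96 100
 104 101  93  90  86  86  79  72  69  70  73  69  67  66]
39 [ 77  78  79  78  80  76  77  76  80  75  79  88 100 112 116 119 119 122
 130 141 156 157 154
[... 345 characters left out ...]
  78  76  74  77  81 104 136 153 162 162 165 165
 166 166 164 164 164 151 126 107 101 104 103 103 102 101 103 104 102 104
 103 100  95  87  83  89  84  78  71  71  69  71  72  71]
42 [ 78  77  79  80  77  80  80  80  77  79  80  90 103 111 114 118 116 115
 117 116 115 116 114 106  95  87  82  84  86  89  86  85  84  85  86  83
  86  83  80  76  76  79  80  74  73  75  75  74  77  75]
43 [80 81 76 79 79 81 81 80 82 78 80 78 82 82 84 81 85 82 83 80 84 83 83 76
 76 78 77 73 75 75 74 77 76 73 77 75 75 71 74 74 75 74 73 74 74 77 76 75
 75 71]
44 [79 79 77 80 79 79 78 80 76 75 80 79 79 80 80 81 76 74 74 74 76 75 75 76
 78 77 73 74 75 69 75 74 71 70 76 71 72 73 73 74 75 78 74 76 75 73 75 75
 75 75]
```

```bash
python3 -m crank '[{"jaw":5,"x":0,"y":0.3,"z":10,"ax":0,"ay":0,"az":0},{"jaw":5,"x":0,"y":0,"z":7.2,"ax":0,"ay":0,"az":0},{"jaw":5,"x":12,"y":0,"z":0,"ax":0,"ay":0,"az":0},{"jaw":5,"x":12,"y":0,"z":0,"ax":0,"ay":0,"az":0},{"jaw":5,"x":0,"y":0,"z":0,"ax":0,"ay":0,"az":0},{"jaw":5,"x":4,"y":0,"z":0,"ax":0,"ay":0,"az":0},{"jaw":5,"x":4,"y":0,"z":0,"ax":0,"ay":0,"az":0},{"jaw":5,"x":2,"y":0,"z":0,"ax":0,"ay":0,"az":0},{"jaw":5,"x":0,"y":0,"z":0,"ax":0,"ay":0,"az":0}]'
python3 -m crank '[{"jaw":5,"x":4,"y":0,"z":0,"ax":0,"ay":0,"az":0},{"jaw":5,"x":4,"y":0,"z":0,"ax":0,"ay":0,"az":0},{"jaw":5,"x":4,"y":0,"z":0,"ax":0,"ay":0,"az":0},{"jaw":5,"x":0,"y":0,"z":0,"ax":0,"ay":0,"az":0}]'
for i in 1 2 3 4; do python3 -m crank '[{"jaw":5,"x":2,"y":0,"z":0,"ax":0,"ay":0,"az":0},{"jaw":5,"x":0,"y":0,"z":0,"ax":0,"ay":0,"az":0}]' | grep -v -e tool -e grip; done
```

```text
t: 40.88
eef_pos: [0.491, 0.0552, 0.0273]
tool_rot: [0.0, 0.999, -0.047, 0.0]
contact_force: [-0.3, 0.2, -0.2]
gripper_width: 0.163
t: 41.38
eef_pos: [0.5034, 0.054, 0.0273]
tool_rot: [-0.0, 0.999, -0.047, 0.0]
contact_force: [-0.3, -0.2, 0.1]
gripper_width: 0.163
t: 41.62
eef_pos: [0.505, 0.0538, 0.0273]
contact_force: [0.0, -0.0, -0.6]
t: 41.88
eef_pos: [0.507, 0.0537, 0.0273]
contact_force: [0.2, 0.9, -0.4]
t: 42.12
eef_pos: [0.5091, 0.0535, 0.0273]
contact_force: [0.1, 0.3, -0.3]
t: 42.38
eef_pos: [0.5111, 0.0533, 0.0273]
contact_force: [0.7, -0.4, -1.4]
```

```bash
for i in 1 2 3 4 5 6; do python3 -m crank '[{"jaw":5,"x":1.5,"y":0,"z":0,"ax":0,"ay":0,"az":0},{"jaw":5,"x":0,"y":0,"z":0,"ax":0,"ay":0,"az":0}]' | grep -v -e tool -e grip -e '^t:'; done
```

```text
eef_pos: [0.5126, 0.0531, 0.0273]
contact_force: [0.2, 0.3, 0.5]
eef_pos: [0.514, 0.053, 0.0273]
contact_force: [-0.2, -0.1, -0.5]
eef_pos: [0.5155, 0.0529, 0.0273]
contact_force: [0.0, 0.5, -1.4]
eef_pos: [0.517, 0.0527, 0.0273]
contact_force: [-0.6, -1.1, 0.2]
eef_pos: [0.5185, 0.0525, 0.0273]
contact_force: [-0.3, -0.2, -0.1]
eef_pos: [0.52, 0.0524, 0.0273]
contact_force: [0.1, -0.8, -0.9]
```

```bash
for i in 1 2 3 4 5 6; do python3 -m crank '[{"jaw":5,"x":1.5,"y":0,"z":0,"ax":0,"ay":0,"az":0},{"jaw":5,"x":0,"y":0,"z":0,"ax":0,"ay":0,"az":0}]' | grep -v -e tool -e grip -e '^t:'; done
```

```text
eef_pos: [0.5215, 0.0523, 0.0273]
contact_force: [-0.3, -0.5, -1.0]
eef_pos: [0.5228, 0.0522, 0.0272]
contact_force: [-0.5, 0.3, -0.4]
eef_pos: [0.5229, 0.0521, 0.0269]
contact_force: [-5.3, 0.5, 0.5]
eef_pos: [0.523, 0.052, 0.0265]
contact_force: [-7.3, 1.5, 0.1]
eef_pos: [0.523, 0.0519, 0.0263]
contact_force: [-11.5, 1.1, 4.1]
eef_pos: [0.523, 0.0518, 0.0262]
contact_force: [-15.3, 2.4, 10.3]
```

```bash
python3 -m crank '[{"jaw":5,"x":-3.5,"y":0,"z":-1,"ax":0,"ay":0,"az":0},{"jaw":5,"x":-1,"y":0,"z":0,"ax":0,"ay":0,"az":0},{"jaw":5,"x":0,"y":0,"z":0,"ax":0,"ay":0,"az":0}]'
python3 -m crank '[{"jaw":32,"x":0,"y":0,"z":0,"ax":0,"ay":0,"az":0},{"jaw":32,"x":0,"y":0,"z":0,"ax":0,"ay":0,"az":0},{"jaw":32,"x":0,"y":0,"z":0,"ax":0,"ay":0,"az":0},{"jaw":32,"x":0,"y":0,"z":-15,"ax":0,"ay":0,"az":0},{"jaw":32,"x":0,"y":0,"z":-35,"ax":0,"ay":0,"az":0},{"jaw":32,"x":-15,"y":0,"z":-50,"ax":0,"ay":0,"az":0},{"jaw":32,"x":-30,"y":-30,"z":-30,"ax":0,"ay":0,"az":0},{"jaw":32,"x":-10,"y":-20,"z":0,"ax":0,"ay":0,"az":0},{"jaw":32,"x":0,"y":0,"z":0,"ax":0,"ay":0,"az":0},{"jaw":32,"x":0,"y":0,"z":0,"ax":0,"ay":0,"az":0}]'
python3 - <<'E'
from h import *
im,d,c=shot('wrist','w13'); o=readout.get_obs(); print(o['eef_pos'])
t,_,_=shot('top','top5')
yaw=np.radians(-5.35); ex=np.array([np.cos(yaw),np.sin(yaw)]);ey=np.array([-ex[1],ex[0]])
for n,lo,hi in(('blue',(100,100,30),(130,255,255)),('red',(0,150,50),(6,255,255))):
    m=cv2.inRange(cv2.cvtColor(im,cv2.COLOR_RGB2HSV),lo,hi); k,l,s,ce=cv2.connectedComponentsWithStats(m)
    for x,y in zip(s[1:],ce[1:]):
        if x[4]>100:
            p=ray(c,*y,.0475)[:2]*1000; print(n,x.tolist(),y.round(),(ex@p).round(1),(ey@p).round(1))
out=np.zeros((560,760,3),np.uint8); out[:420,:560]=t[:420]; 
a=im[60:200,100:460]; out[420:560,:360]=a
cv2.imwrite('pics/mix.png',out[:,:,::-1])
E
```

```text
t: 45.75
eef_pos: [0.523, 0.0519, 0.0278]
tool_rot: [0.0, 0.999, -0.047, -0.001]
contact_force: [-6.7, 0.8, -2.0]
gripper_width: 0.171
t: 47.0
eef_pos: [0.4746, 0.1061, 0.1586]
tool_rot: [0.0, 0.999, -0.047, 0.0]
contact_force: [0.1, 0.2, 0.0]
gripper_width: 0.318
[0.4745841  0.10581595 0.15832756]
blue [226, 112, 22, 58, 1115] [237. 140.] 517.6 183.2
red [514, 26, 46, 45, 1671] [538.  48.] 584.5 -43.7
red [323, 117, 27, 59, 1340] [336. 145.] 513.8 103.2
red [543, 320, 17, 26, 247] [553. 331.] 338.2 -114.7
```

View pics/mix.png

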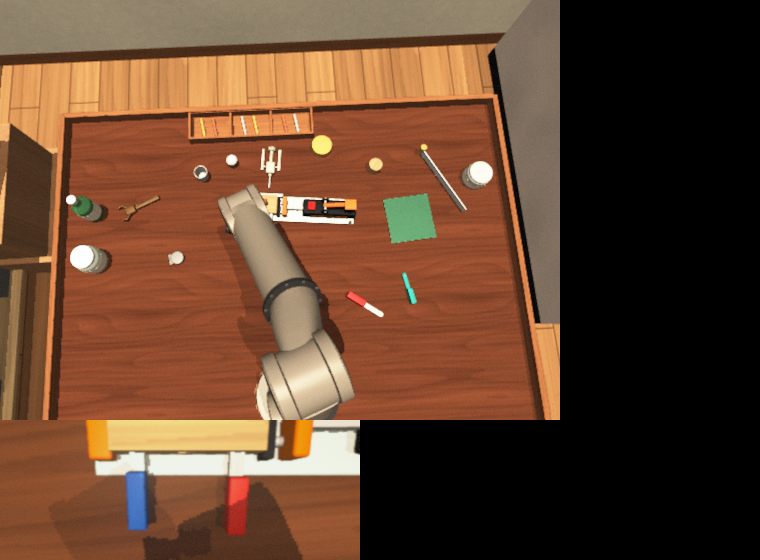

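```bash
python3 -m crank '[{"jaw":0,"x":0,"y":0,"z":-20,"ax":0,"ay":0,"az":-10},{"jaw":0,"x":0,"y":0,"z":-20,"ax":0,"ay":0,"az":-10},{"jaw":0,"x":0,"y":0,"z":0,"ax":0,"ay":0,"az":-10},{"jaw":0,"x":0,"y":0,"z":0,"ax":0,"ay":0,"az":-10},{"jaw":0,"x":0,"y":0,"z":0,"ax":0,"ay":0,"az":-10},{"jaw":0,"x":0,"y":0,"z":0,"ax":0,"ay":0,"az":-10},{"jaw":0,"x":0,"y":0,"z":0,"ax":0,"ay":0,"az":-10},{"jaw":0,"x":0,"y":0,"z":0,"ax":0,"ay":0,"az":-10},{"jaw":0,"x":0,"y":0,"z":0,"ax":0,"ay":0,"az":-10},{"jaw":0,"x":-45,"y":30,"z":0,"ax":0,"ay":0,"az":0},{"jaw":0,"x":-45,"y":30,"z":0,"ax":0,"ay":0,"az":0},{"jaw":0,"x":-45,"y":30,"z":0,"ax":0,"ay":0,"az":0}]'
python3 -m crank '[{"jaw":0,"x":-45,"y":27,"z":0,"ax":0,"ay":0,"az":0},{"jaw":0,"x":0,"y":0,"z":40,"ax":0,"ay":0,"az":0},{"jaw":0,"x":0,"y":0,"z":40,"ax":0,"ay":0,"az":0},{"jaw":0,"x":0,"y":0,"z":0,"ax":0,"ay":0,"az":0},{"jaw":0,"x":0,"y":0,"z":0,"ax":0,"ay":0,"az":0}]'
python3 - <<'E'
from h import *
im,d,c=shot('wrist','w14'); o=readout.get_obs(); print(o['eef_pos'],o['tool_rot'])
print(rect(im,c,(200,100,360,300),(0,170,60),(6,255,255),.070))
E
```

```text
t: 48.6
eef_pos: [0.5518, -0.0385, 0.1979]
tool_rot: [-0.0, 0.74, 0.673, -0.0]
contact_force: [0.5, 0.4, -0.8]
gripper_width: -0.003
t: 49.22
eef_pos: [0.5746, -0.0837, 0.1193]
tool_rot: [0.0, 0.74, 0.673, 0.0]
contact_force: [1.0, -0.5, 0.1]
gripper_width: -0.0
[ 0.57509249 -0.0834634   0.11992394] [0.00091653 0.73952862 0.67312399 0.00082383]
(array([575.3, -82.5,  25.3,  22.3,  -5.4]), array([280.8, 234.2]))
```

```bash
python3 -m crank '[{"jaw":0,"x":0,"y":0,"z":35,"ax":0,"ay":0,"az":0},{"jaw":0,"x":0,"y":0,"z":12,"ax":0,"ay":0,"az":0},{"jaw":0,"x":0,"y":0,"z":7,"ax":0,"ay":0,"az":0},{"jaw":0,"x":0,"y":0,"z":2,"ax":0,"ay":0,"az":0},{"jaw":0,"x":0,"y":0,"z":0,"ax":0,"ay":0,"az":0}]'
```

```text
t: 49.9
eef_pos: [0.5749, -0.0809, 0.0638]
tool_rot: [-0.0, 0.739, 0.674, 0.001]
contact_force: [-1.7, 4.6, 5.2]
gripper_width: -0.002
```

```bash
python3 -m crank '[{"jaw":0,"x":0,"y":0,"z":0.5,"ax":0,"ay":0,"az":0},{"jaw":0,"x":0,"y":0,"z":0,"ax":0,"ay":0,"az":0},{"jaw":0,"x":0,"y":0,"z":0,"ax":0,"ay":0,"az":0},{"jaw":0,"x":0,"y":0,"z":0,"ax":0,"ay":0,"az":0},{"jaw":0,"x":0,"y":0,"z":0,"ax":0,"ay":0,"az":0},{"jaw":0,"x":0,"y":0,"z":0,"ax":0,"ay":0,"az":0},{"jaw":0,"x":0,"y":0,"z":0,"ax":0,"ay":0,"az":0},{"jaw":0,"x":0,"y":0,"z":0,"ax":0,"ay":0,"az":0}]'
python3 - <<'E'
from h import *
im,d,c=shot('wrist','w15')
t,_,ct=shot('top','top6'); jawy(t,ct)
E
```

```text
t: 50.9
eef_pos: [0.575, -0.0808, 0.0636]
tool_rot: [-0.0, 0.739, 0.674, 0.001]
contact_force: [-2.2, 5.7, 5.9]
gripper_width: -0.001
jaw [262, 195, 16, 19, 269] [269.6 203.7] ey 102.7
jaw [295, 197, 6, 19, 93] [297.6 205.9] ey 12.4
```

```bash
python3 -m crank '[{"jaw":0,"x":0,"y":0,"z":-45,"ax":0,"ay":0,"az":0},{"jaw":0,"x":0,"y":0,"z":-50,"ax":0,"ay":0,"az":0},{"jaw":60,"x":43,"y":2,"z":0,"ax":0,"ay":0,"az":0},{"jaw":60,"x":43,"y":2,"z":0,"ax":0,"ay":0,"az":0},{"jaw":60,"x":43,"y":2,"z":0,"ax":0,"ay":0,"az":0},{"jaw":60,"x":43,"y":1,"z":0,"ax":0,"ay":0,"az":0},{"jaw":60,"x":0,"y":0,"z":0,"ax":0,"ay":0,"az":0},{"jaw":60,"x":0,"y":0,"z":0,"ax":0,"ay":0,"az":0}]'
python3 - <<'E'
from h import *
im,d,c=shot('wrist','w16'); o=readout.get_obs(); print(o['eef_pos'],o['tool_rot'])
print(np.round(proj(c,[.5982,.0871,.080]),1))
hsv=cv2.cvtColor(im,cv2.COLOR_RGB2HSV); m=cv2.inRange(hsv,(3,90,40),(14,255,200))
m0=np.zeros_like(m); m0[170:400,240:320]=m[170:400,240:320]
k,l,s,ce=cv2.connectedComponentsWithStats(m0)
for x,y in zip(s[1:],ce[1:]):
    if x[4]>150: print(x.tolist(),y.round(1))
P=cloud(c,d); yaw=np.radians(-5.35); ex=np.array([np.cos(yaw),np.sin(yaw)]);ey=np.array([-ex[1],ex[0]])
h=(P[...,2]>.074)&(P[...,2]<.086)&(d>0); q=P[h][:,:2]*1000; q=q[np.abs(q@ex-587)<25]; print('rib',len(q),np.percentile(q@ex,[2,50,98]).round(1),np.percentile(q@ey,[2,50,98]).round(1))
E
```

```text
t: 52.0
eef_pos: [0.5973, 0.0867, 0.1574]
tool_rot: [0.001, 0.739, 0.673, 0.0]
contact_force: [0.4, -0.7, -0.6]
gripper_width: 0.602
[0.59721682 0.08585342 0.15728479] [ 5.87726596e-04  7.39955139e-01  6.72655960e-01 -8.33796283e-05]
[280.7 219. ]
[268, 173, 23, 82, 1199] [278.9 221. ]
[311, 280, 9, 71, 523] [315.7 316.7]
[243, 310, 60, 26, 1185] [272.1 322.8]
[250, 347, 51, 18, 392] [278.2 352.4]
rib 1589 [578.1 586.2 593.6] [115.6 145.9 172. ]
```

```bash
python3 -m crank '[{"jaw":60,"x":1.5,"y":0,"z":40,"ax":0,"ay":0,"az":0},{"jaw":60,"x":0,"y":0,"z":40,"ax":0,"ay":0,"az":0},{"jaw":60,"x":0,"y":0,"z":20,"ax":0,"ay":0,"az":0},{"jaw":60,"x":0,"y":0,"z":5,"ax":0,"ay":0,"az":0},{"jaw":60,"x":0,"y":0,"z":0,"ax":0,"ay":0,"az":0},{"jaw":60,"x":0,"y":0,"z":0,"ax":0,"ay":0,"az":0}]'
python3 -m crank '[{"jaw":5,"x":0,"y":0,"z":0,"ax":0,"ay":0,"az":0},{"jaw":5,"x":0,"y":0,"z":0,"ax":0,"ay":0,"az":0},{"jaw":5,"x":0,"y":0,"z":0,"ax":0,"ay":0,"az":0},{"jaw":5,"x":0,"y":0,"z":0,"ax":0,"ay":0,"az":0},{"jaw":5,"x":0,"y":0,"z":0,"ax":0,"ay":0,"az":0}]' 110
```

```text
t: 52.8
eef_pos: [0.5981, 0.089, 0.0532]
tool_rot: [0.001, 0.739, 0.673, 0.001]
contact_force: [0.2, 0.6, -0.7]
gripper_width: 0.597
t: 53.42
eef_pos: [0.5979, 0.089, 0.0525]
tool_rot: [0.0, 0.739, 0.673, 0.001]
contact_force: [0.6, -0.7, 5.9]
gripper_width: 0.165
```

```bash
python3 -m crank '[{"jaw":5,"x":-2,"y":0,"z":-3,"ax":0,"ay":0,"az":0},{"jaw":5,"x":-3,"y":0,"z":-6,"ax":0,"ay":0,"az":0},{"jaw":5,"x":0,"y":-3,"z":-4,"ax":0,"ay":0,"az":0},{"jaw":5,"x":0,"y":-6,"z":0,"ax":0,"ay":0,"az":0},{"jaw":5,"x":0,"y":-10,"z":0,"ax":0,"ay":0,"az":0},{"jaw":5,"x":0,"y":-14,"z":0,"ax":0,"ay":0,"az":0},{"jaw":5,"x":0,"y":-16,"z":0,"ax":0,"ay":0,"az":0},{"jaw":5,"x":0,"y":-16,"z":0,"ax":0,"ay":0,"az":0},{"jaw":5,"x":0,"y":-14,"z":0,"ax":0,"ay":0,"az":0},{"jaw":5,"x":0,"y":-10,"z":0,"ax":0,"ay":0,"az":0},{"jaw":5,"x":0,"y":-6,"z":0,"ax":0,"ay":0,"az":0},{"jaw":5,"x":0,"y":0,"z":0,"ax":0,"ay":0,"az":0}]'
python3 - <<'E'
from h import *
im,d,c=shot('wrist','w17')
t,_,ct=shot('side','side3'); jm=0
print(cv2.inRange(cv2.cvtColor(t,cv2.COLOR_RGB2HSV),(105,150,60),(130,255,255)).sum()/255)
E
```

```text
t: 54.92
eef_pos: [0.5019, 0.0928, 0.0649]
tool_rot: [0.0, 0.739, 0.673, 0.0]
contact_force: [-0.2, 0.1, -5.5]
gripper_width: 0.164
16.0
```

```bash
python3 -m crank '[{"jaw":5,"x":-10,"y":0,"z":0,"ax":0,"ay":0,"az":0},{"jaw":5,"x":-20,"y":0,"z":0,"ax":0,"ay":0,"az":0},{"jaw":5,"x":-30,"y":0,"z":0,"ax":0,"ay":0,"az":0},{"jaw":5,"x":-35,"y":0,"z":0,"ax":0,"ay":0,"az":0},{"jaw":5,"x":-35,"y":0,"z":0,"ax":0,"ay":0,"az":0},{"jaw":5,"x":-35,"y":0,"z":0,"ax":0,"ay":0,"az":0},{"jaw":5,"x":-35,"y":0,"z":0,"ax":0,"ay":0,"az":0},{"jaw":5,"x":-35,"y":0,"z":0,"ax":0,"ay":0,"az":0},{"jaw":5,"x":-35,"y":0,"z":0,"ax":0,"ay":0,"az":0},{"jaw":5,"x":-35,"y":0,"z":0,"ax":0,"ay":0,"az":0},{"jaw":5,"x":-35,"y":0,"z":0,"ax":0,"ay":0,"az":0},{"jaw":5,"x":-30,"y":0,"z":0,"ax":0,"ay":0,"az":0}]'
python3 -m crank '[{"jaw":5,"x":-25,"y":0,"z":0,"ax":0,"ay":0,"az":0},{"jaw":5,"x":-23,"y":4,"z":0,"ax":0,"ay":0,"az":0},{"jaw":5,"x":-20,"y":8,"z":0,"ax":0,"ay":0,"az":0},{"jaw":5,"x":-20,"y":12,"z":0,"ax":0,"ay":0,"az":0},{"jaw":5,"x":-20,"y":14,"z":0,"ax":0,"ay":0,"az":0},{"jaw":5,"x":-15,"y":14,"z":0,"ax":0,"ay":0,"az":0},{"jaw":5,"x":-5,"y":11,"z":0,"ax":0,"ay":0,"az":0},{"jaw":5,"x":0,"y":8,"z":0,"ax":0,"ay":0,"az":0},{"jaw":5,"x":0,"y":4,"z":0,"ax":0,"ay":0,"az":0},{"jaw":5,"x":0,"y":2,"z":0,"ax":0,"ay":0,"az":0},{"jaw":5,"x":0,"y":0,"z":0,"ax":0,"ay":0,"az":0},{"jaw":5,"x":0,"y":0,"z":0,"ax":0,"ay":0,"az":0}]'
```

```text
t: 56.52
eef_pos: [0.4666, -0.2781, 0.0647]
tool_rot: [0.0, 0.74, 0.673, -0.0]
contact_force: [0.8, 0.5, -5.3]
gripper_width: 0.168
t: 58.02
eef_pos: [0.5318, -0.4102, 0.0648]
tool_rot: [-0.0, 0.739, 0.673, -0.0]
contact_force: [-0.2, -0.3, -5.9]
gripper_width: 0.164
```

```bash
python3 -m crank '[{"jaw":5,"x":0,"y":0,"z":6,"ax":0,"ay":0,"az":0},{"jaw":5,"x":0,"y":0,"z":6,"ax":0,"ay":0,"az":0},{"jaw":5,"x":0,"y":0,"z":4,"ax":0,"ay":0,"az":0},{"jaw":5,"x":0,"y":0,"z":1,"ax":0,"ay":0,"az":0},{"jaw":5,"x":0,"y":0,"z":0,"ax":0,"ay":0,"az":0}]'
for i in 1 2; do python3 -m crank '[{"jaw":5,"x":0,"y":0,"z":1,"ax":0,"ay":0,"az":0},{"jaw":5,"x":0,"y":0,"z":0,"ax":0,"ay":0,"az":0}]'|grep -v -e tool; done
```

```text
t: 58.65
eef_pos: [0.5321, -0.4102, 0.0477]
tool_rot: [-0.0, 0.739, 0.673, 0.0]
contact_force: [1.0, -0.7, -4.6]
gripper_width: 0.165
t: 58.9
eef_pos: [0.5322, -0.4103, 0.0469]
contact_force: [0.6, 0.4, -5.6]
gripper_width: 0.165
t: 59.15
eef_pos: [0.5324, -0.4104, 0.0465]
contact_force: [-1.2, 1.1, 1.3]
gripper_width: 0.162
```

Contact. Before letting go, check the keys' depth in the wrist view, then release and retreat.

```bash
python3 -m crank '[{"jaw":50,"x":0,"y":0,"z":0,"ax":0,"ay":0,"az":0},{"jaw":50,"x":0,"y":0,"z":0,"ax":0,"ay":0,"az":0},{"jaw":50,"x":0,"y":0,"z":0,"ax":0,"ay":0,"az":0},{"jaw":50,"x":0,"y":0,"z":-15,"ax":0,"ay":0,"az":0},{"jaw":50,"x":0,"y":0,"z":-40,"ax":0,"ay":0,"az":0},{"jaw":50,"x":0,"y":0,"z":-50,"ax":0,"ay":0,"az":0},{"jaw":50,"x":0,"y":-20,"z":-40,"ax":0,"ay":0,"az":0},{"jaw":50,"x":40,"y":-40,"z":-40,"ax":0,"ay":0,"az":0},{"jaw":50,"x":40,"y":-20,"z":0,"ax":0,"ay":0,"az":0},{"jaw":50,"x":0,"y":0,"z":0,"ax":0,"ay":0,"az":0},{"jaw":50,"x":0,"y":0,"z":0,"ax":0,"ay":0,"az":0}]'
python3 - <<'E'
from h import *
im,d,c=shot('wrist','w18'); im2,d2,c2=shot('top','top7'); im3,_,c3=shot('side','side4')
yaw=np.radians(-5.35); ex=np.array([np.cos(yaw),np.sin(yaw)]);ey=np.array([-ex[1],ex[0]])
hsv=cv2.cvtColor(im,cv2.COLOR_RGB2HSV); m=cv2.inRange(hsv,(14,60,100),(28,200,255)); k,l,s,ce=cv2.connectedComponentsWithStats(m)
i=1+np.argmax(s[1:,4]); u0,v0,w,h,_=s[i]; r=rect(im,c,(u0,v0,u0+w,v0+h),(14,60,100),(28,200,255),.038)
print('caddy',r, 'ex,ey',ex@r[0][:2],ey@r[0][:2]); print('mat',rect(im2,c2,(375,180,445,250),(60,60,40),(85,255,255),.002))
for n,lo,hi in(('blue',(100,100,30),(130,255,255)),('red',(0,150,50),(6,255,255))):
    m=cv2.inRange(hsv,lo,hi); k,l,s,ce=cv2.connectedComponentsWithStats(m)
    for x,y in zip(s[1:],ce[1:]):
        if x[4]>200: p=ray(c,*y,.0415)[:2]*1000; print(n,x.tolist(),y.round(),p.round(1),'ex',(ex@p).round(1),'ey',(ey@p).round(1))
out=np.zeros((420,800,3),np.uint8); out[:,:560]=im; out[:200,560:800]=cv2.resize(im2[170:270,360:480],(240,200)); out[210:410,560:800]=cv2.resize(im3[120:220,320:440],(240,200)); cv2.imwrite('pics/fin.png',out[:,:,::-1])
E
```

```text
t: 60.52
eef_pos: [0.4638, -0.328, 0.2278]
tool_rot: [0.001, 0.739, 0.673, 0.0]
contact_force: [-0.4, 0.1, 0.4]
gripper_width: 0.498
caddy (array([ 529.2, -408.1,  132.8,   66.1,   84.7]), array([338.2, 235.8])) ex,ey 564.9456857900869 -356.9798623272305
mat (array([ 530.6, -379.9,  147.8,   88. ,    5.5]), array([393.4, 213.4]))
blue [258, 211, 42, 20, 683] [279. 221.] [ 460.5 -363.5] ex 492.4 ey -319.0
red [70, 59, 52, 65, 2115] [96. 92.] [ 290.2 -211.9] ex 308.7 ey -183.9
red [257, 263, 40, 25, 762] [277. 276.] [ 451.5 -430.6] ex 489.7 ey -386.6
```

View pics/fin.png

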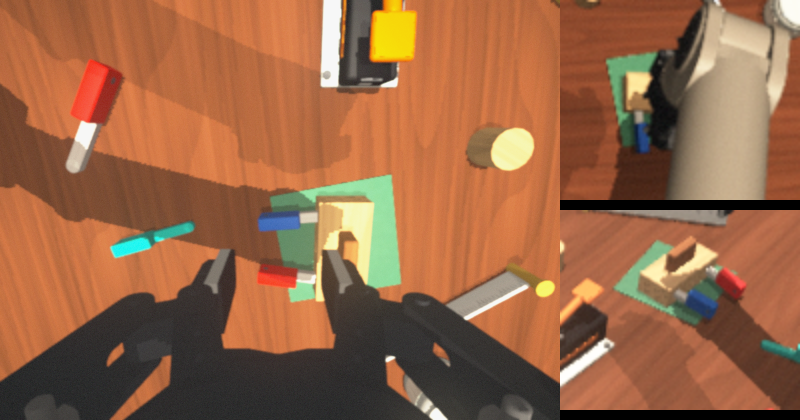

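```bash
python3 -m crank '[{"jaw":32,"x":0,"y":0,"z":0,"ax":0,"ay":0,"az":10},{"jaw":32,"x":0,"y":0,"z":0,"ax":0,"ay":0,"az":10},{"jaw":32,"x":0,"y":0,"z":0,"ax":0,"ay":0,"az":10},{"jaw":32,"x":0,"y":0,"z":0,"ax":0,"ay":0,"az":10},{"jaw":32,"x":0,"y":0,"z":0,"ax":0,"ay":0,"az":10},{"jaw":32,"x":0,"y":0,"z":0,"ax":0,"ay":0,"az":10},{"jaw":32,"x":0,"y":0,"z":0,"ax":0,"ay":0,"az":10},{"jaw":32,"x":0,"y":0,"z":0,"ax":0,"ay":0,"az":10},{"jaw":32,"x":0,"y":0,"z":0,"ax":0,"ay":0,"az":10},{"jaw":32,"x":-24,"y":35,"z":38,"ax":0,"ay":0,"az":0},{"jaw":32,"x":-24.5,"y":35.3,"z":38,"ax":0,"ay":0,"az":0},{"jaw":32,"x":0,"y":0,"z":0,"ax":0,"ay":0,"az":0}]'
python3 -m crank '[{"jaw":32,"x":0,"y":0,"z":0,"ax":0,"ay":0,"az":0},{"jaw":32,"x":0,"y":0,"z":0,"ax":0,"ay":0,"az":0}]'
python3 - <<'E'
from h import *
shot('wrist','w19'); print(readout.get_obs()['eef_pos'])
for n in('w13','w19'):
    im,d,c=load(n); hsv=cv2.cvtColor(im,cv2.COLOR_RGB2HSV); print(n)
    for k_,lo,hi in(('blue',(100,100,30),(130,255,255)),('red',(0,150,50),(6,255,255)),('caddy',(14,60,110),(28,200,255))):
        m=cv2.inRange(hsv,lo,hi); m[:20]=m[:20]; k,l,s,ce=cv2.connectedComponentsWithStats(m)
        for x,y in zip(s[1:],ce[1:]):
            if x[4]>400 and 150<y[0]<420 and y[1]<230: print(k_,x.tolist(),y.round(1))
    for u in (237,337):
        r=hsv[:,u]; print(u,[(v,*map(int,im[v,u])) for v in range(84,124,3)])
E
```

```text
t: 62.18
eef_pos: [0.4036, -0.3953, 0.1474]
tool_rot: [-0.001, 0.999, -0.05, -0.003]
contact_force: [1.0, 0.3, -0.3]
gripper_width: 0.32
t: 62.42
eef_pos: [0.4104, -0.3924, 0.1517]
tool_rot: [0.0, 0.999, -0.046, 0.001]
contact_force: [0.1, 0.2, 0.5]
gripper_width: 0.317
[ 0.41021031 -0.39239452  0.15173993]
w13
blue [226, 112, 22, 58, 1115] [236.5 140.4]
red [323, 117, 27, 59, 1340] [335.9 145.1]
caddy [191, 0, 183, 95, 12060] [286.8  48. ]
237 [(84, 238, 194, 116), (87, 240, 210, 126), (90, 173, 139, 88), (93, 226, 231, 218), (96, 239, 243, 234), (99, 240, 243, 234), (102, 239, 243, 234), (105, 239, 243, 233), (108, 239, 243, 233), (111, 136, 134, 143), (114, 91, 129, 198), (117, 88, 130, 198), (120, 90, 131, 201), (123, 86, 128, 199)]
337 [(84, 240, 200, 119), (87, 240, 199, 117), (90, 177, 139, 90), (93, 229, 225, 205), (96, 240, 238, 223), (99, 240, 238, 221), (102, 239, 237, 220), (105, 240, 237, 223), (108, 240, 237, 221), (111, 240, 236, 222), (114, 238, 232, 215), (117, 198, 69, 58), (120, 241, 86, 71), (123, 241, 87, 68)]
w19
blue [232, 120, 26, 59, 1142] [245.  148.6]
red [315, 122, 30, 60, 1301] [329.8 151.8]
caddy [205, 3, 170, 93, 12098] [288.9  50.3]
caddy [248, 26, 85, 14, 638] [286.   30.8]
237 [(84, 246, 224, 140), (87, 247, 229, 144), (90, 246, 231, 145), (93, 155, 135, 112), (96, 246, 247, 246), (99, 247, 247, 246), (102, 247, 247, 246), (105, 247, 247, 246), (108, 247, 247, 245), (111, 247, 247, 245), (114, 247, 247, 245), (117, 246, 247, 244), (120, 179, 187, 179), (123, 89, 148, 231)]
337 [(84, 247, 226, 140), (87, 247, 229, 144), (90, 247, 230, 144), (93, 139, 115, 87), (96, 247, 246, 241), (99, 247, 246, 242), (102, 247, 246, 241), (105, 247, 246, 241), (108, 247, 246, 241), (111, 247, 246, 241), (114, 247, 246, 241), (117, 247, 246, 241), (120, 247, 246, 241), (123, 191, 119, 101)]
```

Run:
```python
from h import *
yaw=np.radians(-5.35); ex=np.array([np.cos(yaw),np.sin(yaw)]);ey=np.array([-ex[1],ex[0]])
for n,dz in(('w13',.006),('w19',0)):
    im,d,c=load(n); hsv=cv2.cvtColor(im,cv2.COLOR_RGB2HSV); print(n)
    b=lambda u,v,z:(np.array([ex@ray(c,u,v,z+dz)[:2],ey@ray(c,u,v,z+dz)[:2]])*1000).round(1)
    print('face',b(237,90 if n=='w13' else 93,.038),b(337,90 if n=='w13' else 93,.038))
    for k_,lo,hi,us in(('blue',(100,100,30),(130,255,255),(200,270)),('red',(0,150,50),(6,255,255),(300,370))):
        m=cv2.inRange(hsv,lo,hi); m[:100]=0;m[200:]=0; m[:,:us[0]]=0; m[:,us[1]:]=0
        v=np.nonzero(m.any(1))[0]
        for r in (v.min()+2,v.max()-2):
            u=np.nonzero(m[r])[0]; print(k_,r,u.min(),u.max(),b(u.mean(),r,.040))
    P=cloud(c,d); 
    for k_,(u,v) in dict(bl=(238 if n=='w13' else 246,145),rd=(337 if n=='w13' else 331,150)).items(): print(k_,[round(float(P[r-1:r+2,u-2:u+3,2].mean())*1000,1) for r in(v-20,v,v+20)])
```

```text
w13
face [555.8 181.9] [555.8 103.8]
blue 114 226 245 [537.9 183.4]
blue 167 229 246 [496.1 183.4]
red 119 327 349 [534.  102.2]Traceback (most recent call last):
  File "<stdin>", line 11, in <module>
    return umr_minimum(a, axis, None, out, keepdims, initial, where)
ValueError: zero-size array to reduction operation minimum which has no identity
```

Run:
```python
from h import *
yaw=np.radians(-5.35); ex=np.array([np.cos(yaw),np.sin(yaw)]);ey=np.array([-ex[1],ex[0]])
for n,dz in(('w13',.006),('w19',0)):
    im,d,c=load(n); hsv=cv2.cvtColor(im,cv2.COLOR_RGB2HSV); print(n)
    b=lambda u,v,z:(np.array([ex@ray(c,u,v,z+dz)[:2],ey@ray(c,u,v,z+dz)[:2]])*1000).round(1)
    print('face',b(237,90 if n=='w13' else 93,.038),b(337,90 if n=='w13' else 93,.038))
    for k_,lo,hi,us in(('blue',(100,100,30),(130,255,255),(200,270)),('red',(0,150,50),(6,255,255),(300,370))):
        m=cv2.inRange(hsv,lo,hi); m[:100]=0;m[200:]=0; m[:,:us[0]]=0; m[:,us[1]:]=0
        cn=max(cv2.findContours(m,0,2)[0],key=cv2.contourArea); x,y,w,h=cv2.boundingRect(cn); q=cn[:,0]
        for r in (y+3,y+h//2,y+h-4):
            u=q[np.abs(q[:,1]-r)<2,0]; print(k_,r,u.min(),u.max(),b((u.min()+u.max())/2,r,.040))
        print('  ends',b(x+w/2,y,.0415),b(x+w/2,y+h,.0415))
    P=cloud(c,d); 
    for k_,(u,v) in dict(bl=(238 if n=='w13' else 246,145),rd=(337 if n=='w13' else 331,150)).items(): print(k_,[round(float(P[r-1:r+2,u-2:u+3,2].mean())*1000,1) for r in(v-20,v,v+20)])
```

```text
w13
face [555.8 181.9] [555.8 103.8]
blue 115 226 245 [537.1 183.5]Traceback (most recent call last):
  File "<stdin>", line 11, in <module>
    return umr_minimum(a, axis, None, out, keepdims, initial, where)
ValueError: zero-size array to reduction operation minimum which has no identity
```

```bash
cat >> h.py <<'E'
def keysin(n,dz,fr):
    yaw=np.radians(-5.35); ex=np.array([np.cos(yaw),np.sin(yaw)]);ey=np.array([-ex[1],ex[0]])
    im,d,c=load(n); hsv=cv2.cvtColor(im,cv2.COLOR_RGB2HSV); print(n)
    b=lambda u,v,z:(np.array([ex@ray(c,u,v,z+dz)[:2],ey@ray(c,u,v,z+dz)[:2]])*1000).round(1)
    f=b(237,fr,.038); print('face',f,b(337,fr,.038)); P=cloud(c,d)
    for k_,lo,hi,us in(('blue',(100,100,30),(130,255,255),(195,270)),('red',(0,150,50),(6,255,255),(290,370))):
        m=cv2.inRange(hsv,lo,hi); m[:100]=0;m[200:]=0; m[:,:us[0]]=0; m[:,us[1]:]=0
        q=max(cv2.findContours(m,cv2.RETR_EXTERNAL,cv2.CHAIN_APPROX_NONE)[0],key=cv2.contourArea); x,y,w,h=cv2.boundingRect(q); q=q[:,0]
        for r in (y+4,y+h//2,y+h-5):
            u=q[np.abs(q[:,1]-r)<2,0]; mu=int(u.mean()); print(k_,r,u.min(),u.max(),b((u.min()+u.max())/2,r,.040),'z',(P[r,mu-2:mu+3,2].mean()*1000).round(1))
        e=b(x+w/2,y,.0415); print('  ends',e,b(x+w/2,y+h,.0415),'gap',(f[0]-e[0]).round(1))
E
python3 -c "
from h import *
keysin('w13',.006,90); keysin('w19',0,93)"
```

```text
w13
face [555.8 181.9] [555.8 103.8]
blue 116 226 245 [536.4 183.5] z 43.4
blue 141 227 246 [517.1 183.4] z 41.7
blue 165 229 246 [497.7 183.3] z 39.8
  ends [539.3 182. ] [493.8 183.7] gap 16.5
red 121 326 349 [532.5 102.5] z 41.8
red 146 324 347 [513.  103.2] z 41.1
red 171 325 345 [492.7 102.6] z 38.3
  ends [535.5 103.8] [488.7 101.4] gap 20.3
w19
face [ 536.2 -320.3] [ 536.3 -398.4]
blue 124 232 252 [ 512.9 -323.7] z 36.1
blue 149 235 255 [ 493.4 -325.6] z 34.3
blue 174 239 256 [ 473.  -327.1] z 32.9
  ends [ 515.9 -326.4] [ 469.  -325.1] gap 20.3
red 126 323 344 [ 511.5 -396.5] z 36.0
red 152 318 341 [ 491.1 -394.3] z 33.4
red 177 317 337 [ 470.6 -393.2] z 31.7
  ends [ 514.5 -393.3] [ 466.6 -395.6] gap 21.7
```

```bash
python3 -m crank '[{"jaw":0,"x":-5,"y":-12,"z":0,"ax":0,"ay":0,"az":0},{"jaw":0,"x":-5,"y":-13,"z":0,"ax":0,"ay":0,"az":0},{"jaw":0,"x":0,"y":0,"z":40,"ax":0,"ay":0,"az":0},{"jaw":0,"x":0,"y":0,"z":40,"ax":0,"ay":0,"az":0},{"jaw":0,"x":0,"y":0,"z":35,"ax":0,"ay":0,"az":0},{"jaw":0,"x":0,"y":0,"z":16,"ax":0,"ay":0,"az":0},{"jaw":0,"x":0,"y":0,"z":0,"ax":0,"ay":0,"az":0},{"jaw":0,"x":13,"y":0,"z":0,"ax":0,"ay":0,"az":0},{"jaw":0,"x":0,"y":0,"z":0,"ax":0,"ay":0,"az":0},{"jaw":0,"x":0,"y":0,"z":0,"ax":0,"ay":0,"az":0}]'
python3 - <<'E'
from h import *
shot('wrist','w20'); e=readout.get_obs()['eef_pos']*1000; ya=np.radians(-5.35); print(np.cos(ya)*e[0]+np.sin(ya)*e[1],-np.sin(ya)*e[0]+np.cos(ya)*e[1])
im,d,c=load('w20'); P=cloud(c,d); hsv=cv2.cvtColor(im,cv2.COLOR_RGB2HSV)
m=cv2.inRange(hsv,(100,100,30),(130,255,255)); k,l,s,ce=cv2.connectedComponentsWithStats(m)
for x,y in zip(s[1:],ce[1:]):
    if x[4]>200: print(x.tolist(),y.round(1), 'rear',ray(c,x[0]+x[2]/2,x[1]+x[3],.040))
print(readout.get_obs()['contact_force'])
E
```

```text
t: 63.72
eef_pos: [0.4146, -0.3685, 0.0206]
tool_rot: [0.0, 0.999, -0.047, 0.001]
contact_force: [-0.0, -0.2, 0.1]
gripper_width: -0.002
446.6818506554557 -328.1855943838193
[244, 118, 48, 113, 4084] [268.9 173.3] rear [ 0.43885316 -0.36637252  0.04      ]
[-0.46335711 -0.1062421  -0.44191275]
```

```bash
cat > pk.py <<'E'
import sys
from h import *
def go(lo,hi,name):
    im,d,c=shot('wrist',name); hsv=cv2.cvtColor(im,cv2.COLOR_RGB2HSV); m=cv2.inRange(hsv,lo,hi); k,l,s,ce=cv2.connectedComponentsWithStats(m)
    i=1+np.argmax(s[1:,4]*(np.abs(ce[1:,0]-280)<60)); x=s[i]; o=readout.get_obs(); e=o['eef_pos']*1000; ya=np.radians(-5.35)
    t=cv2.inRange(hsv,(13,40,110),(30,200,255)); u=x[0]+x[2]//2; t[x[1]:]=0
    vs=[np.nonzero(t[:x[1],q])[0].max() for q in range(max(u-60,0),u+60,4) if t[:x[1],q].any()]
    print('box',x.tolist(),'face row',np.median(vs) if vs else None,'tcp ex %.1f'%(np.cos(ya)*e[0]+np.sin(ya)*e[1]),o['contact_force'].round(1))
go(*((((100,100,30),(130,255,255))) if sys.argv[1]=='b' else ((0,150,50),(6,255,255))),sys.argv[2])
E
python3 -m crank '[{"jaw":0,"x":5,"y":0,"z":0,"ax":0,"ay":0,"az":0},{"jaw":0,"x":4,"y":0,"z":0,"ax":0,"ay":0,"az":0},{"jaw":0,"x":0,"y":0,"z":0,"ax":0,"ay":0,"az":0}]' | tail -2; python3 pk.py b p1
python3 -m crank '[{"jaw":0,"x":2,"y":0,"z":0,"ax":0,"ay":0,"az":0},{"jaw":0,"x":0,"y":0,"z":0,"ax":0,"ay":0,"az":0}]' | tail -2; python3 pk.py b p2
python3 -m crank '[{"jaw":0,"x":2,"y":0,"z":0,"ax":0,"ay":0,"az":0},{"jaw":0,"x":0,"y":0,"z":0,"ax":0,"ay":0,"az":0}]' | tail -2; python3 pk.py b p3
```

```text
contact_force: [-0.1, -0.3, 0.6]
gripper_width: -0.001
box [246, 138, 47, 112, 3962] face row 93.0 tcp ex 455.7 [ 0.7 -1.   0.1]
contact_force: [-0.2, 0.5, 0.3]
gripper_width: 0.002
box [246, 142, 46, 111, 3925] face row 97.0 tcp ex 457.5 [ 0.  -0.5 -0.3]
contact_force: [-1.8, 0.8, -0.3]
gripper_width: -0.001
box [245, 143, 47, 111, 3943] face row 100.0 tcp ex 459.2 [-1.5  0.6  0.9]
```

```bash
for i in 4 5 6 7; do python3 -m crank '[{"jaw":0,"x":1,"y":0,"z":0,"ax":0,"ay":0,"az":0},{"jaw":0,"x":0,"y":0,"z":0,"ax":0,"ay":0,"az":0}]' >/dev/null; python3 pk.py b p$i; done
```

```text
box [245, 143, 47, 111, 3930] face row 100.0 tcp ex 460.1 [-1.9  0.3  1.5]
box [246, 143, 46, 112, 3929] face row 100.0 tcp ex 461.4 [-1.7  1.   0.4]
box [246, 143, 46, 111, 3932] face row 101.0 tcp ex 462.5 [-2.6  0.4  1. ]
box [246, 144, 46, 111, 3933] face row 100.0 tcp ex 463.6 [-2.3  1.7  0.9]
```

Run:
```python
from h import *
yaw=np.radians(-5.35); ex=np.array([np.cos(yaw),np.sin(yaw)]);ey=np.array([-ex[1],ex[0]])
for n in('p1','p3','p7'):
    im,d,c=load(n); P=cloud(c,d)
    b=lambda u,v,z:(np.array([ex@ray(c,u,v,z)[:2],ey@ray(c,u,v,z)[:2]])*1000).round(1)
    col=268; print(n,'z/ex along column',[(v,int(P[v,col-2:col+3,2].mean()*1000),int((P[v,col-2:col+3,:2]@ex).mean()*1000),tuple(map(int,im[v,col]))) for v in range(84,152,4)])
    hsv=cv2.cvtColor(im,cv2.COLOR_RGB2HSV); m=cv2.inRange(hsv,(0,0,150),(180,60,255))
    for v in(110,120,130,138): 
        u=np.nonzero(m[v,235:310])[0]+235; print(v,u.min(),u.max(),b(u.mean(),v,.0245))
```

```text
p1 z/ex along column [(84, 36, 538, (244, 219, 134)), (88, 26, 537, (132, 111, 87)), (92, 21, 536, (245, 246, 244)), (96, 21, 535, (246, 247, 245)), (100, 21, 533, (246, 246, 244)), (104, 21, 531, (246, 247, 244)), (108, 21, 530, (246, 247, 243)), (112, 20, 528, (245, 247, 243)), (116, 21, 526, (246, 247, 243)), (120, 21, 525, (246, 246, 242)), (124, 20, 523, (246, 246, 241)), (128, 20, 521, (246, 246, 241)), (132, 20, 520, (246, 246, 240)), (136, 19, 518, (245, 245, 238)), (140, 26, 516, (66, 84, 109)), (144, 35, 515, (59, 89, 142)), (148, 36, 514, (81, 144, 228))]
110 248 277 [ 529.2 -321.2]
120 249 277 [ 525.1 -321.4]
130 250 278 [ 521.  -321.7]
138 251 276 [ 517.6 -321.5]
p3 z/ex along column [(84, 36, 541, (246, 219, 133)), (88, 36, 539, (246, 226, 141)), (92, 36, 538, (246, 227, 143)), (96, 26, 537, (140, 119, 95)), (100, 21, 536, (245, 246, 244)), (104, 21, 534, (246, 247, 244)), (108, 21, 533, (246, 247, 244)), (112, 21, 531, (246, 247, 243)), (116, 21, 529, (245, 246, 242)), (120, 21, 528, (246, 246, 242)), (124, 21, 526, (245, 246, 241)), (128, 19, 524, (245, 246, 241)), (1
[... 258 characters left out ...]
20.7 -321.8]
p7 z/ex along column [(84, 37, 545, (245, 217, 130)), (88, 36, 544, (246, 224, 139)), (92, 36, 542, (246, 227, 143)), (96, 33, 541, (168, 132, 83)), (100, 22, 540, (241, 243, 235)), (104, 21, 539, (245, 247, 243)), (108, 21, 537, (246, 247, 243)), (112, 21, 536, (245, 246, 242)), (116, 21, 534, (246, 246, 242)), (120, 20, 532, (245, 246, 241)), (124, 20, 530, (246, 246, 240)), (128, 21, 529, (246, 246, 240)), (132, 20, 527, (246, 246, 239)), (136, 19, 525, (246, 245, 239)), (140, 19, 524, (246, 245, 237)), (144, 23, 522, (103, 112, 128)), (148, 33, 521, (54, 74, 104))]
110 247 276 [ 536.7 -320.8]
120 248 277 [ 532.6 -321.2]
130 249 277 [ 528.5 -321.3]
138 250 278 [ 525.1 -321.7]
```

Run:
```python
from h import *
yaw=np.radians(-5.35); ex=np.array([np.cos(yaw),np.sin(yaw)])
for n,cols in(('w13',(238,336)),('w19',(243,332)),('w9',(279,)),('p7',(262,270))):
    im,d,c=load(n); P=cloud(c,d)
    for col in cols:
        rows=range(84,126,2) if n!='p7' else range(92,152,3)
        if n=='w9': rows=range(190,230,3)
        print(n,col,[(v,int(P[v,col-1:col+2,2].mean()*1000),round(float((P[v,col-1:col+2,:2]@ex).mean()*1000)),int(im[v,col,0])) for v in rows])
```

```text
w13 238 [(84, 42, 560, 239), (86, 43, 559, 240), (88, 43, 557, 241), (90, 39, 556, 175), (92, 27, 556, 160), (94, 27, 554, 238), (96, 28, 553, 239), (98, 27, 551, 239), (100, 27, 550, 240), (102, 27, 548, 240), (104, 26, 547, 240), (106, 26, 545, 239), (108, 26, 543, 240), (110, 26, 542, 210), (112, 43, 540, 82), (114, 43, 538, 89), (116, 43, 536, 90), (118, 42, 535, 87), (120, 43, 533, 86), (122, 42, 532, 84), (124, 42, 530, 86)]
w13 336 [(84, 43, 560, 240), (86, 42, 559, 240), (88, 42, 557, 239), (90, 38, 556, 173), (92, 27, 556, 178), (94, 27, 554, 239), (96, 27, 553, 240), (98, 27, 551, 239), (100, 27, 550, 239), (102, 26, 548, 240), (104, 27, 546, 240), (106, 26, 545, 240), (108, 26, 543, 240), (110, 26, 542, 240), (112, 26, 540, 240), (114, 26, 538, 238), (116, 35, 537, 175), (118, 43, 535, 234), (120, 42, 533, 241), (122, 42, 532, 241), (124, 42, 530, 241)]
w19 243 [(84, 36, 543, 246), (86, 36, 541, 247), (88, 37, 540, 247), (90, 37, 538, 246), (92, 31, 538, 193), (94, 21, 537, 244), (96, 21, 535, 247), (98, 21, 534, 247), (100, 21, 532, 247), (102, 21, 531, 247), (104, 20, 52
[... 1095 characters left out ...]
 246), (113, 20, 536, 245), (116, 20, 534, 246), (119, 21, 533, 246), (122, 21, 532, 245), (125, 20, 531, 246), (128, 19, 529, 245), (131, 20, 528, 245), (134, 20, 527, 245), (137, 21, 525, 245), (140, 20, 524, 246), (143, 19, 523, 236), (146, 27, 522, 60), (149, 34, 521, 53)]
p7 270 [(92, 36, 543, 246), (95, 36, 542, 236), (98, 21, 542, 162), (101, 21, 541, 245), (104, 22, 539, 246), (107, 22, 538, 245), (110, 21, 537, 246), (113, 20, 536, 245), (116, 20, 534, 245), (119, 20, 533, 245), (122, 21, 532, 246), (125, 20, 531, 246), (128, 20, 529, 246), (131, 20, 528, 246), (134, 20, 527, 245), (137, 20, 525, 246), (140, 20, 524, 245), (143, 20, 523, 180), (146, 29, 522, 55), (149, 35, 521, 59)]
```

```bash
python3 -m crank '[{"jaw":0,"x":-15,"y":0,"z":0,"ax":0,"ay":0,"az":0},{"jaw":0,"x":0,"y":0,"z":-30,"ax":0,"ay":0,"az":0},{"jaw":32,"x":0,"y":0,"z":-50,"ax":0,"ay":0,"az":0},{"jaw":32,"x":0,"y":20,"z":-50,"ax":0,"ay":0,"az":0},{"jaw":32,"x":0,"y":0,"z":0,"ax":0,"ay":0,"az":0},{"jaw":32,"x":0,"y":0,"z":0,"ax":0,"ay":0,"az":0}]'
python3 - <<'E'
from h import *
yaw=np.radians(-5.35); ex=np.array([np.cos(yaw),np.sin(yaw)]);ey=np.array([-ex[1],ex[0]])
im,d,c=shot('wrist','w21'); P=cloud(c,d); e=readout.get_obs()['eef_pos']*1000; print('tcp',ex@e[:2],ey@e[:2],e[2])
q=P[(np.abs(P[...,2]-.037)<.004)&(d>0)]; 
hsv=cv2.cvtColor(im,cv2.COLOR_RGB2HSV); t=cv2.inRange(hsv,(13,40,110),(30,200,255))
k,l,s,ce=cv2.connectedComponentsWithStats(t); i=1+np.argmax(s[1:,4]); print('caddy',s[i])
pts=[]
for u in range(s[i,0]+6,s[i,0]+s[i,2]-6,5):
    v=np.nonzero(l[:,u]==i)[0].max(); pts.append(ray(c,u,v+.5,.038)[:2]*1000)
L=cv2.fitLine(np.array(pts,np.float32),cv2.DIST_HUBER,0,.01,.01).ravel(); L*=np.sign(L[1]); 
print('face yaw',np.degrees(np.arctan2(-L[0],L[1])),'ends',pts[0],pts[-1])
u0,u1=s[i,0],s[i,0]+s[i,2]; 
for k_,lo,hi in(('blue',(100,100,30),(130,255,255)),('red',(0,150,50),(6,255,255))):
    m=cv2.inRange(hsv,lo,hi); kk,ll,ss,cc=cv2.connectedComponentsWithStats(m)
    for x,y in zip(ss[1:],cc[1:]):
        if x[4]>300 and abs(y[0]-290)<120 and y[1]<250:
            f=ray(c,x[0]+x[2]/2,x[1]+.5,.038)[:2]*1000; ct=ray(c,*y,.036)[:2]*1000
            print(k_,x.tolist(),y.round(1),'front ex,ey',(ex@f).round(1),(ey@f).round(1),'ctr',(ex@ct).round(1),(ey@ct).round(1))
print('face ex', [ (ex@p).round(1) for p in (pts[0],pts[len(pts)//2],pts[-1])],[ (ey@p).round(1) for p in (pts[0],pts[len(pts)//2],pts[-1])])
E
```

```text
t: 66.75
eef_pos: [0.4136, -0.3882, 0.1496]
tool_rot: [0.0, 0.999, -0.047, 0.0]
contact_force: [0.4, 0.4, 0.2]
gripper_width: 0.324
tcp 447.64294374385287 -347.32366793298905 148.85049499685366
caddy [  212     0   176   134 14712]
face yaw -6.3127728 ends [ 510.04533926 -350.65418513] [ 522.43215455 -473.80819346]
blue [236, 117, 25, 59, 1158] [248.3 145.7] front ex,ey 520.5 -324.6 ctr 498.6 -323.7
red [318, 123, 31, 60, 1329] [333.3 153. ] front ex,ey 515.9 -391.9 ctr 492.6 -393.2
face ex [np.float64(540.5), np.float64(536.8), np.float64(564.3)] [np.float64(-301.6), np.float64(-363.4), np.float64(-423.0)]
```

Run:
```python
from h import *
yaw=np.radians(-5.35); ex=np.array([np.cos(yaw),np.sin(yaw)]);ey=np.array([-ex[1],ex[0]])
for n,dz in(('w14',.006),('w15',.006),('w16',.006),('w17',.018)):
    im,d,c=load(n); hsv=cv2.cvtColor(im,cv2.COLOR_RGB2HSV); P=cloud(c,d)
    for k_,lo,hi in(('blue',(100,100,30),(130,255,255)),('red',(0,150,50),(6,255,255))):
        m=cv2.inRange(hsv,lo,hi); kk,ll,ss,cc=cv2.connectedComponentsWithStats(m)
        for i in range(1,kk):
            x=ss[i]
            if x[4]>150:
                q=P[ll==i]; q=q[(q[:,2]>.02)&(q[:,2]<.08)]
                if len(q)>50: print(n,k_,x.tolist(),'ex front/rear',np.percentile(q[:,:2]@ex*1000,[99,1]).round(1),'ey',np.median(q[:,:2]@ey*1000).round(1))
    t=cv2.inRange(hsv,(14,60,110),(28,200,255)); kk,ll,ss,cc=cv2.connectedComponentsWithStats(t); i=1+np.argmax(ss[1:,4]); q=P[ll==i]; zt=np.median(q[:,2]); q=q[np.abs(q[:,2]-zt)<.006]; print(n,'caddy top z',zt.round(3),'ex',np.percentile(q[:,:2]@ex*1000,[1,99]).round(1))
```

```text
w14 red [137, 9, 84, 40, 2747] ex front/rear [536.6 489.2] ey 98.5
w14 red [262, 213, 39, 35, 1255] ex front/rear [592.9 568.2] ey -28.5
w14 caddy top z 0.043 ex [557.  615.4]
w15 red [89, 0, 113, 34, 2830] ex front/rear [537.  489.9] ey 93.2
w15 red [256, 233, 51, 26, 863] ex front/rear [593.6 567.6] ey -16.3
w15 caddy top z 0.043 ex [556.9 615.5]
w16 blue [168, 147, 56, 20, 1050] ex front/rear [539.6 494.2] ey 185.3
w16 red [172, 233, 57, 27, 1168] ex front/rear [536.5 489.2] ey 105.8
w16 caddy top z 0.043 ex [556.8 615.3]
w17 blue [90, 169, 101, 39, 3137] ex front/rear [441.2 394.2] ey 176.2
w17 red [106, 280, 93, 44, 1623] ex front/rear [435.3 389.6] ey 108.5
w17 caddy top z 0.055 ex [460.3 519.3]
```

```bash
cat >> h.py <<'E'
def facefit(n,zt=.038,vmax=112,x0=None,show=False):
    yaw=np.radians(-5.35); ex=np.array([np.cos(yaw),np.sin(yaw)]);ey=np.array([-ex[1],ex[0]])
    im,d,c=load(n); hsv=cv2.cvtColor(im,cv2.COLOR_RGB2HSV); t=cv2.inRange(hsv,(13,40,200),(30,200,255)); t[vmax:]=0
    k,l,s,ce=cv2.connectedComponentsWithStats(t); i=1+np.argmax(s[1:,4]); pts=[]
    for u in range(s[i,0]+8,s[i,0]+s[i,2]-8,3):
        v=np.nonzero(l[:,u]==i)[0].max(); p=ray(c,u,v+.5,zt)[:2]*1000; pts.append((ex@p,ey@p))
    pts=np.array(pts)
    for _ in range(5):
        a=np.polyfit(pts[:,1],pts[:,0],1); r=np.abs(pts[:,0]-np.polyval(a,pts[:,1])); pts=pts[r<max(1.0,1.5*np.median(r))]
    print(n,'face ex=%.1f at ey mid %.1f, slope deg %.2f (yaw %.2f), n=%d, ey range %.1f %.1f'%(np.polyval(a,pts[:,1].mean()),pts[:,1].mean(),np.degrees(np.arctan(a[0])),-5.35-np.degrees(np.arctan(a[0])),len(pts),pts[:,1].min(),pts[:,1].max())); print('box',s[i],a)
E
python3 -c "
from h import *
facefit('w13',.044); facefit('w19'); facefit('w21')"
```

```text
w13 face ex=556.2 at ey mid 126.8, slope deg -0.01 (yaw -5.34), n=40, ey range 81.2 172.5
box [  190     2   185    90 11162] [-2.14162622e-04  5.56198469e+02]
w19 face ex=537.1 at ey mid -362.2, slope deg 0.33 (yaw -5.68), n=51, ey range -420.9 -301.6
box [  205     4   170    91 13372] [5.82343261e-03 5.39160252e+02]
w21 face ex=539.7 at ey mid -363.1, slope deg 1.56 (yaw -6.91), n=51, ey range -421.4 -303.2
box [  212     0   171    94 13597] [2.73019701e-02 5.49564631e+02]
```

```bash
python3 -m crank '[{"jaw":45,"x":25,"y":-14,"z":0,"ax":0,"ay":0,"az":0},{"jaw":45,"x":25.5,"y":-14.4,"z":0,"ax":0,"ay":0,"az":0},{"jaw":45,"x":0,"y":0,"z":0,"ax":0,"ay":0,"az":1.5},{"jaw":45,"x":0,"y":0,"z":40,"ax":0,"ay":0,"az":0},{"jaw":45,"x":0,"y":0,"z":40,"ax":0,"ay":0,"az":0},{"jaw":45,"x":0,"y":0,"z":30,"ax":0,"ay":0,"az":0},{"jaw":45,"x":0,"y":0,"z":15,"ax":0,"ay":0,"az":0},{"jaw":45,"x":0,"y":0,"z":6,"ax":0,"ay":0,"az":0},{"jaw":45,"x":0,"y":0,"z":0,"ax":0,"ay":0,"az":0},{"jaw":45,"x":0,"y":0,"z":0,"ax":0,"ay":0,"az":0}]'
python3 -m crank '[{"jaw":10,"x":0,"y":0,"z":0,"ax":0,"ay":0,"az":0},{"jaw":10,"x":0,"y":0,"z":0,"ax":0,"ay":0,"az":0},{"jaw":10,"x":0,"y":0,"z":0,"ax":0,"ay":0,"az":0},{"jaw":10,"x":0,"y":0,"z":0,"ax":0,"ay":0,"az":0}]' 30
python3 - <<'E'
from h import *
shot('wrist','w22'); im,d,c=load('w22')
yaw=np.radians(-5.35); ex=np.array([np.cos(yaw),np.sin(yaw)]);ey=np.array([-ex[1],ex[0]]); e=readout.get_obs()['eef_pos']*1000; print('tcp',ex@e[:2],ey@e[:2],e[2])
m=cv2.inRange(cv2.cvtColor(im,cv2.COLOR_RGB2HSV),(100,100,30),(130,255,255)); P=cloud(c,d); k,l,s,ce=cv2.connectedComponentsWithStats(m); i=1+np.argmax(s[1:,4]); print(s[i],ce[i])
q=P[l==i]; print('front',np.percentile(q[:,:2]@ex*1000,99)); col=int(ce[i][0])
print([(v,int(P[v,col-2:col+3,2].mean()*1000),round(float((P[v,col-2:col+3,:2]@ex).mean()*1000)),int(im[v,col,0])) for v in range(20,s[i][1]+100,9)])
E
```

```text
t: 68.05
eef_pos: [0.4677, -0.3653, 0.0199]
tool_rot: [0.0, 0.998, -0.06, 0.001]
contact_force: [-0.1, -0.1, 0.6]
gripper_width: 0.448
t: 68.55
eef_pos: [0.4674, -0.3649, 0.0193]
tool_rot: [0.0, 0.998, -0.06, 0.0]
contact_force: [0.4, 0.6, 4.8]
gripper_width: 0.175
tcp 499.33642124815884 -319.46528071409546 19.22427584261013
[ 260  217   36  105 3445] [277.97910015 270.48156749]
front 522.2857276537421
[(20, 0, 613, 104), (29, 37, 600, 239), (38, 37, 597, 243), (47, 36, 594, 246), (56, 36, 591, 246), (65, 37, 588, 246), (74, 36, 585, 246), (83, 36, 582, 246), (92, 37, 578, 246), (101, 36, 575, 246), (110, 36, 572, 246), (119, 37, 569, 246), (128, 36, 565, 246), (137, 37, 562, 246), (146, 36, 558, 246), (155, 37, 555, 246), (164, 37, 551, 246), (173, 37, 548, 246), (182, 36, 544, 188), (191, 21, 537, 121), (200, 20, 532, 118), (209, 20, 528, 118), (218, 19, 523, 112), (227, 55, 531, 46), (236, 36, 520, 37), (245, 35, 516, 40), (254, 36, 512, 25), (263, 34, 507, 35), (272, 34, 502, 32), (281, 59, 511, 34), (290, 33, 493, 29), (299, 33, 488, 23), (308, 32, 483, 29)]
```

```bash
python3 -m crank '[{"jaw":10,"x":0,"y":0,"z":-1,"ax":0,"ay":-2.2,"az":0},{"jaw":10,"x":0,"y":0,"z":-1,"ax":0,"ay":-2.2,"az":0},{"jaw":10,"x":-1,"y":0,"z":0,"ax":0,"ay":0,"az":0},{"jaw":10,"x":0,"y":0,"z":0,"ax":0,"ay":0,"az":0}]'
cat > g.py <<'E'
import sys
from h import *
n=sys.argv[1]; lo,hi=(((100,100,30),(130,255,255)) if sys.argv[2]=='b' else ((0,150,50),(6,255,255)))
im,d,c=shot('wrist',n); yaw=np.radians(-5.35); ex=np.array([np.cos(yaw),np.sin(yaw)]); o=readout.get_obs(); e=o['eef_pos']*1000
m=cv2.inRange(cv2.cvtColor(im,cv2.COLOR_RGB2HSV),lo,hi); P=cloud(c,d); k,l,s,ce=cv2.connectedComponentsWithStats(m)
i=1+np.argmax(s[1:,4]*(np.abs(ce[1:,0]-280)<40)); q=P[l==i]; q=q[(q[:,2]>.02)&(q[:,2]<.07)]; col=int(ce[i][0]); a=P[:s[i][1],col-3:col+4].reshape(-1,3); a=a[(np.abs(a[:,2]-.037)<.005)]
# left/right of shank: block top front edge
top=np.array([P[v,col-3:col+4,2].mean() for v in range(0,s[i][1])]); v=np.nonzero(np.abs(top-.037)<.004)[0].max()
fe=(P[v,col-3:col+4,:2]@ex).mean()*1000; fr=np.percentile(q[:,:2]@ex*1000,99)
zs=[round(float(np.median(q[np.abs(q[:,:2]@ex*1000-(fr-t))<3][:,2]))*1000,1) for t in(6,22,40)]
print(n,'tcp ex %.1f z %.1f'%(ex@e[:2],e[2]),'face %.1f front %.1f GAP %.1f'%(fe,fr,fe-fr),'handle z',zs,'F',o['contact_force'].round(1),'yaw %.1f'%np.degrees(2*np.arctan2(o['tool_rot'][2],o['tool_rot'][1])))
E
python3 g.py g1 b
```

```text
t: 69.1
eef_pos: [0.4672, -0.3644, 0.0213]
tool_rot: [-0.002, 0.998, -0.059, -0.037]
contact_force: [1.1, 1.1, 5.4]
gripper_width: 0.183
g1 tcp ex 499.1 z 21.2 face 539.8 front 522.7 GAP 17.1 handle z [37.3, 36.4, 35.3] F [2.2 2.3 4. ] yaw -6.8
```

```bash
for i in 2 3 4; do python3 -m crank '[{"jaw":10,"x":1.5,"y":0,"z":-0.1,"ax":0,"ay":0,"az":0},{"jaw":10,"x":0,"y":0,"z":0,"ax":0,"ay":0,"az":0}]' >/dev/null; python3 g.py g$i b; done
```

```text
g2 tcp ex 499.1 z 21.1 face 537.7 front 522.8 GAP 14.9 handle z [37.2, 36.3, 35.1] F [0.4 2.7 7.3] yaw -6.9
g3 tcp ex 499.1 z 20.8 face 542.0 front 522.8 GAP 19.2 handle z [37.0, 36.0, 34.8] F [-3.8  3.5  9. ] yaw -6.9
g4 tcp ex 499.6 z 20.6 face 542.9 front 523.3 GAP 19.6 handle z [37.0, 35.8, 34.6] F [-5.4  3.1  8.2] yaw -6.9
```

```bash
python3 -m crank '[{"jaw":10,"x":-4.5,"y":0,"z":-1.5,"ax":0,"ay":0,"az":0},{"jaw":10,"x":0,"y":0,"z":-1.5,"ax":0,"ay":0,"az":0},{"jaw":10,"x":0,"y":0,"z":0,"ax":0,"ay":0,"az":0}]' >/dev/null; python3 g.py g5 b
python3 -m crank '[{"jaw":10,"x":0,"y":0,"z":-1.2,"ax":0,"ay":0,"az":0},{"jaw":10,"x":0,"y":0,"z":0,"ax":0,"ay":0,"az":0}]' >/dev/null; python3 g.py g6 b
python3 -m crank '[{"jaw":10,"x":0,"y":0,"z":-1.2,"ax":0,"ay":0,"az":0},{"jaw":10,"x":0,"y":0,"z":0,"ax":0,"ay":0,"az":0}]' >/dev/null; python3 g.py g7 b
```

```text
g5 tcp ex 497.4 z 23.7 face 542.5 front 521.0 GAP 21.6 handle z [39.8, 38.9, 37.8] F [ 0.4  0.3 -3.7] yaw -6.9
g6 tcp ex 498.3 z 25.4 face 543.5 front 521.9 GAP 21.5 handle z [41.6, 40.6, 39.5] F [-0.  -0.7 -3.3] yaw -6.9
g7 tcp ex 498.6 z 26.8 face 551.5 front 522.2 GAP 29.3 handle z [43.0, 42.0, 40.9] F [ 0.5 -0.5 -2.9] yaw -6.9
```

```bash
python3 -m crank '[{"jaw":10,"x":0,"y":0,"z":2.4,"ax":0,"ay":0,"az":0},{"jaw":10,"x":0,"y":0,"z":0,"ax":0,"ay":-2.5,"az":0},{"jaw":10,"x":0,"y":0,"z":0,"ax":0,"ay":0,"az":0}]' >/dev/null; python3 g.py g8 b
for i in 9 10 ; do python3 -m crank '[{"jaw":10,"x":1.5,"y":0,"z":-0.15,"ax":0,"ay":0,"az":0},{"jaw":10,"x":0,"y":0,"z":0,"ax":0,"ay":0,"az":0}]' >/dev/null; python3 g.py g$i b; done
```

```text
g8 tcp ex 499.2 z 24.4 face 542.6 front 523.7 GAP 18.9 handle z [39.9, 39.5, 39.0] F [ 0.1  0.2 -0.4] yaw -6.8
g9 tcp ex 499.8 z 24.4 face 542.6 front 523.7 GAP 18.9 handle z [39.9, 39.5, 39.0] F [-0.1  0.  -0.5] yaw -6.9
g10 tcp ex 501.4 z 24.2 face 542.7 front 525.4 GAP 17.3 handle z [39.7, 39.3, 38.9] F [-0.5  0.1  0.1] yaw -6.9
```

Now free: the key slides with no force and the caddy stays put. Continue to the stop.

```bash
for i in 11 12 13 14; do python3 -m crank '[{"jaw":10,"x":1,"y":0,"z":-0.1,"ax":0,"ay":0,"az":0},{"jaw":10,"x":0,"y":0,"z":0,"ax":0,"ay":0,"az":0}]' >/dev/null; python3 g.py g$i b; done
```

```text
g11 tcp ex 502.3 z 24.1 face 542.6 front 526.4 GAP 16.3 handle z [39.6, 39.2, 38.8] F [ 0.1 -0.2  0.1] yaw -6.9
g12 tcp ex 503.4 z 24.1 face 542.8 front 527.4 GAP 15.4 handle z [39.5, 39.3, 38.8] F [-0.3  0.1 -1.2] yaw -6.9
g13 tcp ex 504.4 z 24.1 face 542.5 front 528.4 GAP 14.1 handle z [39.6, 39.3, 38.8] F [ 0.6 -0.2 -0.6] yaw -6.9
g14 tcp ex 504.8 z 24.0 face 542.9 front 528.7 GAP 14.2 handle z [39.5, 39.1, 38.7] F [-2.3 -0.1  0.8] yaw -6.9
```

```bash
python3 -m crank '[{"jaw":10,"x":1.1,"y":0,"z":1.2,"ax":0,"ay":2.3,"az":0},{"jaw":10,"x":0.8,"y":0,"z":1.2,"ax":0,"ay":2.3,"az":0},{"jaw":10,"x":0.6,"y":0,"z":1.2,"ax":0,"ay":2,"az":0},{"jaw":10,"x":0,"y":0,"z":0,"ax":0,"ay":0,"az":0}]' ; python3 g.py g15 b
```

```text
t: 73.8
eef_pos: [0.4745, -0.3655, 0.0199]
tool_rot: [-0.001, 0.998, -0.06, -0.003]
contact_force: [-0.1, 0.4, -2.9]
gripper_width: 0.183
g15 tcp ex 507.0 z 20.0 face 543.8 front 529.8 GAP 14.0 handle z [37.4, 35.4, 33.0] F [-0.3  0.6 -3.8] yaw -6.9
```

```bash
python3 -m crank '[{"jaw":10,"x":0,"y":0,"z":0.3,"ax":0,"ay":-1.3,"az":0},{"jaw":10,"x":0,"y":0,"z":0,"ax":0,"ay":0,"az":0}]' ; python3 g.py g16 b
python3 -m crank '[{"jaw":22,"x":0,"y":0,"z":0,"ax":0,"ay":0,"az":0},{"jaw":25,"x":0,"y":0,"z":0,"ax":0,"ay":0,"az":0},{"jaw":30,"x":0,"y":0,"z":0,"ax":0,"ay":0,"az":0}]'; python3 g.py g17 b
```

```text
t: 74.1
eef_pos: [0.4763, -0.3656, 0.0199]
tool_rot: [-0.001, 0.998, -0.059, -0.014]
contact_force: [-0.5, -0.1, -3.3]
gripper_width: 0.175
g16 tcp ex 508.1 z 19.9 face 546.2 front 531.7 GAP 14.5 handle z [36.9, 35.3, 33.3] F [-0.2  0.8 -2.5] yaw -6.8
t: 74.53
eef_pos: [0.4758, -0.366, 0.0203]
tool_rot: [-0.001, 0.998, -0.06, -0.014]
contact_force: [-0.3, -0.8, 0.6]
gripper_width: 0.298
g17 tcp ex 507.7 z 20.3 face 546.8 front 531.8 GAP 15.0 handle z [37.2, 35.9, 34.5] F [-0.2 -0.   0.1] yaw -6.9
```

```bash
python3 -m crank '[{"jaw":30,"x":0,"y":0,"z":-15,"ax":0,"ay":0,"az":0},{"jaw":30,"x":0,"y":0,"z":-40,"ax":0,"ay":0,"az":0},{"jaw":30,"x":-30,"y":15,"z":-40,"ax":0,"ay":1.3,"az":0},{"jaw":30,"x":-30,"y":15,"z":-35,"ax":0,"ay":0,"az":0},{"jaw":30,"x":0,"y":0,"z":0,"ax":0,"ay":0,"az":0},{"jaw":30,"x":0,"y":0,"z":0,"ax":0,"ay":0,"az":0}]'
python3 - <<'E'
from h import *
shot('wrist','w23'); facefit('w23')
yaw=np.radians(-5.35); ex=np.array([np.cos(yaw),np.sin(yaw)]);ey=np.array([-ex[1],ex[0]]); e=readout.get_obs()['eef_pos']*1000; print('tcp',ex@e[:2],ey@e[:2],e[2])
im,d,c=load('w23'); hsv=cv2.cvtColor(im,cv2.COLOR_RGB2HSV); P=cloud(c,d)
for k_,lo,hi in(('blue',(100,100,30),(130,255,255)),('red',(0,150,50),(6,255,255))):
    m=cv2.inRange(hsv,lo,hi); kk,ll,ss,cc=cv2.connectedComponentsWithStats(m)
    for i in range(1,kk):
        if ss[i,4]>300:
            q=P[ll==i]; q=q[(q[:,2]>.02)&(q[:,2]<.06)]
            if len(q)>100: print(k_,ss[i].tolist(),'ex',np.percentile(q[:,:2]@ex*1000,[1,50,99]).round(1),'ey',np.percentile(q[:,:2]@ey*1000,[5,50,95]).round(1),'z',np.percentile(q[:,2]*1000,[10,90]).round(1))
# caddy top
t=cv2.inRange(hsv,(13,40,200),(30,200,255)); kk,ll,ss,cc=cv2.connectedComponentsWithStats(t); i=1+np.argmax(ss[1:,4]); q=P[ll==i]; q=q[np.abs(q[:,2]-.0365)<.004]; print('caddy ey',np.percentile(q[:,:2]@ey*1000,[1,99]).round(1))
E
```

```text
t: 75.32
eef_pos: [0.4158, -0.3884, 0.1514]
tool_rot: [-0.0, 0.998, -0.06, -0.002]
contact_force: [0.7, 0.2, 0.3]
gripper_width: 0.3
w23 face ex=542.9 at ey mid -362.7, slope deg 3.67 (yaw -9.02), n=50, ey range -420.1 -303.9
box [  210     0   171    93 13399] [6.40842921e-02 5.66189159e+02]
tcp 450.2350151299453 -347.28782658756097 150.62760854521704
blue [231, 108, 23, 59, 1179] ex [484.1 507.9 529.4] ey [-326.9 -319.9 -312.4] z [33.4 37.3]
red [315, 120, 31, 61, 1307] ex [471.  495.4 517.7] ey [-401.3 -392.5 -384.5] z [30.3 35.8]
caddy ey [-423.5 -301.3]
```

```bash
python3 -m crank '[{"jaw":50,"x":22.6,"y":25.7,"z":0,"ax":0,"ay":0,"az":0},{"jaw":50,"x":22.6,"y":25.7,"z":0,"ax":0,"ay":0,"az":0},{"jaw":50,"x":0,"y":0,"z":0,"ax":0,"ay":0,"az":2.1},{"jaw":50,"x":0,"y":0,"z":40,"ax":0,"ay":0,"az":0},{"jaw":50,"x":0,"y":0,"z":40,"ax":0,"ay":0,"az":0},{"jaw":50,"x":0,"y":0,"z":30,"ax":0,"ay":0,"az":0},{"jaw":50,"x":0,"y":0,"z":15,"ax":0,"ay":0,"az":0},{"jaw":50,"x":0,"y":0,"z":6,"ax":0,"ay":0,"az":0},{"jaw":50,"x":0,"y":0,"z":0,"ax":0,"ay":0,"az":0},{"jaw":50,"x":0,"y":0,"z":0,"ax":0,"ay":0,"az":0}]'
python3 -m crank '[{"jaw":10,"x":0,"y":0,"z":0,"ax":0,"ay":0,"az":0},{"jaw":10,"x":0,"y":0,"z":0,"ax":0,"ay":0,"az":0},{"jaw":10,"x":0,"y":0,"z":0,"ax":0,"ay":0,"az":0},{"jaw":10,"x":0,"y":0,"z":0,"ax":0,"ay":0,"az":0},{"jaw":10,"x":0,"y":0,"z":0,"ax":0,"ay":0,"az":0}]' 30
python3 g.py r0 r
```

```text
t: 76.62
eef_pos: [0.4538, -0.4456, 0.0209]
tool_rot: [0.0, 0.997, -0.078, -0.002]
contact_force: [0.1, -0.1, 0.1]
gripper_width: 0.499
t: 77.25
eef_pos: [0.4534, -0.4454, 0.02]
tool_rot: [0.0, 0.997, -0.078, -0.002]
contact_force: [-0.5, -1.3, 4.6]
gripper_width: 0.175
r0 tcp ex 493.0 z 20.0 face 526.3 front 518.0 GAP 8.3 handle z [35.5, 33.7, 31.5] F [-0.6  0.6  4.7] yaw -9.0
```

```bash
python3 -m crank '[{"jaw":10,"x":-0.6,"y":0,"z":-1.7,"ax":0,"ay":-2,"az":0},{"jaw":10,"x":-0.6,"y":0,"z":-1.7,"ax":0,"ay":-2,"az":0},{"jaw":10,"x":-0.6,"y":0,"z":-1.6,"ax":0,"ay":-2.3,"az":0},{"jaw":10,"x":0,"y":0,"z":0,"ax":0,"ay":0,"az":0},{"jaw":10,"x":0,"y":0,"z":0,"ax":0,"ay":0,"az":0}]' >/dev/null; python3 g.py r1 r
for i in 2 3; do python3 -m crank '[{"jaw":10,"x":1.5,"y":0,"z":-0.15,"ax":0,"ay":0,"az":0},{"jaw":10,"x":0,"y":0,"z":0,"ax":0,"ay":0,"az":0}]' >/dev/null; python3 g.py r$i r; done
```

```text
r1 tcp ex 492.0 z 25.1 face 541.5 front 517.9 GAP 23.5 handle z [38.4, 38.2, 38.0] F [1.1 0.5 4.8] yaw -9.0
r2 tcp ex 491.8 z 24.8 face 541.2 front 517.5 GAP 23.7 handle z [38.2, 38.0, 37.6] F [0.4 1.7 6.3] yaw -9.0
r3 tcp ex 491.9 z 24.6 face 541.4 front 517.7 GAP 23.8 handle z [38.1, 37.9, 37.4] F [-3.   1.7  6.6] yaw -9.0
```

```bash
python3 -m crank '[{"jaw":10,"x":-3,"y":0,"z":-1.2,"ax":0,"ay":0,"az":0},{"jaw":10,"x":0,"y":0,"z":-0.8,"ax":0,"ay":0,"az":0},{"jaw":10,"x":0,"y":0,"z":0,"ax":0,"ay":0,"az":0}]' >/dev/null; python3 g.py r4 r
for i in 5 6 7; do python3 -m crank '[{"jaw":10,"x":1.3,"y":0,"z":-0.15,"ax":0,"ay":0,"az":0},{"jaw":10,"x":0,"y":0,"z":0,"ax":0,"ay":0,"az":0}]' >/dev/null; python3 g.py r$i r; done
```

```text
r4 tcp ex 490.9 z 26.7 face 541.2 front 516.5 GAP 24.8 handle z [39.9, 39.9, 39.6] F [1.  1.2 0.5] yaw -9.0
r5 tcp ex 492.8 z 27.0 face 541.1 front 518.5 GAP 22.6 handle z [40.3, 40.2, 39.9] F [-0.2 -0.4  0.3] yaw -9.0
r6 tcp ex 494.1 z 27.1 face 541.1 front 519.9 GAP 21.2 handle z [40.4, 40.3, 40.0] F [-0.  -0.5 -0.5] yaw -9.0
r7 tcp ex 495.4 z 27.1 face 541.1 front 521.2 GAP 19.9 handle z [40.4, 40.3, 40.0] F [-0.3  0.3 -0.5] yaw -9.0
```

Free again. Target gap about 16–17.

```bash
for i in 8 9 10 11; do python3 -m crank '[{"jaw":10,"x":1,"y":0,"z":-0.05,"ax":0,"ay":0,"az":0},{"jaw":10,"x":0,"y":0,"z":0,"ax":0,"ay":0,"az":0}]' >/dev/null; python3 g.py r$i r; done
```

```text
r8 tcp ex 496.4 z 27.0 face 541.2 front 522.1 GAP 19.1 handle z [40.3, 40.1, 39.9] F [ 0.   0.3 -0.4] yaw -9.0
r9 tcp ex 497.4 z 26.9 face 541.5 front 523.1 GAP 18.4 handle z [40.2, 40.1, 39.9] F [1.5 0.4 0.2] yaw -9.0
r10 tcp ex 497.9 z 26.8 face 541.5 front 523.5 GAP 17.9 handle z [40.1, 40.0, 39.7] F [-1.5  1.1 -0.6] yaw -9.0
r11 tcp ex 499.2 z 26.8 face 542.7 front 524.9 GAP 17.8 handle z [40.1, 40.0, 39.6] F [-1.6  0.2 -0.4] yaw -9.0
```

```bash
python3 -m crank '[{"jaw":10,"x":0.4,"y":0,"z":1.7,"ax":0,"ay":1.5,"az":0},{"jaw":10,"x":0.4,"y":0,"z":1.7,"ax":0,"ay":1.5,"az":0},{"jaw":10,"x":0.2,"y":0,"z":0.8,"ax":0,"ay":1,"az":0},{"jaw":10,"x":0,"y":0,"z":0,"ax":0,"ay":0,"az":0}]' >/dev/null; python3 g.py r12 r
python3 -m crank '[{"jaw":22,"x":0,"y":0,"z":0,"ax":0,"ay":0,"az":0},{"jaw":25,"x":0,"y":0,"z":0,"ax":0,"ay":0,"az":0},{"jaw":30,"x":0,"y":0,"z":0,"ax":0,"ay":0,"az":0}]'>/dev/null; python3 g.py r13 r
python3 -m crank '[{"jaw":30,"x":0,"y":0,"z":-15,"ax":0,"ay":0,"az":0},{"jaw":30,"x":0,"y":0,"z":-40,"ax":0,"ay":0,"az":0},{"jaw":30,"x":-30,"y":-20,"z":-40,"ax":0,"ay":2.3,"az":0},{"jaw":30,"x":-20,"y":-20,"z":-35,"ax":0,"ay":0,"az":0},{"jaw":30,"x":0,"y":0,"z":0,"ax":0,"ay":0,"az":0},{"jaw":30,"x":0,"y":0,"z":0,"ax":0,"ay":0,"az":0}]'
cat > chk.py <<'E'
import sys
from h import *
n=sys.argv[1]; shot('wrist',n); facefit(n)
yaw=np.radians(-5.35); ex=np.array([np.cos(yaw),np.sin(yaw)]);ey=np.array([-ex[1],ex[0]]); e=readout.get_obs()['eef_pos']*1000; print('tcp',ex@e[:2],ey@e[:2],e[2])
im,d,c=load(n); hsv=cv2.cvtColor(im,cv2.COLOR_RGB2HSV); P=cloud(c,d)
for k_,lo,hi in(('blue',(100,100,30),(130,255,255)),('red',(0,150,50),(6,255,255))):
    m=cv2.inRange(hsv,lo,hi); kk,ll,ss,cc=cv2.connectedComponentsWithStats(m)
    for i in range(1,kk):
        if ss[i,4]>300:
            q=P[ll==i]; q=q[(q[:,2]>.02)&(q[:,2]<.06)]
            if len(q)>100: print(k_,ss[i].tolist(),'ex',np.percentile(q[:,:2]@ex*1000,[1,50,99]).round(1),'ey',np.percentile(q[:,:2]@ey*1000,[5,50,95]).round(1),'z',np.percentile(q[:,2]*1000,[10,90]).round(1))
t=cv2.inRange(hsv,(13,40,200),(30,200,255)); kk,ll,ss,cc=cv2.connectedComponentsWithStats(t); i=1+np.argmax(ss[1:,4]); q=P[ll==i]; q=q[np.abs(q[:,2]-.0365)<.004]; print('caddy ey',np.percentile(q[:,:2]@ey*1000,[1,99]).round(1))
h=(P[...,2]>.066)&(P[...,2]<.08)&(d>0)&(np.abs(P[...,0]-.55)<.05)&(np.abs(P[...,1]+.41)<.06); q=P[h][:,:2]*1000
if len(q)>50: (x,y),wh,a=cv2.minAreaRect(q.astype(np.float32)); print('rib world',round(x,1),round(y,1),np.round(wh,1),round(a,1))
print('mat centre frame',ex@[532,-411],ey@[532,-411])
E
python3 chk.py w24
```

```text
r12 tcp ex 499.6 z 22.6 face 544.1 front 524.9 GAP 19.2 handle z [37.3, 36.1, 34.6] F [-0.5  0.6 -0.8] yaw -9.0
r13 tcp ex 500.1 z 22.6 face 542.0 front 524.9 GAP 17.2 handle z [36.5, 35.1, 33.4] F [0.3 0.5 0.3] yaw -9.0
t: 82.82
eef_pos: [0.422, -0.3999, 0.1543]
tool_rot: [0.0, 0.997, -0.078, -0.002]
contact_force: [0.7, -0.6, -0.3]
gripper_width: 0.299
w24 face ex=544.4 at ey mid -359.4, slope deg 1.80 (yaw -7.15), n=50, ey range -418.8 -300.3
box [  189     9   168    92 13161] [3.14137610e-02 5.55651371e+02]
tcp 457.3097468103211 -358.72935158069583 153.55060574270075
blue [217, 120, 27, 58, 1150] ex [483.9 507.7 529.7] ey [-329.1 -322.3 -314.8] z [33.2 37.3]
red [312, 122, 25, 59, 1231] ex [476.3 501.3 523.4] ey [-407.8 -400.1 -393. ] z [31.9 36.6]
caddy ey [-423.4 -301.5]
rib world 538.7 -414.2 [59.9 16.5] 82.7
mat centre frame 568.003882688574 -359.6061585272209
```

```bash
python3 -m crank '[{"jaw":30,"x":0,"y":0,"z":-50,"ax":0,"ay":0,"az":0},{"jaw":30,"x":0,"y":0,"z":-50,"ax":0,"ay":0,"az":0},{"jaw":30,"x":0,"y":-45,"z":-30,"ax":0,"ay":0,"az":0},{"jaw":30,"x":0,"y":-45,"z":0,"ax":0,"ay":0,"az":0},{"jaw":30,"x":0,"y":-45,"z":0,"ax":0,"ay":0,"az":0},{"jaw":30,"x":0,"y":-45,"z":0,"ax":0,"ay":0,"az":0},{"jaw":30,"x":0,"y":-45,"z":0,"ax":0,"ay":0,"az":0},{"jaw":30,"x":0,"y":-45,"z":0,"ax":0,"ay":0,"az":0},{"jaw":30,"x":0,"y":0,"z":0,"ax":0,"ay":0,"az":0},{"jaw":30,"x":0,"y":0,"z":0,"ax":0,"ay":0,"az":0}]'
python3 - <<'E'
from h import *
im,d,c=shot('top','top9'); jawy(im,c)
print('mat',rect(im,c,(375,180,445,255),(60,60,40),(85,255,255),.002,False))
print('caddy',rect(im,c,(375,180,450,250),(14,60,110),(28,200,255),.038))
for k,lo,hi in(('blue',(100,100,60),(130,255,255)),('red',(0,170,90),(6,255,255))): print(k,rect(im,c,(370,225,450,275),lo,hi,.038))
# bystanders: difference vs top0 away from robot/moved things
a,_,_=load('top0'); df=cv2.absdiff(a,im).max(2); df[df<45]=0; k,l,s,ce=cv2.connectedComponentsWithStats((df>0).astype(np.uint8))
print([(s[i].tolist()) for i in range(1,k) if s[i,4]>25])
print(readout.get_obs()['t'],readout.get_obs()['contact_force'].round(1))
E
```

```text
t: 84.12
eef_pos: [0.4644, -0.1336, 0.283]
tool_rot: [-0.0, 0.997, -0.078, -0.003]
contact_force: [-0.2, -0.0, 0.4]
gripper_width: 0.298
jaw [295, 197, 6, 19, 97] [297.6 206.3] ey 12.2
mat (array([ 533.3, -411. ,  150.3,  150. ,  -84.7]), array([407.6, 218.4]))
caddy (array([ 537.5, -415.9,  135.2,   70.8,   83.5]), array([412.8, 214. ]))
blue (array([ 474.5, -363.8,   49.8,   19.3,   -6. ]), array([399.6, 234. ]))
red (array([ 457.6, -442. ,   48.6,   25.8,   -2.8]), array([424.7, 237.8]))
[[300, 170, 260, 250, 26820], [391, 203, 42, 44, 1174], [173, 209, 41, 22, 780], [336, 261, 6, 39, 103], [533, 270, 27, 41, 741], [337, 301, 3, 17, 31], [286, 368, 11, 4, 29], [275, 377, 36, 41, 629], [263, 395, 19, 25, 235], [312, 394, 18, 7, 63], [326, 403, 9, 9, 56], [286, 407, 28, 13, 210]]
84.175 [ 0.7 -0.  -0.3]
```

```bash
python3 -c "
from station import ticket
print(ticket.hand_in())"
```

```text
the job is handed in; nothing more can be done
None
```

I handed the job in at about 84 s. Both church keys present (blue and the small red) are home in the caddy's outer slots, and the caddy stands upright on the green mat.

**What I did:**
- I set the caddy against the back fence and pumped the trigger five full strokes. The top camera showed the jaw advance about 42 mm, and the jaw and wrist views showed the caddy held against the fixed jaw.
- I slid each key in until I felt the stop. Both stops held against 15–21 N, with blue at about 38 mm depth and red at about 36 mm.
- I pressed the release, and the jaw went back to its starting position, fully open. Then I carried the caddy to the mat.

**What went wrong and how I mended it:** both keys slid out about 4 mm while the caddy was being carried. Pushing blue from behind only moved the caddy. I then gripped each key by its handle on the mat, held it level and slid it in until I felt the stop again.

**Last checks:**
- The final gaps between handle and caddy match the clamped state to within about 1 mm (wrist camera).
- The caddy's middle is about 5–7 mm from the mat's middle and turned about 2° from where I set it down. The seating pushes moved it, and I left it there.
- The mat is where it was. A before-and-after comparison of top pictures showed none of the other items moved, though parts near the arm were hidden.
- I had no pictures left to view by then, so the last checks are measurements only.

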